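# Set out the glasses from a spring-lid case on a peg stand

### The job

Set out the glasses for the display: press down the brass thumb latch on the wooden case so that the lid springs open, take out every glass that lies in it and stand each one mouth-down over its own peg of the wooden peg stand, with its rim down on the base. When the case is empty, push the lid down until the latch snaps and holds it shut, and leave the other goods on the table where they are.

Things in the scene. Friction and masses are not known exactly. Their poses are not given: they have to be found in the camera images.
- case_lid (a joint): Lid of the flat dark wooden case (rad): 0 shut, 1.15 fully open at its stop. Hinged along the rear edge; a spring (0.2 N m at shut, 0.1 N m at open) always drives it open and holds it up, only the latch keeps it shut. Push its outer (top) face near the front edge with 2 to 4 N, about 12 N at the end to snap the latch; pressing on its front wall only jams it.
- case_latch (a joint): Brass thumb latch in the middle of the case's front (rad): 0 at rest, claw over the lid's keeper bar; 0.40 with the thumb plate right down; it frees the lid at about 0.22. Sprung back to 0: the plate takes 2 N to start, about 4 N at its stop. When the lid is pushed down, its bar rides over the claw, which snaps back over it.
- latch_pad (a point): Point to press on the latch: upper face of the thumb plate, 33 mm above the table at rest. The plate is 36 mm wide (case y) and sticks out of the case's front (by 52 mm at rest); this point is 11 mm behind its outer edge. Press straight down about 10 mm. The lid springs up past a tool that stands here.
- lid_front (a point): Middle of the lid's top front edge, moving with the lid: 170 mm in front of the hinge line and 47.5 mm above it when shut; with the lid full open, 26 mm in front of the hinge line and 175 mm above it. Lid outside: 170 mm deep, 330 mm wide, front wall 47 mm tall. The latch claw stands 62 mm above the table, up to 17 mm in front of the case.
- case_hinge (a point): Middle of the lid's hinge line, 38.5 mm above the table. Axes of the case, which is fixed: x to its rear (the latch front looks to -x), y along hinge and width, z up. Tray 170 x 330 x 38 mm, centre 85 mm in front of this point. Glasses lie on felt saddles, mouth to the rear, at case y = 98, 0, -98 mm (not all filled), axes 44 mm above the table; 29 mm free between them, 24 mm to the ends.
- peg_stand: Loose wooden peg stand, 1.2 kg: base 180 x 200 x 18 mm, origin at the centre of its underside, z up. Three upright tapered pegs, 30 mm across at the foot, 73 mm tall above the base, at (+42, +60), (+42, -60), (-50, 0) mm in its x, y. A glass goes mouth-down over a peg until its rim stands on the base (its centre is then 68 mm above the table).
- peg_0 (a point): Foot of peg 0 on its axis, at the upper face of the stand's base (18 mm above the table); z up.
- peg_1 (a point): Foot of peg 1 on its axis, at the upper face of the stand's base (18 mm above the table); z up.
- peg_2 (a point): Foot of peg 2 on its axis, at the upper face of the stand's base (18 mm above the table); z up.
- glass_a_mid (a point): Centre (half-way up) of a pink glass tumbler, 100 mm tall, 69 mm across at the rim, 64 mm at the foot, inside about 55 mm wide and 80 mm deep, 190 g. Its z axis points from foot to mouth. None if this glass is absent.
- glass_b_mid (a point): Centre (half-way up) of a pink glass tumbler, 100 mm tall, 69 mm across at the rim, 64 mm at the foot, inside about 55 mm wide and 80 mm deep, 190 g. Its z axis points from foot to mouth. None if this glass is absent.
- glass_c_mid (a point): Centre (half-way up) of a pink glass tumbler, 100 mm tall, 69 mm across at the rim, 64 mm at the foot, inside about 55 mm wide and 80 mm deep, 190 g. Its z axis points from foot to mouth. None if this glass is absent.
- candle_tin: Bystander: sage-green candle tin, 60 mm across, 41 mm tall; origin at the centre of its underside. To be left alone.
- matchbox: Bystander: matchbox 36 x 54 x 14 mm; origin at the centre of its underside. To be left alone.
- mill: Bystander: turned wooden pepper mill, 55 mm across, 162 mm tall; origin at the centre of its underside. To be left alone.
- bell: Bystander: brass hand bell, 62 mm across, 100 mm tall; origin at the centre of its underside. To be left alone.

How it is judged (in metres and radians):
On the way, in this order (a step that is already met when the one before it is completed fails the run):
1. the thumb latch is pressed (value of joint case_latch above 0.12 rad), for 0.02 s.
2. the lid has sprung open (value of joint case_lid above 1 rad), for 0.2 s.
3. every glass stands mouth-down over a peg while the case is still open ((horizontal distance between glass_a_mid and peg_0 below 0.02 m or horizontal distance between glass_a_mid and peg_1 below 0.02 m or horizontal distance between glass_a_mid and peg_2 below 0.02 m) and angle between each of glass_a_mid, glass_b_mid, glass_c_mid's own z axis and vertical above 3 rad and height (world z) of glass_a_mid between 0.06 and 0.076 m and (horizontal distance between glass_b_mid and peg_0 below 0.02 m or horizontal distance between glass_b_mid and peg_1 below 0.02 m or horizontal distance between glass_b_mid and peg_2 below 0.02 m) and height (world z) of glass_b_mid between 0.06 and 0.076 m and (horizontal distance between glass_c_mid and peg_0 below 0.02 m or horizontal distance between glass_c_mid and peg_1 below 0.02 m or horizontal distance between glass_c_mid and peg_2 below 0.02 m) and height (world z) of glass_c_mid between 0.06 and 0.076 m and value of joint case_lid above 0.8 rad), for 0.2 s.
At the end, for the whole second after the job is handed in: The lid is shut (under 0.03 rad) and held by the latch, which is back at rest (under 0.08 rad); every glass stands over a peg, mouth down and upright within 0.14 rad, its centre within 20 mm of the peg's axis and 60 to 76 mm above the table (value of joint case_lid below 0.03 rad and value of joint case_latch below 0.08 rad and (horizontal distance between glass_a_mid and peg_0 below 0.02 m or horizontal distance between glass_a_mid and peg_1 below 0.02 m or horizontal distance between glass_a_mid and peg_2 below 0.02 m) and angle between each of glass_a_mid, glass_b_mid, glass_c_mid's own z axis and vertical above 3 rad and height (world z) of glass_a_mid between 0.06 and 0.076 m and (horizontal distance between glass_b_mid and peg_0 below 0.02 m or horizontal distance between glass_b_mid and peg_1 below 0.02 m or horizontal distance between glass_b_mid and peg_2 below 0.02 m) and height (world z) of glass_b_mid between 0.06 and 0.076 m and (horizontal distance between glass_c_mid and peg_0 below 0.02 m or horizontal distance between glass_c_mid and peg_1 below 0.02 m or horizontal distance between glass_c_mid and peg_2 below 0.02 m) and height (world z) of glass_c_mid between 0.06 and 0.076 m); the robot touches nothing.
It fails at once if another thing on the table is knocked over or pushed more than 8 cm (distance of any of candle_tin, matchbox, mill, bell from where it was at the start of the episode above 0.08 m or angle between any of candle_tin, matchbox, mill, bell's own z axis and vertical above 0.6 rad).
Of glass_a, glass_b, glass_c only 2 to 3 are there at a start; the rules pass over those that are not, and their reading is None.
At some moment in a run one of peg_stand may be knocked a few centimetres aside while the robot is not near it.
It also fails if it takes over 210 s, if anything falls off the work surface, if the arm or the gripper's body presses on something with over 40 N, if the wrist force passes 120 N, or if a joint passes its speed limit or range.

### The arm

A 6-joint arm with a two-finger parallel gripper is mounted at the origin on a cart in front of the work surface, level with it; the furniture and walls round the work are solid. World frame = base frame: x ahead of the robot, y to its left, z up, the work surface at z = 0. Lengths are in mm, angles in degrees, forces in N, time in s.
With the tool pointing down it reaches from about 300 to 850 mm from the base axis. Payload 4.2 kg.
Tool frame: the origin (TCP) lies at the very end of the fingers, on their centre line; the grasp point (between the pads) lies 19 mm behind it; z points along the fingers, y is the direction in which the jaws open and shut (so a half turn about z gives the same grasp; the last joint's range is limited). The gripper opens to 91 mm and grips with 3 to 60 N. Pads are 32 mm wide; open, the fingers measure 118 mm over their backs; the gripper's body (76 mm by 178 mm) begins 60 mm behind the grasp point.
Start: joints at [-73.339, 18.312, 89.639, -0, 72.044, -1.146], TCP at [175.85, -547.467, 213.976] pointing down, gripper open.
Joint ranges: [-177.97, 177.97], [-48.28, 115.42], [12.27, 149.76], [-77.06, 257.06], [2.81, 150.46], [-146.56, 146.56]. Speed limits (degrees/s): [147.25, 147.25, 180, 180, 180, 180].

### API

Orientations are given as [roll, pitch, yaw] about the fixed x, y, z axes, in that order (R = Rz(yaw) Ry(pitch) Rx(roll)).
In Python, from workcell import * gives the robot as it stands. The module is installed in compiled form; this text tells all that it offers.
- The arm moves only by the tool servo_tool, never from a script. Its argument "plan" is a list that holds one entry, the list of rows, each a list of 7 numbers: the shift along the tool's x, y, z in mm, then the turn, a rotation vector about the tool's x, y, z in rad, then the opening, from 0 (shut) to 1 (fully open). A call has 1 to 20 rows; each row is the pose to reach, as a shift and turn from the pose commanded when the call began, along the tool's axes at that moment; what a row does not reach only later rows make up. A row lasts 1/10 s, in which the tool goes at most 50 mm and 8.59 degrees, less where a joint would pass 70% of its speed; a pose out of reach is approached as far as the arm can. A call with a gripper value outside its range is refused whole. The fingers move at their own pace and stop on an object; "squeeze" is the grip in N (left out, the last holds). Time passes only in rows, so rows that repeat a pose let the fingers close. It gives the time, the measured TCP pose, the force and the opening at its end, in the units of the state.
- state(): the state, without advancing time (a new reading comes with each control period).
- grab_frame(name): name is "scene" or "top" or "wrist"; returns a dict with "color" (420x560x3 uint8, red, green, blue), "range_z" (420x560 float32, mm along the optical axis (not along the pixel's ray), 0 where there is no reading), "fx", "fy", "cx", "cy" (pixels), "dist_coeffs" ([k1, k2, p1, p2, k3] as OpenCV has them; the pictures are not rectified), "rvec" (rotation vector, rad) and "tvec" (3), from world to camera coordinates, as OpenCV has them; the wrist camera has in their place "tool_from_camera" (4x4, takes a point from camera to tool coordinates, whose origin is the TCP and whose axes are the flange's). Camera axes: x right, y down, z forward; pixel columns grow to the right and rows downward; lengths in mm; the calibration is good to about 2 mm. A picture is of the moment at which its call begins: read the wrist's pose just before it.
- job_done(): hands the job in, once; it reports no verdict.
The state is a dict: "time_s": time; "qpos": joint angles; "qvel": joint speeds; "effort": joint torques, N m; "ee_pos": TCP position; "ee_rot": TCP orientation; "force": force on the tool from outside, world axes, zero at the start; "torque": the same for the moment, N m; "gripper_width": finger opening in mm.
Only numpy, scipy, OpenCV 4.12 (cv2) and the standard library are available. Lean on these libraries where they do the work, as an engineer would, in place of code of your own. Each camera call takes 0.05 s, during which the arm holds its last target.

## Working session

There is one attempt and no reset: what is moved stays moved. The work goes in short steps, Python scripts to look and compute and a tool call to move; the robot and the scene stay as the last step left them, time stands still between calls to the robot, and variables do not carry over. Pictures are saved under pics/ and viewed, and the job is handed in when it is done.

Besides the shell and the picture viewer there is one more tool, called by a JSON object that holds its "name" and its "arguments". servo_tool: Moves the arm, as the interface text tells. Its arguments: {"type":"object","properties":{"plan":{"type":"array"},"squeeze":{"type":"number"}},"required":["plan"]}

```bash
mkdir -p pics
cat > h.py <<'E'
from workcell import *
import numpy as np, cv2
from scipy.spatial.transform import Rotation as R
def save(n,f): cv2.imwrite('pics/'+n+'.png',cv2.cvtColor(f['color'],cv2.COLOR_RGB2BGR))
def K(f): return np.array([[f['fx'],0,f['cx']],[0,f['fy'],f['cy']],[0,0,1.]])
def toolT(s):
    T=np.eye(4);T[:3,:3]=R.from_euler('xyz',s['ee_rot'],degrees=True).as_matrix();T[:3,3]=s['ee_pos'];return T
def campose(f,s=None):
    if 'rvec' in f:
        Rm=cv2.Rodrigues(np.array(f['rvec'],float))[0];t=np.array(f['tvec'],float).ravel()
        return Rm.T,-Rm.T@t
    T=toolT(s)@np.array(f['tool_from_camera']);return T[:3,:3],T[:3,3]
def rays(f,uv,s=None):
    uv=np.array(uv,float).reshape(-1,1,2)
    n=cv2.undistortPoints(uv,K(f),np.array(f['dist_coeffs'],float)).reshape(-1,2)
    Rm,c=campose(f,s)
    return c,np.c_[n,np.ones(len(n))],Rm
def onplane(f,uv,z,s=None):
    c,d,Rm=rays(f,uv,s);w=d@Rm.T
    return c+w*((z-c[2])/w[:,2])[:,None]
def bydepth(f,uv,s=None):
    c,d,Rm=rays(f,uv,s);uv=np.array(uv,int).reshape(-1,2)
    z=f['range_z'][uv[:,1],uv[:,0]];return c+(d*z[:,None])@Rm.T
def cloud(f,s=None):
    v,u=np.mgrid[0:420,0:560];uv=np.c_[u.ravel(),v.ravel()]
    P=bydepth(f,uv,s).reshape(420,560,3);P[f['range_z']==0]=np.nan;return P
E
python3 - <<'E'
from h import *
print(state())
for n in ('scene','top','wrist'):
    f=grab_frame(n);save(n+'0',f)
    if 'rvec' in f: print(n,campose(f))
    else: print(f['tool_from_camera'])
E
```

```text
{'time_s': 0.0, 'qpos': array([-7.33362714e+01,  1.83513930e+01,  8.97065712e+01, -1.30923670e-03,
        7.20431803e+01, -1.14530921e+00]), 'qvel': array([-0.03207566,  0.01416416,  0.08539069, -0.00271851,  0.01302224,
        0.00992382]), 'effort': array([ 2.84594513e-03, -4.12455618e+01, -2.31967878e+01,  7.28611182e-02,
        4.54461202e-02, -1.43171624e-04]), 'ee_pos': array([ 175.71606356, -546.96348672,  213.12164571]), 'ee_rot': array([-1.79898851e+02, -7.77185482e-04,  1.78094419e+01]), 'force': array([-1.02953675,  0.47421784, -0.09585443]), 'torque': array([-0.00458417,  0.03922567,  0.03321066]), 'gripper_width': 91.04056991030845}
scene (array([[-0.64541435, -0.49627896,  0.58064405],
       [-0.76383162,  0.41809058, -0.49169251],
       [ 0.00125484, -0.76085969, -0.64891522]]), array([ 12.31491014, 633.24682989, 708.98368395]))
top (array([[ 0.01257128, -0.99619577,  0.08623197],
       [-0.99981308, -0.01125623,  0.01571943],
       [-0.01468898, -0.08641347, -0.99615107]]), array([481.11027372, 172.86969288, 913.22853587]))
[[-2.73796514e-04 -9.61189713e-01 -2.75888130e-01  7.84504473e+01]
 [ 9.99999880e-01 -1.50895686e-04 -4.66700396e-04  7.04275625e-02]
 [ 4.06957291e-04 -2.75888225e-01  9.61189639e-01 -1.69572607e+02]
 [ 0.00000000e+00  0.00000000e+00  0.00000000e+00  1.00000000e+00]]
```

View pics/scene0.png

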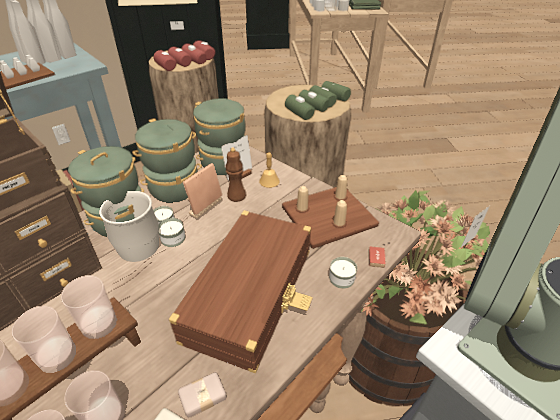

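View pics/top0.png

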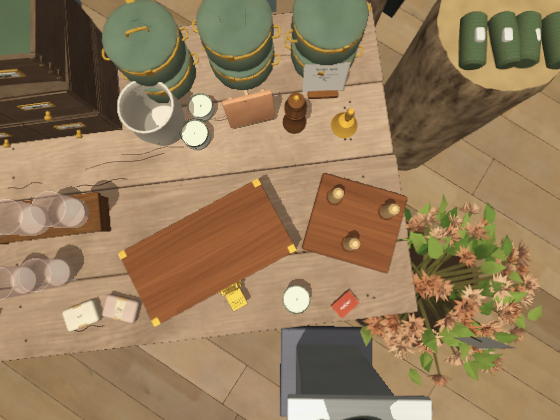

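View pics/wrist0.png

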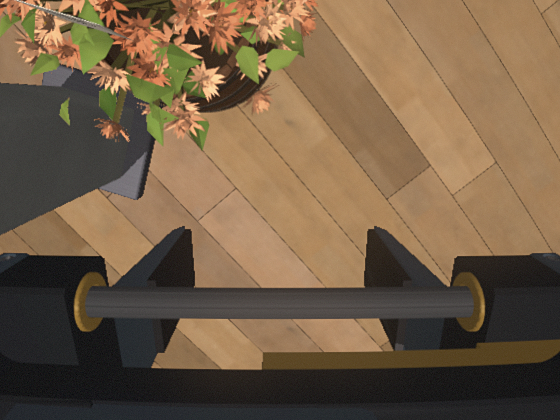

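The top view shows the shut case with brass corners at about (257,183), (123,255), (155,322) and (291,249). The latch plate is at (235,297). The stand is at about (355,223) with pegs at (337,195), (390,210) and (350,243). The tin is at (297,299), the matchbox at (345,303), the mill at (294,112) and the bell at (344,125).

```bash
cat >> h.py <<'E'
def rect(P,lo,hi,x=(0,900),y=(-600,700)):
    m=(P[...,2]>lo)&(P[...,2]<hi)&(P[...,0]>x[0])&(P[...,0]<x[1])&(P[...,1]>y[0])&(P[...,1]<y[1])
    n,l,st,_=cv2.connectedComponentsWithStats(m.astype(np.uint8))
    o=[]
    for i in range(1,n):
        if st[i,4]>60:
            Q=P[l==i];r=cv2.minAreaRect(Q[:,:2].astype(np.float32));o.append((st[i,4],np.round(r[0],1),np.round(r[1],1),round(r[2],1),round(float(np.median(Q[:,2])),1)))
    return o
E
python3 - <<'E'
from h import *
f=grab_frame('top');P=cloud(f)
print('table z',np.nanmedian(P[300:320,250:275,2]))
print('lid');[print(r) for r in rect(P,76,96,(250,650),(-50,500))]
print('stand');[print(r) for r in rect(P,12,26,(250,800),(-250,200))]
print('pegs');[print(r) for r in rect(P,60,100,(350,650),(-250,20))]
print('latch');[print(r) for r in rect(P,26,75,(250,500),(120,330))]
print('others');[print(r) for r in rect(P,8,200,(250,700),(-250,200))]
print('corners',onplane(f,[(257,183),(123,255),(155,322),(291,249)],86))
print('pegtops',onplane(f,[(339,190),(394,207),(353,241)],91), bydepth(f,[(339,190),(394,207),(353,241)]))
print('stand corners',onplane(f,[(322,174),(408,190),(388,271),(303,250)],18))
v=f['color'][150:320,110:420];cv2.imwrite('pics/topz.png',cv2.cvtColor(cv2.resize(v,None,fx=2.5,fy=2.5,interpolation=3),cv2.COLOR_RGB2BGR))
E
```

```text
table z -0.6457633512819712
lid
(np.int32(13069), array([470., 332.]), array([170.2, 332.7]), 29.0, 85.8)
(np.int32(111), array([594.8,  60.4]), array([23.8, 22.2]), 4.7, 85.8)
(np.int32(110), array([490.6,  27.7]), array([21.8, 23. ]), 86.0, 85.7)
stand
(np.int32(133), array([760.8,  37.1]), array([52.3, 43.2]), 59.7, 19.0)
(np.int32(117), array([763.9, 152.4]), array([52.1, 37.3]), 81.4, 18.8)
(np.int32(6528), array([538.9,  12.7]), array([200.6, 180.2]), 74.5, 17.3)
(np.int32(317), array([357.,  35.]), array([36.3, 53.9]), 42.0, 13.7)
pegs
(np.int32(158), array([563. , -55.2]), array([26.2, 24.4]), 25.4, 83.4)
latch
(np.int32(414), array([372.7, 276.7]), array([51.9, 47.2]), 27.9, 32.8)
(np.int32(592), array([369.4, 146.1]), array([57.9, 52.2]), 0.3, 31.3)
others
(np.int32(7136), array([538.9,  12.5]), array([201.1, 180.2]), 74.5, 17.5)
(np.int32(817), array([509.2, 173. ]), array([ 53.4, 125.9]), 89.6, 85.9)
(np.int32(644), array([369.6, 143.1]), array([58.2, 57.9]), 0.6, 31.3)
(np.int32(419), array([356.8,  34.7]), array([36.9, 54.7]), 42.1, 13.2)
corners [[613.75761923 229.08398348  86.        ]
 [460.5376424  504.39723294  86.        ]
 [325.54644584 432.55994448  86.        ]
 [477.56616875 156.8812895   86.        ]]
pegtops [[600.11406819  59.07904533  91.        ]
 [566.10912927 -53.87393082  91.        ]
 [495.39861291  30.59262602  91.        ]] [[600.45261263  58.75533136  88.66090736]
 [566.13830772 -53.95176749  90.71774494]
 [495.46668575  29.91478632  87.08271975]]
stand corners [[ 646.69730491   87.2497643    18.        ]
 [ 612.39798368 -105.95068128   18.        ]
 [ 431.43019843  -59.10680118   18.        ]
 [ 475.39334655  128.90089421   18.        ]]
```

View pics/topz.png

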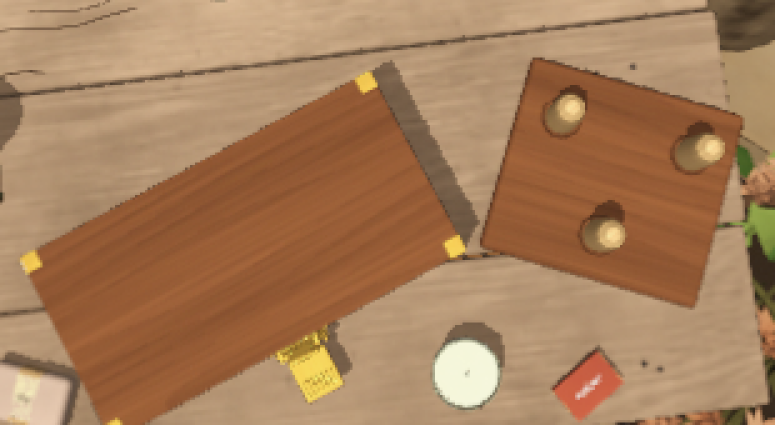

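```bash
cat >> h.py <<'E'
def down(yaw,tilt=0):
    # tilt: tool z tilts from straight down toward heading az (deg) given separately
    return R.from_euler('xyz',[180,0,yaw],degrees=True).as_matrix()
def go(pos,Rg,s=None):
    s=s or state();T=toolT(s)
    d=T[:3,:3].T@(np.array(pos,float)-T[:3,3]);r=R.from_matrix(T[:3,:3].T@Rg).as_rotvec()
    print('goal shift',np.round(d,1),'rot',np.round(r,3),'rows>=',round(max(np.linalg.norm(d)/50,np.degrees(np.linalg.norm(r))/8.59),1))
E
python3 - <<'E'
from h import *
go((420,-150,300),down(118))
E
```

```text
goal shift [ 354.  -303.5  -86.2] rot [-1.000e-03 -1.000e-03 -1.749e+00] rows>= 11.7
```

{"name": "servo_tool", "arguments": {"plan": [[[0, 0, -50, 0, 0, 0, 0], [0, 0, -86, 0, 0, -0.1, 0], [354, -303, -86, 0, 0, -1.75, 0], [354, -303, -86, 0, 0, -1.75, 0], [354, -303, -86, 0, 0, -1.75, 0], [354, -303, -86, 0, 0, -1.75, 0], [354, -303, -86, 0, 0, -1.75, 0], [354, -303, -86, 0, 0, -1.75, 0], [354, -303, -86, 0, 0, -1.75, 0], [354, -303, -86, 0, 0, -1.75, 0], [354, -303, -86, 0, 0, -1.75, 0], [354, -303, -86, 0, 0, -1.75, 0], [354, -303, -86, 0, 0, -1.75, 0], [354, -303, -86, 0, 0, -1.75, 0], [354, -303, -86, 0, 0, -1.75, 0]]]}}

```text
time_s: 1.7
ee_pos: [420.1, -150.7, 299.8]
ee_rot: [-180.0, -0.0, 117.9]
force: [-0.1, -0.2, 0.4]
gripper_width: 0.9
```

Run:
```python
from h import *
s=state();print(s['qpos'],s['ee_pos'],s['ee_rot'])
go((354.6,268,140),down(209))
```

```text
[-2.12126557e+01  3.82422835e+00  9.59011720e+01 -7.29451071e-03
  8.02873576e+01 -4.91013609e+01] [ 420.06275826 -150.74771481  299.84015338] [-1.79986213e+02 -4.93620409e-03  1.17889936e+02]
goal shift [400.7 138.1 159.8] rot [-0.   -0.   -1.59] rows>= 10.6
```

{"name": "servo_tool", "arguments": {"plan": [[[400, 138, 20, 0, 0, -1.59, 0], [400, 138, 20, 0, 0, -1.59, 0], [400, 138, 20, 0, 0, -1.59, 0], [400, 138, 20, 0, 0, -1.59, 0], [400, 138, 20, 0, 0, -1.59, 0], [400, 138, 20, 0, 0, -1.59, 0], [400, 138, 20, 0, 0, -1.59, 0], [400, 138, 20, 0, 0, -1.59, 0], [400, 138, 20, 0, 0, -1.59, 0], [400, 138, 20, 0, 0, -1.59, 0], [400, 138, 20, 0, 0, -1.59, 0], [401, 138, 60, 0, 0, -1.59, 0], [401, 138, 110, 0, 0, -1.59, 0], [401, 138, 160, 0, 0, -1.59, 0], [401, 138, 160, 0, 0, -1.59, 0]]]}}

```text
time_s: 3.2
ee_pos: [349.3, 264.4, 134.8]
ee_rot: [-179.9, -0.8, -151.0]
force: [-1.1, -0.8, 0.2]
gripper_width: 0.3
```

Run:
```python
from h import *
s=state();print(s['qpos'],s['ee_pos'],s['ee_rot'],s['force'])
go((354.6,268,40),down(209))
```

```text
[ 3.56239856e+01  1.06270601e+01  1.12932307e+02 -5.40105378e-03
  5.72593603e+01 -8.33448976e+01] [349.26887961 264.38806867 134.80453169] [-179.90063844   -0.81268842 -151.02886797] [-1.07465961 -0.75665433  0.19759083]
goal shift [-7.8  0.7 94.7] rot [-0.002 -0.014 -0.   ] rows>= 1.9
```

{"name": "servo_tool", "arguments": {"plan": [[[-5, 0, 0, 0, 0, 0, 0], [-5, 0, 0, 0, 0, 0, 0], [-5, 0, 0, 0, 0, 0, 0], [-5, 0, 30, 0, 0, 0, 0], [-5, 0, 60, 0, 0, 0, 0], [-5, 0, 80, 0, 0, 0, 0], [-5, 0, 90, 0, 0, 0, 0], [-5, 0, 90, 0, 0, 0, 0]]]}}

```text
time_s: 4.0
ee_pos: [357.8, 270.6, 50.0]
ee_rot: [-180.0, -0.0, -150.8]
force: [0.3, 0.7, -0.4]
gripper_width: 0.6
```

Run:
```python
from h import *
s=state();print(s['qpos'],s['ee_pos'],s['ee_rot'],s['force'])
go((354.6,268,23),down(209))
f=grab_frame('scene');save('press1',f)
```

```text
[ 3.56300481e+01  1.75638602e+01  1.18723810e+02 -5.07236017e-03
  4.37262052e+01 -8.35266578e+01] [357.81331637 270.57654513  50.01955415] [-1.79994953e+02 -1.33914719e-02 -1.50839629e+02] [ 0.30198977  0.71541236 -0.39379305]
goal shift [ 4.1 -0.7 27. ] rot [-0.    -0.     0.003] rows>= 0.5
```

View pics/press1.png

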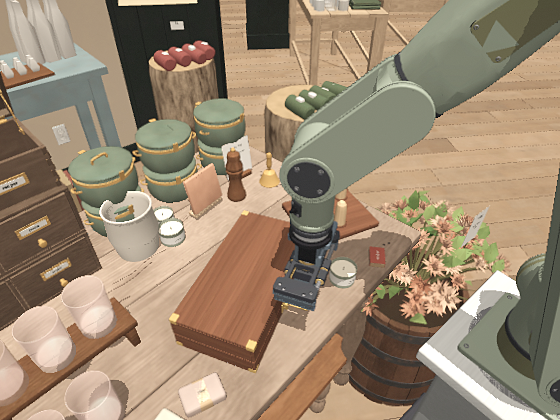

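The gripper stands over the brass plate at about (298,300), so I press now.

{"name": "servo_tool", "arguments": {"plan": [[[4, 0, 0, 0, 0, 0, 0], [4, 0, 10, 0, 0, 0, 0], [4, 0, 16, 0, 0, 0, 0], [4, 0, 20, 0, 0, 0, 0], [4, 0, 24, 0, 0, 0, 0], [4, 0, 27, 0, 0, 0, 0], [4, 0, 28, 0, 0, 0, 0], [4, 0, 28, 0, 0, 0, 0], [4, 0, 28, 0, 0, 0, 0], [4, 0, 28, 0, 0, 0, 0], [4, 0, 28, 0, 0, 0, 0], [4, 0, 28, 0, 0, 0, 0]]]}}

```text
time_s: 5.25
ee_pos: [353.8, 268.3, 22.2]
ee_rot: [-180.0, -0.0, -150.8]
force: [-2.5, -1.8, 9.2]
gripper_width: 0.6
```

Run:
```python
from h import *
s=state();print(s['ee_pos'],s['force'])
f=grab_frame('scene');save('press2',f)
```

```text
[353.76603608 268.306184    22.24639879] [-2.52223321 -1.82664661  9.2301615 ]
```

View pics/press2.png

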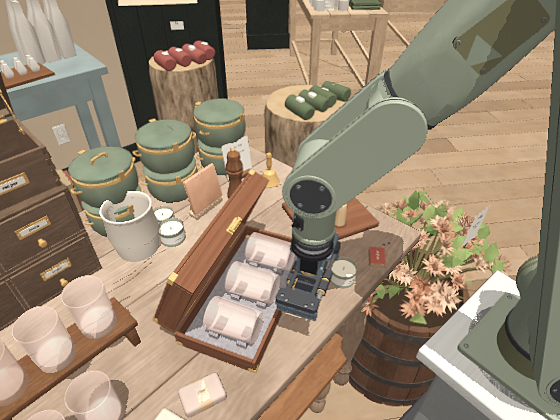

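The lid is open and three glasses lie in the tray, at about (232,320), (252,282) and (270,250). I'll fit the arm's planar kinematics to check the tilted grasp is in reach.

```bash
cat > kin.py <<'E'
import numpy as np
from scipy.optimize import least_squares
D=[(18.351,89.707,574.5,213.1),(3.824,95.901,446.3,299.8),(10.627,112.932,438.05,134.8),(17.564,118.724,448.6,50.0)]
def f(p):
    a0,h,L2,L3,e=p;o=[]
    for q2,q3,r,z in D:
        a=np.radians(q2);b=np.radians(q2+q3)
        o+=[a0+L2*np.sin(a)+L3*np.sin(b)+e*np.cos(b)-r, h+L2*np.cos(a)+L3*np.cos(b)-e*np.sin(b)-z]
    return o
s=least_squares(f,[50,100,350,350,0]);print(s.x,np.abs(s.fun).max())
E
python3 kin.py
python3 - <<'E'
from h import *
go((354.6,268,250),down(150))
E
```

```text
[  -1.95781605 -198.82147814  598.95752421  417.86255843   28.81132709] 2.7338687531218966
goal shift [  -0.4   -0.7 -227.8] rot [-1.000e-03 -1.000e-03  1.033e+00] rows>= 6.9
```

{"name": "servo_tool", "arguments": {"plan": [[[0, 0, -40, 0, 0, 0, 0.87], [-10, 0, -90, 0, 0, 0, 0.87], [-10, 0, -140, 0, 0, 0, 0.87], [-10, 0, -190, 0, 0, 0, 0.87], [-10, 0, -240, 0, 0, 0, 0.87], [-10, 0, -240, 0, 0, 0, 0.87]]]}}

```text
time_s: 5.9
ee_pos: [366.4, 275.8, 268.6]
ee_rot: [179.9, 0.9, -150.8]
force: [0.1, 0.5, -0.2]
gripper_width: 45.8
```

{"name": "servo_tool", "arguments": {"plan": [[[100, 0, -60, 0, 0, 1.57, 0.87], [100, 0, -60, 0, 0, 1.57, 0.87], [100, 0, -60, 0, 0, 1.57, 0.87], [100, 0, -60, 0, 0, 1.57, 0.87], [100, 0, -60, 0, 0, 1.57, 0.87], [100, 0, -60, 0, 0, 1.57, 0.87], [100, 0, -60, 0, 0, 1.57, 0.87], [100, 0, -60, 0, 0, 1.57, 0.87], [100, 0, -60, 0, 0, 1.57, 0.87], [100, 0, -60, 0, 0, 1.57, 0.87], [100, 0, -60, 0, 0, 1.57, 0.87], [100, 0, -60, 0, 0, 1.57, 0.87]]]}}

```text
time_s: 7.1
ee_pos: [275.7, 224.7, 321.1]
ee_rot: [-180.0, 0.0, 119.2]
force: [0.6, -0.4, -0.2]
gripper_width: 79.4
```

{"name": "servo_tool", "arguments": {"plan": [[[0, 0, 0, 0, 0, 1.57, 0.87], [0, 0, 0, 0, 0, 1.57, 0.87], [0, 0, 0, 0, 0, 1.57, 0.87], [0, 0, 0, 0, 0, 1.57, 0.87], [0, 0, 0, 0, 0, 1.57, 0.87], [0, 0, 0, 0, 0, 1.57, 0.87], [0, 0, 0, 0, 0, 1.57, 0.87], [0, 0, 0, 0, 0, 1.57, 0.87], [0, 0, 0, 0, 0, 1.57, 0.87], [0, 0, 0, 0, 0, 1.57, 0.87], [0, 0, 0, 0, 0, 1.57, 0.87], [0, 0, 0, 0, 0, 1.57, 0.87]]]}}

```text
time_s: 8.3
ee_pos: [275.7, 224.7, 321.4]
ee_rot: [180.0, 0.0, 29.4]
force: [0.1, -0.5, 0.3]
gripper_width: 79.3
```

Run:
```python
from h import *
s=state();print(s['qpos'],s['ee_pos'],s['ee_rot'],s['gripper_width'])
f=grab_frame('wrist');save('w2',f)
f=grab_frame('top');save('t2',f)
```

```text
[ 3.73397951e+01 -5.41325661e+00  1.01941106e+02 -1.08434035e-02
  8.34993457e+01  9.79791545e+01] [275.65858767 224.6833696  321.35496881] [1.79985556e+02 2.54367965e-02 2.93618677e+01] 79.31343768656608
```

View pics/w2.png

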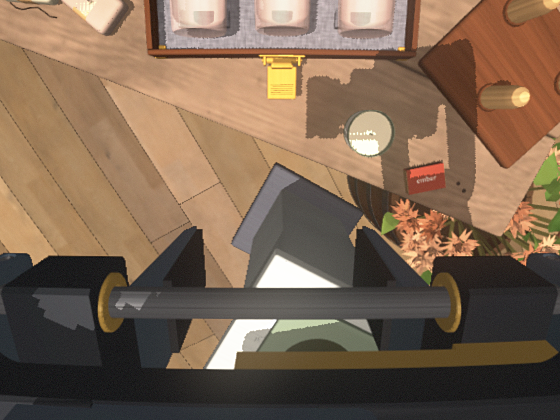

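View pics/t2.png

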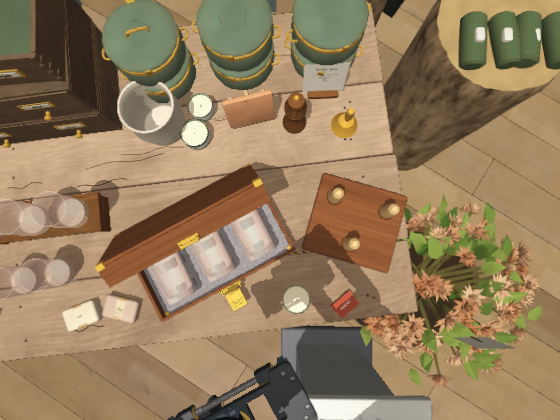

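```bash
cat >> h.py <<'E'
H=np.array([544.3,373.2]);cx=np.array([np.cos(np.radians(29)),np.sin(np.radians(29))]);cy=np.array([-cx[1],cx[0]])
def tocase(P): d=P[...,:2]-H;return np.stack([d@cx,d@cy,P[...,2]],-1)
E
python3 - <<'E'
from h import *
f=grab_frame('top');P=cloud(f);C=tocase(P)
m=(C[...,0]>-168)&(C[...,0]<-10)&(abs(C[...,1])<160)&(C[...,2]>45)&(C[...,2]<90)
n,l,st,_=cv2.connectedComponentsWithStats(m.astype(np.uint8))
for i in range(1,n):
    if st[i,4]>100:
        Q=C[l==i];print(st[i,4],np.percentile(Q,[1,99],axis=0).round(1).tolist())
        for a in range(-140,-20,15):
            q=Q[(Q[:,0]>a)&(Q[:,0]<a+15)]
            if len(q)>15: print(a,np.percentile(q[:,1],[3,97]).round(1),q[:,2].max().round(1))
m=(C[...,0]>-240)&(C[...,0]<-172)&(abs(C[...,1])<50)&(C[...,2]>25)&(C[...,2]<40)
print('latch',np.percentile(C[m],[2,98],axis=0).round(1).tolist())
print('stand',rect(P,12,26,(400,700),(-200,140)))
E
```

```text
1318 [[-145.3, -131.3, 47.9], [-55.2, -67.4, 77.9]]
-140 [-128.8  -70. ] 77.3
-125 [-129.2  -69.4] 77.9
-110 [-129.4  -69.5] 79.2
-95 [-129.9  -68.7] 78.9
-80 [-130.2  -68.4] 78.6
-65 [-131.6  -67.6] 79.6
1318 [[-143.8, -33.5, 46.9], [-55.3, 29.8, 77.5]]
-140 [-31.9  26.7] 77.7
-125 [-31.9  27.5] 76.9
-110 [-32.1  27.8] 78.5
-95 [-32.5  27.6] 78.2
-80 [-33.   28.5] 77.6
-65 [-33.8  28.6] 78.8
1380 [[-146.0, 64.4, 47.0], [-55.1, 127.9, 77.3]]
-140 [ 66.6 124.3] 77.1
-125 [ 66.2 124. ] 77.9
-110 [ 65.9 124.6] 79.0
-95 [ 65.4 124.9] 77.3
-80 [ 65.1 125.5] 78.4
-65 [ 63.7 125.7] 78.9
latch [[-221.8, -22.3, 27.0], [-173.0, 18.9, 35.6]]
stand [(np.int32(6512), array([538.9,  12.8]), array([200.4, 180. ]), 74.5, 17.3)]
```

```bash
sed -i 's/^H=np.array.*;cx=/H=np.array([545.1,371.7]);cx=/' h.py
python3 - <<'E'
from h import *
f=grab_frame('top');P=cloud(f);C=tocase(P)
for y in (-152,-148,-144,-140,-55,-50,-45,-40,40,45,50,55,140,145,150):
    print(y,[ (lambda q: (round(float(np.median(q)),0) if len(q) else None))(C[(abs(C[...,1]-y)<3)&(abs(C[...,0]-x)<6)][:,2]) for x in range(-160,-40,12)])
save('t3',f);cv2.imwrite('pics/t3z.png',cv2.cvtColor(cv2.resize(f['color'][190:330,120:310],None,fx=4,fy=4,interpolation=3),cv2.COLOR_RGB2BGR))
E
```

```text
-152 [11.0, 9.0, 8.0, 9.0, 9.0, 9.0, 9.0, 8.0, 194.0, 199.0]
-148 [9.0, 8.0, 8.0, 8.0, 8.0, 9.0, 9.0, 8.0, 194.0, 199.0]
-144 [9.0, 8.0, 9.0, 8.0, 8.0, 9.0, 8.0, 9.0, 195.0, 199.0]
-140 [9.0, 8.0, 9.0, 8.0, 9.0, 8.0, 8.0, 9.0, 195.0, 200.0]
-55 [9.0, 8.0, 8.0, 8.0, 8.0, 9.0, 9.0, 8.0, 194.0, 199.0]
-50 [9.0, 9.0, 8.0, 8.0, 8.0, 7.0, 8.0, 8.0, 195.0, 199.0]
-45 [10.0, 8.0, 9.0, 8.0, 9.0, 9.0, 8.0, 9.0, 193.0, 199.0]
-40 [9.0, 8.0, 8.0, 9.0, 8.0, 9.0, 8.0, 9.0, 194.0, 199.0]
40 [9.0, 8.0, 8.0, 9.0, 10.0, 8.0, 8.0, 8.0, 196.0, 200.0]
45 [8.0, 9.0, 9.0, 9.0, 9.0, 8.0, 8.0, 9.0, 195.0, 199.0]
50 [9.0, 8.0, 8.0, 9.0, 8.0, 8.0, 9.0, 8.0, 194.0, 199.0]
55 [9.0, 8.0, 9.0, 8.0, 9.0, 8.0, 8.0, 8.0, 194.0, 199.0]
140 [9.0, 8.0, None, None, None, None, None, None, 196.0, 201.0]
145 [8.0, 7.0, 9.0, 10.0, 9.0, 8.0, 8.0, 9.0, 196.0, 201.0]
150 [9.0, 8.0, 8.0, 8.0, 8.0, 9.0, 9.0, 8.0, 194.0, 199.0]
```

View pics/t3z.png

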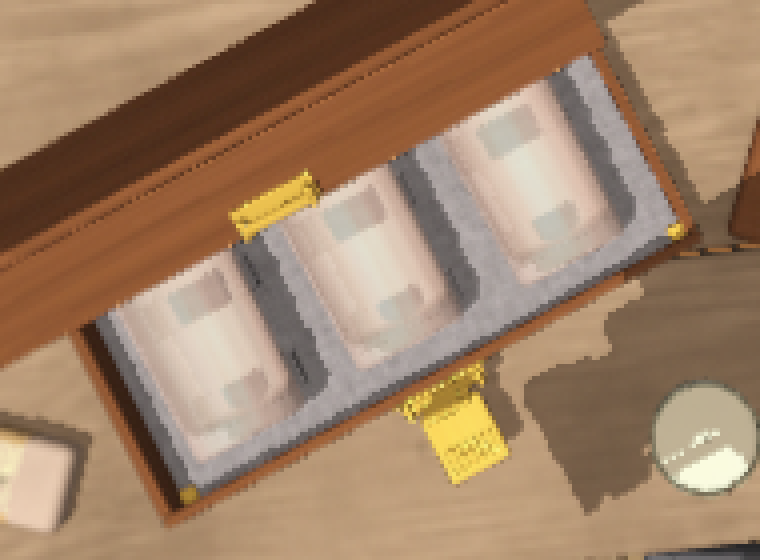

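```bash
cat >> h.py <<'E'
def tilt(az,t):
    """tool z pointing t deg away from straight down toward azimuth az; tool x up/outward"""
    a,t=np.radians(az),np.radians(t)
    z=np.array([np.sin(t)*np.cos(a),np.sin(t)*np.sin(a),-np.cos(t)])
    y=np.array([np.sin(a),-np.cos(a),0]);return np.c_[np.cross(y,z),y,z]
def fromcase(x,y,z): p=H+x*cx+y*cy;return np.array([p[0],p[1],z])
def gtcp(g,Rg,back=0): return np.array(g)+(19-back)*Rg[:,2]
E
python3 - <<'E'
from h import *
Rg=tilt(29,45);print(Rg.round(2))
g=fromcase(-98,-97.6,44);print(g)
go(gtcp(g,Rg,110),Rg)
E
```

```text
[[ 0.62  0.48  0.62]
 [ 0.34 -0.87  0.34]
 [ 0.71  0.   -0.71]]
[506.70468764 238.8257738   44.        ]
goal shift [144.1 100.5 213.4] rot [-0.002  0.786  0.006] rows>= 5.5
```

{"name": "servo_tool", "arguments": {"plan": [[[60, 50, 0, 0, 0.15, 0, 0.87], [100, 80, 40, 0, 0.3, 0, 0.87], [130, 100, 80, 0, 0.45, 0, 0.87], [144, 100, 120, 0, 0.6, 0, 0.87], [144, 100, 160, 0, 0.7, 0, 0.87], [144, 100, 190, 0, 0.786, 0.006, 0.87], [144, 100, 213, 0, 0.786, 0.006, 0.87], [144, 100, 213, 0, 0.786, 0.006, 0.87], [144, 100, 213, 0, 0.786, 0.006, 0.87], [144, 100, 213, 0, 0.786, 0.006, 0.87]]]}}

```text
time_s: 9.5
ee_pos: [440.4, 274.5, 210.7]
ee_rot: [-173.0, -47.0, 29.7]
force: [0.2, -0.1, 1.1]
gripper_width: 79.4
```

Run:
```python
from h import *
s=state();print(s['qpos'],s['ee_pos'],s['ee_rot'],s['gripper_width'])
Rg=tilt(29,45)
g=fromcase(-98,-97.6,44)
go(gtcp(g,Rg,110),Rg)
go(gtcp(g,Rg,0),Rg)
f=grab_frame('wrist');save('w4',f)
f=grab_frame('scene');save('s4',f)
```

```text
[ 22.99809381  -2.09205554 133.33465486  78.28816502  12.13874948
   7.33199407] [440.39846036 274.49480027 210.7399638 ] [-172.96844974  -47.02088606   29.66628199] 79.37093224391886
goal shift [-91.5  69.   43.9] rot [-0.131 -0.035  0.01 ] rows>= 2.5
goal shift [-95.4  83.3 152.8] rot [-0.131 -0.035  0.01 ] rows>= 4.0
```

View pics/w4.png

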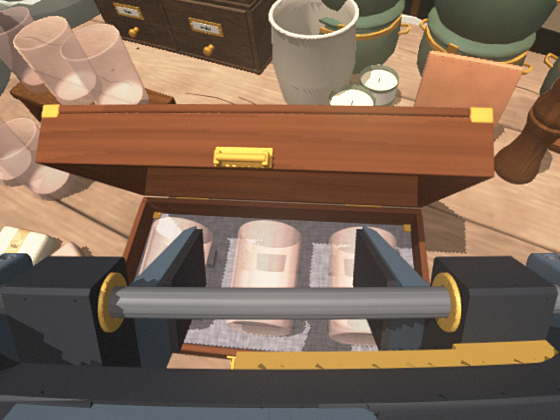

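View pics/s4.png

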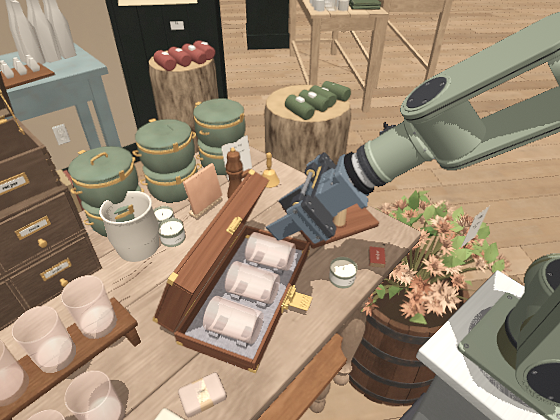

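```bash
cat > kin.py <<'E'
import numpy as np
from scipy.optimize import least_squares
from scipy.spatial.transform import Rotation as R
D=[([-73.336,18.3514,89.7066,-.001,72.043,-1.145],[175.716,-546.963,213.12],[180.1,0,17.81]),
([-21.2127,3.8242,95.9012,-.007,80.2874,-49.101],[420.063,-150.748,299.84],[180,0,117.89]),
([35.63,17.5639,118.7238,-.005,43.7262,-83.5267],[357.813,270.577,50.02],[180,0,-150.84]),
([37.34,-5.4133,101.9411,-.011,83.4993,97.9792],[275.659,224.683,321.355],[179.986,.025,29.362]),
([22.998,-2.0921,133.3347,78.2882,12.1387,7.332],[440.398,274.495,210.74],[-172.968,-47.021,29.666])]
def Rz(a):return R.from_euler('z',a,degrees=True).as_matrix()
def Ry(a):return R.from_euler('y',a,degrees=True).as_matrix()
P0=[0,400,400,400,0,200,0]
def fk(q,p,s4=1,s6=1):
    a0,h,L2,L3,e,Lt,_=p
    M=Rz(q[0]);x=M@[a0,0,h]
    M=M@Ry(q[1]);x=x+M@[0,0,L2]
    M=M@Ry(q[2]);x=x+M@[e,0,L3]
    M=M@Rz(s4*q[3])@Ry(q[4]);x=x+M@[0,0,Lt]
    M=M@Rz(s6*q[5])@Rz(90)
    return x,M
def load():return np.load('kin.npy')
if __name__=='__main__':
    for s4 in(1,-1):
     for s6 in (1,-1):
      f=lambda p:np.concatenate([fk(q,p,s4,s6)[0]-x for q,x,r in D])
      s=least_squares(f,P0)
      er=[np.degrees((R.from_matrix(fk(q,s.x,s4,s6)[1]).inv()*R.from_euler('xyz',r,degrees=True)).magnitude()).round(1) for q,x,r in D]
      print(s4,s6,s.x.round(1),np.abs(s.fun).max().round(2),er)
      if s4==1 and s6==1:np.save('kin.npy',s.x)
E
python3 kin.py
```

```text
1 1 [ -4.3 146.  601.5 421.6  30.6 345.    0. ] 10.72 [np.float64(0.0), np.float64(0.0), np.float64(0.0), np.float64(0.0), np.float64(0.0)]
1 -1 [ -4.3 146.  601.5 421.6  30.6 345.    0. ] 10.72 [np.float64(2.3), np.float64(98.2), np.float64(167.1), np.float64(164.0), np.float64(14.7)]
-1 1 [ 55.6  66.3 464.8 357.4 -45.  214.4   0. ] 124.27 [np.float64(0.0), np.float64(0.0), np.float64(0.0), np.float64(0.0), np.float64(156.6)]
-1 -1 [ 55.6  66.3 464.8 357.4 -45.  214.4   0. ] 124.27 [np.float64(2.3), np.float64(98.2), np.float64(167.1), np.float64(164.0), np.float64(170.9)]
```

```bash
cat > kin2.py <<'E'
from kin import *
def fk2(q,p):
    a0,h,L2,L3,e,Lt,w,oy=p
    M=Rz(q[0]);x=M@[a0,oy,h]
    M=M@Ry(q[1]);x=x+M@[0,0,L2]
    M=M@Ry(q[2]);x=x+M@[e,0,L3]
    M=M@Rz(q[3])@Ry(q[4]);x=x+M@[w,0,Lt]
    return x,M@Rz(q[5])@Rz(90)
if __name__=='__main__':
    for fx in [(),(6,),(7,),(6,7)]:
        ix=[i for i in range(8) if i not in fx]
        def F(v):
            p=np.zeros(8);p[ix]=v;return np.concatenate([fk2(q,p)[0]-x for q,x,r in D])
        s=least_squares(F,np.array([0,400,400,400,0,200,0,0.])[ix]);p=np.zeros(8);p[ix]=s.x
        print(fx,p.round(1),s.fun.round(1))
        if fx==():np.save('kin.npy',p)
E
python3 kin2.py
```

```text
() [  0.  140.3 591.8 417.   25.2 335.7   0.   11.5] [ 0. -0.  0. -0.  0. -0.  0. -0.  0.  0. -0. -0.  0. -0. -0.]
(6,) [  0.  140.3 591.8 417.   25.2 335.7   0.   11.5] [ 0.  0.  0. -0.  0. -0.  0. -0. -0.  0.  0. -0.  0. -0.  0.]
(7,) [ 13.7 130.4 598.2 416.6  29.7 327.7  13.1   0. ] [-10.7  -4.2  -0.   -4.2 -10.7   0.1   5.9  -9.9   1.3   6.3  -9.6   0.
   1.   -0.3  -1.4]
(6, 7) [ -4.3 146.  601.5 421.6  30.6 345.    0.    0. ] [-10.6  -4.7  -0.9  -4.2 -10.7   0.    5.  -10.5  -1.4   6.   -9.9   0.2
   5.4  -8.1   2.1]
```

```bash
cat > ik.py <<'E'
from kin2 import *
from h import tilt,fromcase,gtcp
p=np.load('kin.npy')
lo=np.array([-177.97,-48.28,12.27,-77.06,2.81,-146.56]);hi=np.array([177.97,115.42,149.76,257.06,150.46,146.56])
def ik(pos,Rg):
    sols=[]
    for q4 in (0,90,180,-60,240):
        for q6 in (-100,0,100):
            q0=np.clip(np.array([np.degrees(np.arctan2(pos[1],pos[0])),0,110,q4,40,q6],float),lo+.01,hi-.01)
            f=lambda q:(lambda x,M:np.r_[(x-pos)/10,(R.from_matrix(Rg.T@M)).as_rotvec()*20])(*fk2(q,p))
            s=least_squares(f,q0,bounds=(lo,hi))
            if s.cost<1e-4 and not any(np.abs(s.x-t).max()<1 for t in sols):sols.append(s.x)
    return sols
E
python3 - <<'E'
from ik import *
for t in (15,25,35,45,55,65):
  for y in (-97.6,97):
    for b in (0,110):
      Rg=tilt(29,t);g=fromcase(-98,y,44)
      for s in ik(gtcp(g,Rg,b),Rg): print(t,y,b,s.round(0))
E
```

```text
15 -97.6 0 [ 23.  23. 117.   4.  25.  81.]
15 -97.6 110 [ 23.  12. 113.   2.  40.  82.]
15 97 0 [ 46.  24. 114.  -9.  27. 115.]
15 97 110 [ 47.  14. 110.  -7.  41. 113.]
25 -97.6 0 [ 23.  21. 125.  17.   9.  67.]
25 -97.6 110 [ 22.   8. 123.   8.  24.  76.]
25 97 0 [ 48.  23. 121. -34.  14. 141.]
25 97 110 [ 50.  11. 120. -19.  27. 127.]
35 -97.6 0 [ 22.  22. 132. 155.  10. -71.]
35 -97.6 110 [ 20.   6. 133.  42.   7.  41.]
35 97 0 [  50.   23.  129.  247.   13. -139.]
45 -97.6 0 [ 21.  25. 140. 168.  30. -86.]
45 -97.6 110 [ 18.   8. 144. 155.  18. -74.]
45 97 0 [  52.   26.  135.  216.   29. -105.]
45 97 110 [  58.   11.  139.  242.   23. -128.]
55 -97.6 0 [ 20.  32. 146. 171.  53. -90.]
55 97 0 [ 55.  32. 141. 208.  49. -94.]
55 97 110 [  63.   19.  148.  221.   45. -101.]
65 97 0 [ 57.  41. 146. 207.  71. -87.]
```

```bash
cat >> ik.py <<'E'
def under(az,t): return tilt(az,t)@np.diag([-1,-1,1.])
E
python3 - <<'E'
from ik import *
pegs=[(595.4,59.3),(563.3,-56.3),(490.7,26.2)]
for t in (40,50,60):
  for k,pg in enumerate(pegs):
    for dz in (0,80):
      for az0 in (-30,0,30):
        az=np.degrees(np.arctan2(pg[1],pg[0]))+az0
        for nm,fn in (('under',under),):
          Rg=fn(az,t)
          for s in ik(gtcp((pg[0],pg[1],70+dz),Rg),Rg): print(nm,t,'peg',k,dz,round(az0),s.round(0))
for nm,t in (('inward',45),):
  for k,pg in enumerate(pegs):
    for dz in (0,80):
        az=np.degrees(np.arctan2(pg[1],pg[0]))+180
        Rg=under(az,t)
        for s in ik(gtcp((pg[0],pg[1],70+dz),Rg),Rg): print(nm,t,'peg',k,dz,s.round(0))
E
```

```text
under 40 peg 0 0 0 [  4.  22. 130. 175.  11.  94.]
under 40 peg 0 0 30 [ -9.  24. 125.  89.  27. 144.]
under 40 peg 0 80 -30 [ 18.  16. 120. -66.  28.   8.]
under 40 peg 1 0 0 [ -8.  20. 134. 175.  14.  93.]
under 40 peg 1 0 30 [-22.  22. 129.  92.  28. 139.]
under 40 peg 1 80 -30 [  7.  13. 124. -68.  28.  11.]
under 40 peg 2 0 0 [  1.  16. 143. 175.  19.  93.]
under 40 peg 2 0 30 [-17.  18. 138.  97.  30. 129.]
under 40 peg 2 80 -30 [ 19.   8. 132. -71.  29.  17.]
under 50 peg 0 0 -30 [ 21.  27. 130. 246.  37.  62.]
under 50 peg 0 0 0 [  4.  25. 137. 177.  32.  91.]
under 50 peg 0 0 30 [-13.  27. 130. 110.  38. 118.]
under 50 peg 0 80 0 [  4.  14. 132. 175.  16.  94.]
under 50 peg 0 80 30 [-13.  18. 126.  92.  35. 141.]
under 50 peg 1 0 -30 [ 11.  26. 134. 244.  38.  66.]
under 50 peg 1 0 0 [ -8.  24. 141. 177.  35.  91.]
under 50 peg 1 0 30 [-26.  26. 134. 112.  40. 115.]
under 50 peg 1 80 0 [ -8.  12. 136. 175.  18.  94.]
under 50 peg 1 80 30 [-26.  16. 130.  93.  36. 138.]
under 50 peg 2 0 -30 [ 24.  23. 143. 242.  42.  74.]
under 50 peg 2 0 30 [-22.  23. 143. 113.  43. 106.]
un
[... 541 characters left out ...]
 [-30.  32. 139. 120.  55. 100.]
under 60 peg 1 80 -30 [ 15.  20. 135. 247.  47.  63.]
under 60 peg 1 80 0 [ -8.  17. 143. 177.  39.  91.]
under 60 peg 1 80 30 [-30.  20. 135. 109.  48. 118.]
under 60 peg 2 0 -30 [ 29.  31. 148. 236.  60.  89.]
under 60 peg 2 0 30 [-28.  31. 148. 119.  60.  91.]
under 60 peg 2 80 -30 [ 29.  16. 143. 249.  50.  68.]
under 60 peg 2 80 30 [-28.  16. 143. 107.  52. 113.]
inward 45 peg 0 0 [  5.  52.  66.  -1. 108.  89.]
inward 45 peg 0 80 [  5.  48.  62.  -1. 115.  89.]
inward 45 peg 1 0 [ -7.  49.  72.  -1. 104.  89.]
inward 45 peg 1 80 [ -7.  45.  68.  -1. 112.  89.]
inward 45 peg 2 0 [ 2. 43. 85. -1. 97. 89.]
inward 45 peg 2 80 [  2.  38.  82.  -1. 105.  89.]
```

Run:
```python
from ik import *
from h import *
q=state()['qpos'];print(q.round(1), fk2(q,p)[0].round(1),state()['ee_pos'].round(1))
Rg=tilt(29,45)
for b in (110,150): 
  for y in(-97.6,-.5,97): print(b,y,[s.round(0) for s in ik(gtcp(fromcase(-98,y,44),Rg,b),Rg)])
for t in (50,55,60):
  Rg=tilt(29,t);P=fromcase(-170,-97,190);print(t,[s.round(0) for s in ik(P,Rg)]);go(P,Rg)
```

```text
[ 23.   -2.1 133.4  77.9  12.2   7.9] [439.6 274.7 209.9] [439.6 274.7 209.9]
110 -97.6 [array([ 18.,   8., 144., 155.,  18., -74.])]
110 -0.5 [array([  40.,    9.,  143.,  205.,   18., -106.])]
110 97 [array([  58.,   11.,  139.,  242.,   23., -128.])]
150 -97.6 [array([ 17.,   2., 144., 139.,  13., -58.])]
150 -0.5 [array([  41.,    2.,  143.,  221.,   13., -122.])]
150 97 []
50 [array([ 17.,  -3., 141., 128.,  11., -46.])]
goal shift [-35.9  61.4 -17. ] rot [-0.133  0.055  0.003] rows>= 1.5
55 [array([ 16.,  -1., 145., 149.,  20., -68.])]
goal shift [-35.9  61.4 -17. ] rot [-0.133  0.142 -0.003] rows>= 1.5
60 [array([ 15.,   1., 149., 157.,  32., -77.])]
goal shift [-35.9  61.4 -17. ] rot [-0.133  0.229 -0.009] rows>= 1.8
```

{"name": "servo_tool", "arguments": {"plan": [[[-18, 30, -9, -0.06, 0.07, 0, 0.87], [-36, 61, -17, -0.13, 0.14, 0, 0.87], [-36, 61, -17, -0.13, 0.14, 0, 0.87], [-36, 61, -17, -0.13, 0.14, 0, 0.87], [-36, 61, -17, -0.13, 0.14, 0, 0.87], [-36, 61, -17, -0.13, 0.14, 0, 0.87], [-36, 61, -17, -0.13, 0.14, 0, 0.87], [-36, 61, -17, -0.13, 0.14, 0, 0.87], [-36, 61, -17, -0.13, 0.14, 0, 0.87], [-36, 61, -17, -0.13, 0.14, 0, 0.87]]]}}

```text
time_s: 10.6
ee_pos: [444.3, 205.5, 191.8]
ee_rot: [-179.7, -55.0, 28.9]
force: [-0.6, -0.3, -0.1]
gripper_width: 79.4
```

Run:
```python
from h import *
s=state();print(s['qpos'].round(1),s['ee_pos'].round(1),s['ee_rot'].round(1))
Rg=tilt(29,45);g=fromcase(-98,-97.6,44)
go(gtcp(g,Rg,100),Rg)
```

```text
[ 16.1  -1.5 144.4 147.4  20.2 -66.4] [444.3 205.5 191.8] [-179.7  -55.    28.9]
goal shift [-66.5   1.5  62.9] rot [-0.004 -0.175 -0.001] rows>= 1.8
```

The wrist is now on the flipped branch (q4 about 147). Next is the pregrasp pose.

{"name": "servo_tool", "arguments": {"plan": [[[-20, 0, 15, 0, -0.05, 0, 0.87], [-40, 1, 35, 0, -0.1, 0, 0.87], [-55, 1, 50, 0, -0.14, 0, 0.87], [-66, 1.5, 63, -0.004, -0.175, 0, 0.87], [-66, 1.5, 63, -0.004, -0.175, 0, 0.87], [-66, 1.5, 63, -0.004, -0.175, 0, 0.87], [-66, 1.5, 63, -0.004, -0.175, 0, 0.87]]]}}

```text
time_s: 11.3
ee_pos: [456.2, 210.5, 101.5]
ee_rot: [-179.9, -45.0, 28.8]
force: [0.1, -1.2, 0.7]
gripper_width: 79.5
```

Run:
```python
from h import *
s=state();print(s['qpos'].round(1),s['ee_pos'].round(1),s['ee_rot'].round(1))
Rg=tilt(29,45);g=fromcase(-98,-97.6,44)
go(gtcp(g,Rg,0),Rg)
f=grab_frame('scene');save('s5',f)
f=grab_frame('wrist');save('w5',f)
```

```text
[ 18.6  10.  143.5 157.5  19.4 -76. ] [456.2 210.5 101.5] [-179.9  -45.    28.8]
goal shift [  0.3  -0.4 100.6] rot [ 0.001 -0.    -0.002] rows>= 2.0
```

View pics/s5.png

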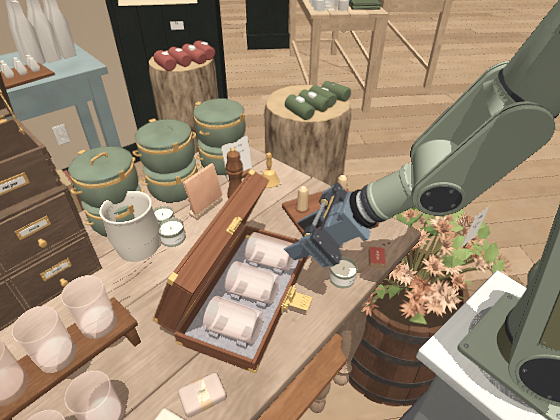

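View pics/w5.png

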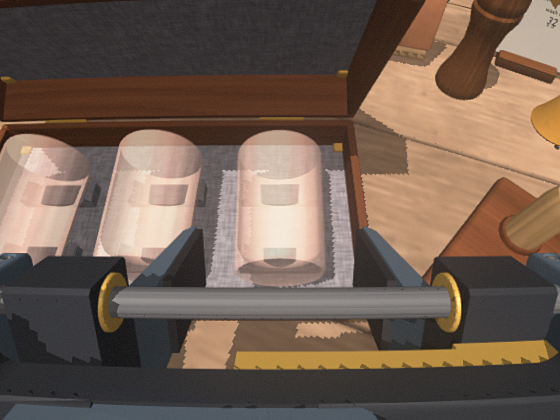

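The wrist view has the right-hand glass centred between the fingers (glass at 281, fingers at 193 and 367). I descend along the tool axis and grip.

{"name": "servo_tool", "arguments": {"plan": [[[0, 0, 25, 0, 0, 0, 0.87], [0, 0, 50, 0, 0, 0, 0.87], [0, 0, 70, 0, 0, 0, 0.87], [0, 0, 85, 0, 0, 0, 0.87], [0, 0, 95, 0, 0, 0, 0.87], [0, 0, 100, 0, 0, 0, 0.87], [0, 0, 100, 0, 0, 0, 0.87], [0, 0, 100, 0, 0, 0, 0.87], [0, 0, 100, 0, 0, 0, 0.6], [0, 0, 100, 0, 0, 0, 0.6], [0, 0, 100, 0, 0, 0, 0.6], [0, 0, 100, 0, 0, 0, 0.6], [0, 0, 100, 0, 0, 0, 0.6], [0, 0, 100, 0, 0, 0, 0.6]]], "squeeze": 20}}

```text
time_s: 12.8
ee_pos: [518.1, 244.4, 30.5]
ee_rot: [-179.9, -45.0, 28.8]
force: [-3.0, -2.5, 5.1]
gripper_width: 68.2
```

Run:
```python
from h import *
s=state();print(s['qpos'].round(1),s['ee_pos'].round(1),s['ee_rot'].round(1),s['force'],s['gripper_width'])
T=toolT(s);print('grasp pt case',tocase((T[:3,3]-19*T[:3,2])[None]))
f=grab_frame('scene');save('s6',f)
```

```text
[ 20.7  25.  139.7 168.4  29.9 -85.6] [518.1 244.4  30.5] [-179.9  -45.    28.8] [-3.02185623 -2.46991914  5.07421183] 68.22739980793455
grasp pt case [[-98.77093876 -98.26001482  43.90490208]]
```

View pics/s6.png

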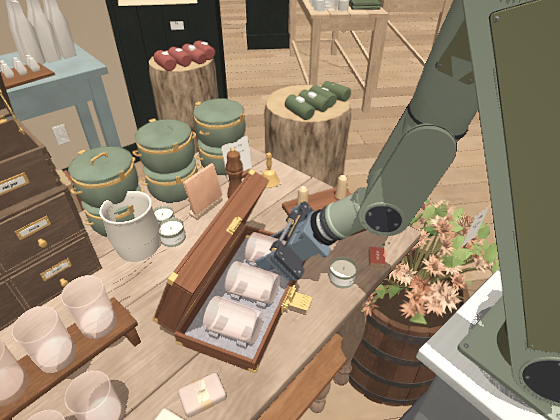

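{"name": "servo_tool", "arguments": {"plan": [[[0, 0, 0, 0, 0, 0, 0.5], [0, 0, 0, 0, 0, 0, 0.5], [2, 0, -4, 0, 0, 0, 0.5], [4, 0, -10, 0, 0, 0, 0.5], [5, 0, -20, 0, 0, 0, 0.5], [5, 0, -20, 0, 0, 0, 0.5]]], "squeeze": 20}}

```text
time_s: 13.45
ee_pos: [508.1, 239.0, 48.5]
ee_rot: [-179.9, -45.0, 28.8]
force: [-0.6, -0.2, -1.8]
gripper_width: 68.2
```

Run:
```python
from h import *
s=state();print(s['qpos'].round(1),s['ee_pos'].round(1),s['ee_rot'].round(1),s['force'],s['gripper_width'])
f=grab_frame('wrist');save('w6',f)
```

```text
[ 20.5  21.7 140.1 166.8  27.1 -84.2] [508.1 239.   48.5] [-179.9  -45.    28.8] [-0.60951642 -0.2076662  -1.84553449] 68.17595085517908
```

View pics/w6.png

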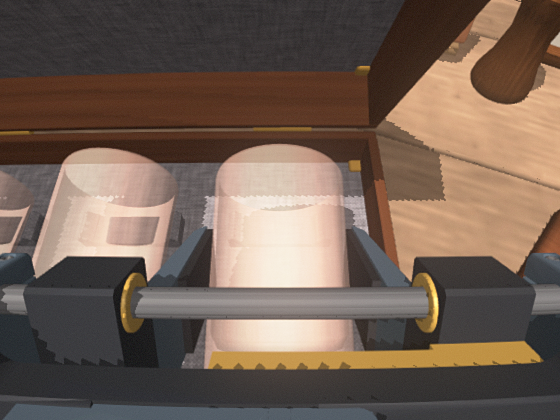

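{"name": "servo_tool", "arguments": {"plan": [[[0, 0, -25, 0, 0, 0, 0.5], [0, 0, -50, 0, 0, 0, 0.5], [0, 0, -75, 0, 0, 0, 0.5], [0, 0, -95, 0, 0, 0, 0.5], [0, 0, -100, 0, 0, 0, 0.5], [0, 0, -100, 0, 0, 0, 0.5]]]}}

```text
time_s: 14.1
ee_pos: [447.1, 205.2, 119.1]
ee_rot: [-180.0, -45.0, 28.8]
force: [-0.0, 0.4, -2.0]
gripper_width: 68.1
```

```bash
cat > path.py <<'E'
from ik import *
from h import *
from scipy.spatial.transform import Slerp
def track(q,pos0,R0,pos1,R1,n=12):
    S=Slerp([0,1],R.from_matrix([R0,R1]));out=[]
    for k in range(n+1):
        u=k/n;pos=pos0+(pos1-pos0)*u;Rg=S([u]).as_matrix()[0]
        f=lambda q:(lambda x,M:np.r_[(x-pos)/10,(R.from_matrix(Rg.T@M)).as_rotvec()*20])(*fk2(q,p))
        s=least_squares(f,np.clip(q,lo+.01,hi-.01),bounds=(lo,hi));q=s.x;out.append((q.round(0).astype(int).tolist(),round(s.cost,3)))
    return q,out
E
python3 - <<'E'
from path import *
s=state();print(s['qpos'].round(1),s['ee_pos'].round(1),s['ee_rot'].round(1),s['gripper_width'])
T=toolT(s);g=T[:3,3]-19*T[:3,2]
f=grab_frame('top');P=cloud(f)
print('stand',rect(P,12,26,(400,700),(-200,140)));print('pegs',rect(P,60,100,(450,650),(-250,110)))
q1=s['qpos'].copy();q1[5]+=180
x,M=fk2(q1,p);print('mouth',(M[:,2]-M[:,0])/2**.5)
pg=np.array([595.,59.5])
for a in (10,20,30,36):
    R1=under(a,45);print(a);q,o=track(q1,x,M,gtcp((*pg,155),R1),R1,6);[print(v) for v in o]
    q,o=track(q,gtcp((*pg,155),R1),R1,gtcp((*pg,70),R1),R1,3);[print('  ',v) for v in o]
E
```

```text
[ 18.1   6.4 143.1 151.2  15.9 -69.7] [447.1 205.2 119.1] [-180.   -45.    28.8] 68.09339093603612
stand [(np.int32(6534), array([539. ,  12.8]), array([200.3, 180.3]), 74.6, 17.3)]
pegs [(np.int32(141), array([594. ,  60.9]), array([25. , 24.2]), 83.3, 84.4), (np.int32(157), array([562.9, -54.4]), array([26.6, 23.9]), 19.4, 83.8), (np.int32(146), array([491. ,  27.5]), array([26. , 25.1]), 23.9, 84.1)]
mouth [8.75705920e-01 4.82844634e-01 4.48825506e-04]
10
([18, 6, 143, 151, 16, 110], np.float64(0.0))
([14, 7, 141, 147, 15, 114], np.float64(0.0))
([11, 8, 139, 143, 14, 118], np.float64(0.0))
([8, 9, 136, 140, 13, 121], np.float64(0.0))
([5, 10, 134, 137, 11, 124], np.float64(0.0))
([3, 11, 131, 135, 10, 128], np.float64(0.0))
([1, 13, 128, 131, 8, 132], np.float64(0.0))
   ([1, 13, 128, 131, 8, 132], np.float64(0.0))
   ([1, 16, 130, 150, 12, 114], np.float64(0.0))
   ([1, 19, 132, 158, 17, 105], np.float64(0.0))
   ([1, 23, 133, 163, 22, 99], np.float64(0.0))
20
([18, 6, 143, 151, 16, 110], np.float64(0.0))
([13, 7, 141, 140, 16, 119], np.float64(0.0))
([8, 8, 139, 130, 16, 127], 
[... 769 characters left out ...]
float64(0.316))
   ([-9, 18, 126, 94, 27, 146], np.float64(0.0))
   ([-9, 21, 128, 104, 27, 135], np.float64(0.0))
   ([-9, 24, 130, 112, 29, 125], np.float64(0.0))
36
([18, 6, 143, 151, 16, 110], np.float64(0.0))
([11, 7, 141, 130, 18, 125], np.float64(0.0))
([5, 9, 138, 113, 20, 136], np.float64(0.0))
([0, 10, 134, 101, 23, 143], np.float64(0.0))
([-5, 12, 131, 94, 26, 147], np.float64(0.013))
([-9, 14, 128, 90, 29, 147], np.float64(0.148))
([-12, 16, 125, 87, 32, 147], np.float64(0.439))
   ([-12, 16, 125, 87, 32, 147], np.float64(0.439))
   ([-11, 19, 125, 86, 32, 147], np.float64(0.002))
   ([-11, 22, 126, 93, 31, 138], np.float64(0.0))
   ([-11, 25, 128, 101, 32, 130], np.float64(0.0))
```

{"name": "servo_tool", "arguments": {"plan": [[[0, 0, 0, 0, 0, 1.57, 0.5], [0, 0, 0, 0, 0, 1.57, 0.5], [0, 0, 0, 0, 0, 1.57, 0.5], [0, 0, 0, 0, 0, 1.57, 0.5], [0, 0, 0, 0, 0, 1.57, 0.5], [0, 0, 0, 0, 0, 1.57, 0.5], [0, 0, 0, 0, 0, 1.57, 0.5], [0, 0, 0, 0, 0, 1.57, 0.5], [0, 0, 0, 0, 0, 1.57, 0.5], [0, 0, 0, 0, 0, 1.57, 0.5], [0, 0, 0, 0, 0, 1.57, 0.5], [0, 0, 0, 0, 0, 1.57, 0.5]]]}}

```text
time_s: 15.35
ee_pos: [447.4, 205.5, 117.3]
ee_rot: [-135.2, 0.0, -61.1]
force: [-0.0, 0.1, -1.6]
gripper_width: 68.1
```

{"name": "servo_tool", "arguments": {"plan": [[[0, 0, 0, 0, 0, 1.57, 0.5], [0, 0, 0, 0, 0, 1.57, 0.5], [0, 0, 0, 0, 0, 1.57, 0.5], [0, 0, 0, 0, 0, 1.57, 0.5], [0, 0, 0, 0, 0, 1.57, 0.5], [0, 0, 0, 0, 0, 1.57, 0.5], [0, 0, 0, 0, 0, 1.57, 0.5], [0, 0, 0, 0, 0, 1.57, 0.5], [0, 0, 0, 0, 0, 1.57, 0.5], [0, 0, 0, 0, 0, 1.57, 0.5], [0, 0, 0, 0, 0, 1.57, 0.5], [0, 0, 0, 0, 0, 1.57, 0.5]]]}}

```text
time_s: 16.55
ee_pos: [447.3, 205.4, 117.8]
ee_rot: [-179.9, 44.9, -150.9]
force: [-0.1, 0.3, -0.6]
gripper_width: 68.1
```

Run:
```python
from path import *
s=state();print(s['qpos'].round(1),s['ee_pos'].round(1),s['ee_rot'].round(1),s['gripper_width'],s['force'])
pg=(594.8,60)
for a in (5,10,13,16):
    R1=under(a,45);T=toolT(s);q,o=track(s['qpos'],T[:3,3],T[:3,:3],gtcp((*pg,152),R1),R1,5);print(a,o)
R1=under(13,45);go(gtcp((*pg,152),R1),R1)
f=grab_frame('scene');save('s7',f)
```

```text
[ 18.2   6.5 143.1 151.2  15.9 110.1] [447.3 205.4 117.8] [-179.9   44.9 -150.9] 68.14751268382395 [-0.1413527   0.29381465 -0.55635462]
5 [([18, 7, 143, 151, 16, 110], np.float64(0.0)), ([14, 7, 141, 151, 14, 111], np.float64(0.0)), ([11, 8, 138, 153, 13, 111], np.float64(0.0)), ([9, 10, 135, 156, 11, 109], np.float64(0.0)), ([6, 11, 132, 163, 8, 104], np.float64(0.0)), ([4, 13, 128, 176, 6, 93], np.float64(0.0))]
10 [([18, 7, 143, 151, 16, 110], np.float64(0.0)), ([14, 7, 141, 147, 15, 114], np.float64(0.0)), ([10, 9, 138, 143, 14, 118], np.float64(0.0)), ([7, 10, 135, 140, 12, 122], np.float64(0.0)), ([4, 11, 132, 137, 10, 125], np.float64(0.0)), ([1, 13, 128, 134, 8, 129], np.float64(0.0))]
13 [([18, 7, 143, 151, 16, 110], np.float64(0.0)), ([13, 7, 141, 144, 15, 116], np.float64(0.0)), ([9, 9, 138, 137, 14, 122], np.float64(0.0)), ([5, 10, 135, 132, 13, 128], np.float64(0.0)), ([2, 12, 132, 126, 12, 134], np.float64(0.0)), ([0, 13, 128, 120, 11, 140], np.float64(0.0))]
16 [([18, 7, 143, 151, 16, 110], np.float64(0.0)), ([13, 8, 141, 141, 15, 118], np.float64(0.0)), ([8, 9, 138, 133, 15, 125], np.float64(0.0)), ([4, 10, 135, 125, 15, 132], np.float64(0.0)), ([1, 12, 131, 117, 14, 139], np.float64(0.0)), ([-2, 13, 128, 110, 13, 147], np.float64(0.0))]
goal shift [ -65.1 -202.4   35.8] rot [ 0.196 -0.002  0.199] rows>= 4.3
```

View pics/s7.png

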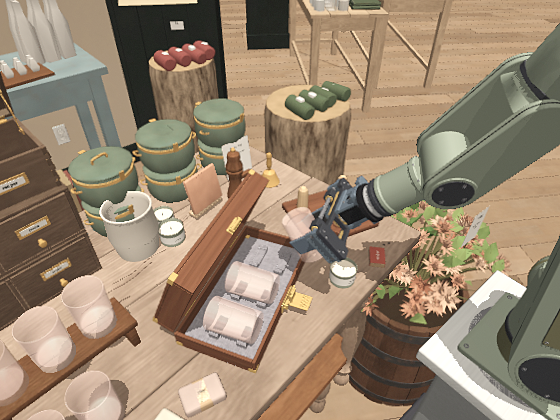

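{"name": "servo_tool", "arguments": {"plan": [[[-20, -20, -20, 0.02, 0, 0.02, 0.5], [-35, -55, -20, 0.06, 0, 0.06, 0.5], [-45, -90, -5, 0.1, 0, 0.1, 0.5], [-55, -130, 10, 0.14, 0, 0.14, 0.5], [-60, -170, 25, 0.17, 0, 0.17, 0.5], [-65, -202, 36, 0.196, -0.002, 0.199, 0.5], [-65, -202, 36, 0.196, -0.002, 0.199, 0.5], [-65, -202, 36, 0.196, -0.002, 0.199, 0.5], [-65, -202, 36, 0.196, -0.002, 0.199, 0.5], [-65, -202, 36, 0.196, -0.002, 0.199, 0.5]]]}}

```text
time_s: 17.6
ee_pos: [607.3, 63.9, 139.9]
ee_rot: [179.9, 45.1, -167.1]
force: [4.0, 0.4, 1.7]
gripper_width: 68.1
```

Run:
```python
from path import *
s=state();print(s['qpos'].round(1),s['ee_pos'].round(1),s['ee_rot'].round(1),s['gripper_width'],s['force'])
T=toolT(s);print('grasp',T[:3,3]-19*T[:3,2],'mouth',(T[:3,2]-T[:3,0])/2**.5)
R1=under(13,45);pg=(594.8,60);go(gtcp((*pg,152),R1),R1);go(gtcp((*pg,71),R1),R1)
f=grab_frame('scene');save('s8',f);cv2.imwrite('pics/s8z.png',cv2.cvtColor(cv2.resize(f['color'][120:300,220:460],None,fx=3,fy=3),cv2.COLOR_RGB2BGR))
f=grab_frame('top');save('t8',f);cv2.imwrite('pics/t8z.png',cv2.cvtColor(cv2.resize(f['color'][130:310,250:470],None,fx=3,fy=3),cv2.COLOR_RGB2BGR))
```

```text
[ -0.3  13.  128.1 119.7  10.9 140.4] [607.3  63.9 139.9] [ 179.9   45.1 -167.1] 68.07975337020513 [3.9977802  0.37181659 1.749044  ]
grasp [594.23091431  60.80264245 153.26022016] mouth [0.97425695 0.22542577 0.00257266]
goal shift [ 0.7 -0.9  1.2] rot [ 0.001  0.003 -0.001] rows>= 0.0
goal shift [58.1 -1.1 58.3] rot [ 0.001  0.003 -0.001] rows>= 1.6
```

View pics/s8z.png

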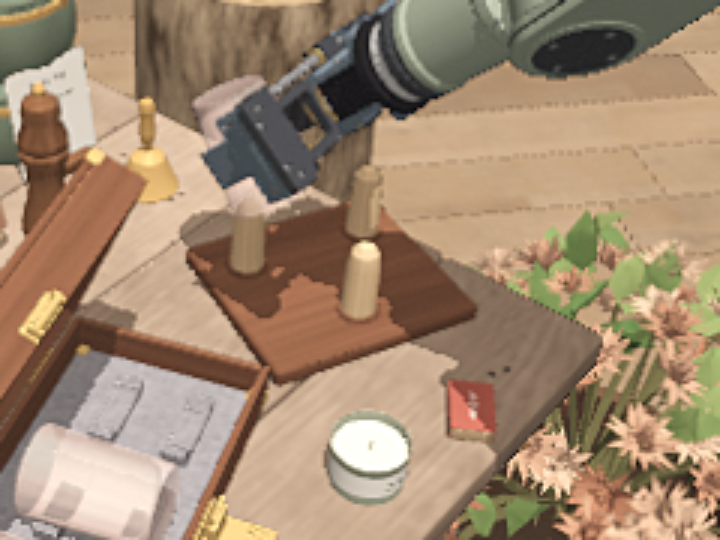

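View pics/t8z.png

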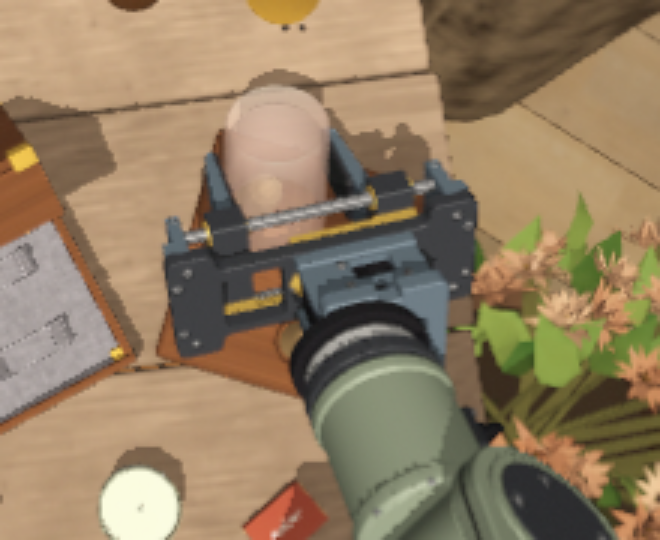

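Run:
```python
from h import *
s=state();T=toolT(s);g=T[:3,3]-19*T[:3,2];print(g,s['force'],s['torque'],s['effort'])
for n in('scene','top','wrist'):
    f=grab_frame(n);P=cloud(f,s);C=f['color'].astype(int)
    L=(P-T[:3,3])@T[:3,:3]
    d=np.linalg.norm(P-g,axis=-1)
    m=(d<75)&(abs(L[...,1])<36)
    Q=L[m]-[0,0,-19]
    print(n,m.sum())
    # extents along directions in tool xz-plane
    for a in range(0,180,15):
        v=Q[:,0]*np.cos(np.radians(a))+Q[:,2]*np.sin(np.radians(a));print(a,np.percentile(v,[2,98]).round(0),end=' ')
    print()
    if n=='wrist': save('w8',f)
```

```text
[594.22476913  60.78491335 153.2554076 ] [ 3.77401217 -0.82567787  0.69528071] [-0.02554024 -0.44723427 -0.1875182 ] [  0.44273593 -29.31803405 -14.7024563    0.24357992   1.46313474
   0.0314342 ]
scene 436
0 [-52.  56.] 15 [-47.  55.] 30 [-50.  59.] 45 [-52.  59.] 60 [-50.  56.] 75 [-44.  49.] 90 [-38.  39.] 105 [-33.  30.] 120 [-39.  39.] 135 [-48.  47.] 150 [-54.  52.] 165 [-56.  54.] 
top 1561
0 [-53.  40.] 15 [-48.  35.] 30 [-50.  27.] 45 [-51.  18.] 60 [-49.   9.] 75 [-43.   4.] 90 [-36.  17.] 105 [-28.  30.] 120 [-34.  41.] 135 [-38.  49.] 150 [-41.  54.] 165 [-42.  55.] 
wrist 25425
0 [-21.  56.] 15 [-26.  61.] 30 [-30.  67.] 45 [-33.  68.] 60 [-35.  64.] 75 [-34.  56.] 90 [-34.  43.] 105 [-32.  28.] 120 [-38.  10.] 135 [-48.   3.] 150 [-54.   8.] 165 [-57.  15.]
```

View pics/w8.png

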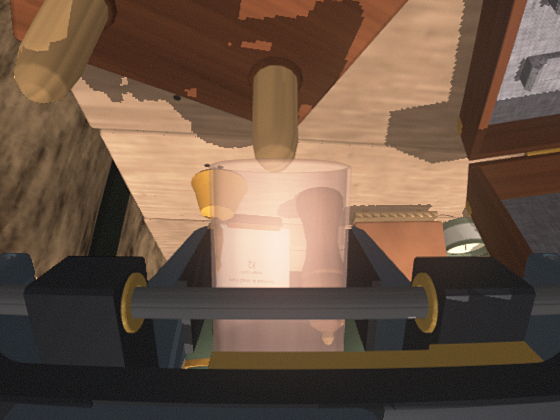

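```bash
python3 - <<'E'
from h import *
s=state();T=toolT(s)
f=grab_frame('wrist');P=cloud(f,s);L=(P-T[:3,3])@T[:3,:3]
for u in (240,281,320):
    print(u,[(v,L[v,u].round(0).tolist()) for v in range(150,285,12)])
f=grab_frame('top');P=cloud(f);print('stand',rect(P,12,26,(400,700),(-200,140)))
f=grab_frame('scene');save('s9',f)
E
python3 - <<'E'
import cv2
a=cv2.imread('pics/s7.png')[180:300,260:420];cv2.imwrite('pics/s7z.png',cv2.resize(a,None,fx=4,fy=4))
E
```

```text
240 [(150, [37.0, -37.0, 162.0]), (162, [56.0, -16.0, -28.0]), (174, [51.0, -16.0, -29.0]), (186, [47.0, -16.0, -31.0]), (198, [42.0, -16.0, -31.0]), (210, [37.0, -16.0, -32.0]), (222, [32.0, -16.0, -33.0]), (234, [27.0, -16.0, -35.0]), (246, [23.0, -16.0, -36.0]), (258, [18.0, -16.0, -37.0]), (270, [13.0, -16.0, -39.0]), (282, [9.0, -16.0, -41.0])]
281 [(150, [54.0, 1.0, 25.0]), (162, [56.0, 1.0, -31.0]), (174, [52.0, 1.0, -32.0]), (186, [47.0, 1.0, -34.0]), (198, [43.0, 1.0, -36.0]), (210, [38.0, 1.0, -36.0]), (222, [33.0, 1.0, -37.0]), (234, [29.0, 1.0, -38.0]), (246, [24.0, 1.0, -40.0]), (258, [19.0, 1.0, -41.0]), (270, [15.0, 1.0, -43.0]), (282, [10.0, 1.0, -44.0])]
320 [(150, [37.0, 39.0, 164.0]), (162, [56.0, 17.0, -28.0]), (174, [51.0, 17.0, -29.0]), (186, [46.0, 17.0, -30.0]), (198, [42.0, 17.0, -31.0]), (210, [37.0, 17.0, -32.0]), (222, [32.0, 17.0, -33.0]), (234, [nan, nan, nan]), (246, [22.0, 17.0, -36.0]), (258, [18.0, 17.0, -37.0]), (270, [13.0, 17.0, -38.0]), (282, [8.0, 17.0, -39.0])]
stand [(np.int32(575), array([490.9,  72.2]), array([110.4,  56. ]), 74.8, 17.1)]
```

View pics/s7z.png

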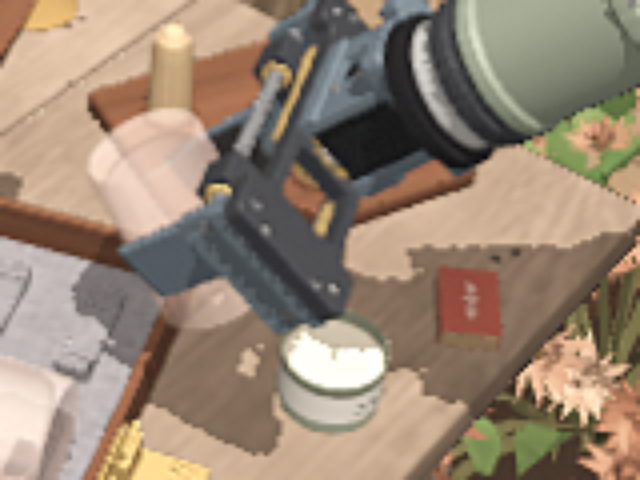

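Run:
```python
from path import *
f=grab_frame('top');P=cloud(f)
for x in range(300,640,40):
    row=[]
    for y in range(-240,-80,20):
        m=(abs(P[...,0]-x)<20)&(abs(P[...,1]-y)<10);q=P[m][:,2];row.append(int(np.percentile(q,97)) if len(q) else None)
    print(x,row)
s=state();T=toolT(s)
pg=np.array([563.3,-55.8])
for t in (55,60,65):
  for a in (0,10,20):
    R1=under(a,t);q,o=track(s['qpos'],T[:3,3],T[:3,:3],gtcp((*pg,158),R1),R1,4);q,o2=track(q,gtcp((*pg,158),R1),R1,gtcp((*pg,70),R1),R1,2);print(t,a,o[-1],o2[-1],max(v[1] for v in o+o2))
```

```text
300 [None, None, None, None, None, None, None, None]
340 [-59, None, None, None, None, None, None, None]
380 [-88, -87, -86, -87, None, None, None, None]
420 [-101, -88, -87, -89, -114, None, 2, -1]
460 [-226, -106, -110, -137, -128, None, 2, 2]
500 [-112, -100, -102, -119, -112, -108, -3, 2]
540 [-121, -123, -133, -178, -170, -112, None, 3]
580 [-186, -180, -189, -187, None, None, None, None]
620 [-196, -194, None, None, None, None, None, 3]
55 0 ([-13, 13, 139, 157, 27, 103], np.float64(0.0)) ([-13, 27, 144, 166, 46, 93], np.float64(0.0)) 0.0
55 10 ([-20, 14, 137, 129, 32, 118], np.float64(0.0)) ([-20, 27, 142, 145, 46, 97], np.float64(0.0)) 0.0
55 20 ([-26, 16, 134, 108, 38, 127], np.float64(0.0)) ([-26, 28, 139, 125, 46, 103], np.float64(0.0)) 0.0
60 0 ([-13, 15, 142, 161, 38, 98], np.float64(0.0)) ([-13, 31, 147, 167, 58, 90], np.float64(0.0)) 0.0
60 10 ([-22, 16, 140, 136, 41, 109], np.float64(0.0)) ([-22, 31, 145, 147, 57, 92], np.float64(0.0)) 0.0
60 20 ([-28, 18, 136, 115, 45, 117], np.float64(0.0)) ([-28, 31, 141, 128, 55, 97], np.float64(0.0)) 0.0
65 0 ([-14, 19, 145, 164, 50, 95], np.float64(0.0)) ([-14, 37, 150, 167, 71, 88], np.float64(0.0)) 0.0
65 10 ([-23, 20, 143, 141, 51, 102], np.float64(0.0)) ([-23, 36, 147, 148, 68, 88], np.float64(0.0)) 0.0
65 20 ([-30, 21, 139, 121, 53, 109], np.float64(0.0)) ([-30, 36, 143, 130, 64, 91], np.float64(0.0)) 0.0
```

```bash
cat >> path.py <<'E'
def ctcp(c,Rg,ct): return np.array(c,float)-Rg@np.array(ct,float)   # tcp so that glass centre (tool coords ct) is at c
E
python3 - <<'E'
from path import *
s=state();T=toolT(s);R1=under(24,65)
o=np.array([np.cos(np.radians(24)),np.sin(np.radians(24))])
c=np.r_[np.array([563.3,-55.8])+4*o,163];tp=ctcp(c,R1,(-1.2,0,-12.1));print(tp)
go(tp,R1)
q,ot=track(s['qpos'],T[:3,3],T[:3,:3],tp,R1,5);print(ot)
E
```

```text
[576.50912032 -49.91892073 156.79874969]
goal shift [  27.1 -103.7  -51.8] rot [-0.157 -0.345 -0.113] rows>= 2.6
[([0, 13, 128, 120, 11, 140], np.float64(0.0)), ([-6, 13, 131, 124, 20, 130], np.float64(0.0)), ([-13, 14, 134, 123, 29, 125], np.float64(0.0)), ([-19, 16, 135, 120, 38, 120], np.float64(0.0)), ([-26, 18, 137, 116, 46, 116], np.float64(0.0)), ([-32, 21, 137, 112, 54, 113], np.float64(0.0))]
```

{"name": "servo_tool", "arguments": {"plan": [[[0, 0, 0, 0, 0, 0, 0.4], [0, 0, -10, 0, 0, 0, 0.4], [0, 0, -20, 0, 0, 0, 0.4], [5, -20, -30, -0.03, -0.07, -0.02, 0.4], [11, -40, -36, -0.06, -0.14, -0.045, 0.4], [16, -60, -42, -0.09, -0.21, -0.065, 0.4], [22, -80, -48, -0.12, -0.28, -0.09, 0.4], [25, -95, -51, -0.145, -0.32, -0.105, 0.4], [27, -104, -52, -0.157, -0.345, -0.113, 0.4], [27, -104, -52, -0.157, -0.345, -0.113, 0.4], [27, -104, -52, -0.157, -0.345, -0.113, 0.4], [27, -104, -52, -0.157, -0.345, -0.113, 0.4]]], "squeeze": 40}}

```text
time_s: 19.25
ee_pos: [575.5, -49.8, 156.1]
ee_rot: [-179.9, 64.8, -155.9]
force: [0.6, -0.2, -2.7]
gripper_width: 67.4
```

```bash
cat >> h.py <<'E'
def angle(n=None):
    s=state();T=toolT(s);f=grab_frame('wrist')
    if n: save(n,f)
    P=cloud(f,s);L=(P-T[:3,3])@T[:3,:3]
    m=(abs(L[...,1])<10)&(L[...,0]>8)&(L[...,0]<62)&(L[...,2]<0)&(L[...,2]>-70);v,u=np.mgrid[0:420,0:560];m&=(v<285)
    Q=L[m];a=np.polyfit(Q[:,0],Q[:,2],1);r=Q[:,2]-np.polyval(a,Q[:,0]);k=abs(r)<3;a=np.polyfit(Q[k,0],Q[k,2],1)
    print('surf angle',np.degrees(np.arctan(a[0])).round(1),'z at x=0 rel grasp',(a[1]+19).round(1),'x range',np.percentile(Q[k,0],[1,99]).round(1),'rms',Q[k].shape)
    return s
E
python3 - <<'E'
from path import *
s=angle('w9');T=toolT(s);print(s['qpos'].round(1),s['ee_pos'].round(1),s['ee_rot'].round(1),s['gripper_width'],s['force'])
m=T[:3,:3]@[np.cos(np.radians(16.5)),0,np.sin(np.radians(16.5))];print('mouth',m,'c',T[:3,3]+T[:3,:3]@[-1.2,0,-12.1])
f=grab_frame('top');P=cloud(f);save('t9',f);print('pegs',rect(P,60,100,(450,650),(-250,110)))
f=grab_frame('scene');save('s10',f);cv2.imwrite('pics/s10z.png',cv2.cvtColor(cv2.resize(f['color'][120:300,220:460],None,fx=3,fy=3),cv2.COLOR_RGB2BGR))
E
```

```text
surf angle 12.4 z at x=0 rel grasp -26.2 x range [ 9.6 57.5] rms (6236, 3)
[-32.1  20.6 136.9 112.   54.1 113. ] [575.5 -49.8 156.1] [-179.9   64.8 -155.9] 67.44992427237754 [ 0.59817592 -0.19555645 -2.65080541]
mouth [-0.13797024 -0.0619276  -0.98849845] c [565.99466829 -54.07544609 162.37477147]
pegs [(np.int32(143), array([594.3,  60.8]), array([25.6, 24.2]), 10.3, 83.4), (np.int32(146), array([490.9,  27.7]), array([26.3, 24.7]), 22.8, 84.0)]
```

View pics/s10z.png

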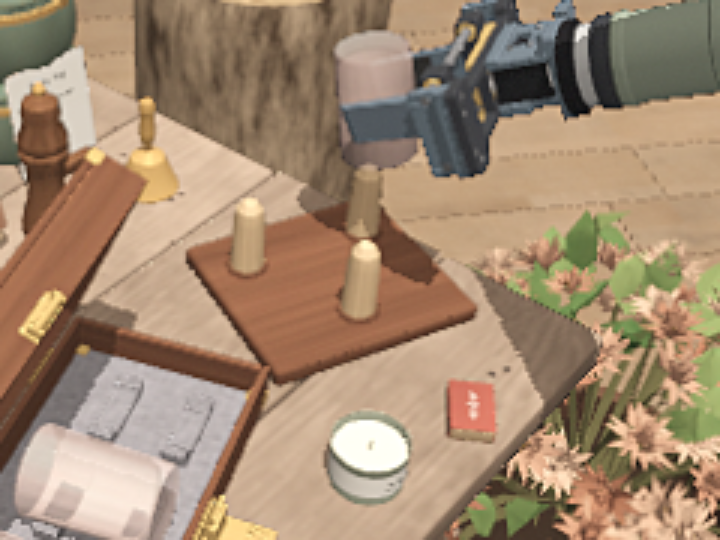

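View pics/w9.png

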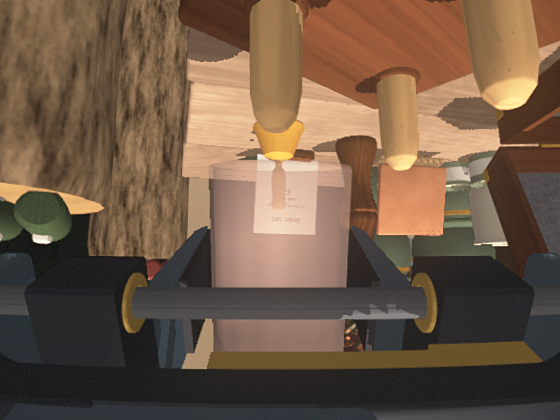

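{"name": "servo_tool", "arguments": {"plan": [[[14, 0, 6, 0, 0, 0, 0.4], [27, 0, 13, 0, 0, 0, 0.4], [40, 0, 19, 0, 0, 0, 0.4], [52, 0, 24, 0, 0, 0, 0.4], [62, 0, 29, 0, 0, 0, 0.4], [70, 0, 32, 0, 0, 0, 0.4], [75, 0, 35, 0, 0, 0, 0.4], [78, 0, 36, 0, 0, 0, 0.4], [78, 0, 36, 0, 0, 0, 0.4]]]}}

```text
time_s: 20.3
ee_pos: [575.7, -51.0, 70.3]
ee_rot: [-180.0, 64.9, -156.0]
force: [0.4, -1.2, -1.6]
gripper_width: 67.6
```

Run:
```python
from path import *
s=angle('w10');T=toolT(s);print(s['qpos'].round(1),s['ee_pos'].round(1),s['ee_rot'].round(1),s['gripper_width'],s['force'])
print('c',T[:3,3]+T[:3,:3]@[-1.2,0,-12.1])
f=grab_frame('top');P=cloud(f);print('pegs',rect(P,60,100,(450,650),(-250,110)))
f=grab_frame('scene');save('s11',f);cv2.imwrite('pics/s11z.png',cv2.cvtColor(cv2.resize(f['color'][120:300,220:460],None,fx=3,fy=3),cv2.COLOR_RGB2BGR))
```

```text
surf angle 14.8 z at x=0 rel grasp -27.3 x range [11.3 40.3] rms (2851, 3)
[-32.2  34.1 140.6 121.6  62.   95. ] [575.7 -51.   70.3] [-180.    64.9 -156. ] 67.61751182753352 [ 0.40494811 -1.22966153 -1.56939803]
c [566.16704388 -55.26168313  76.52012058]
pegs [(np.int32(142), array([594.4,  61. ]), array([25.7, 24.5]), 10.2, 83.5), (np.int32(293), array([537.8, -35.3]), array([68.8, 65.6]), 56.0, 88.0), (np.int32(88), array([ 544.5, -100.8]), array([43.5,  4.6]), 32.7, 89.3), (np.int32(147), array([490.8,  27.6]), array([26.7, 25. ]), 19.8, 84.1)]
```

View pics/s11z.png

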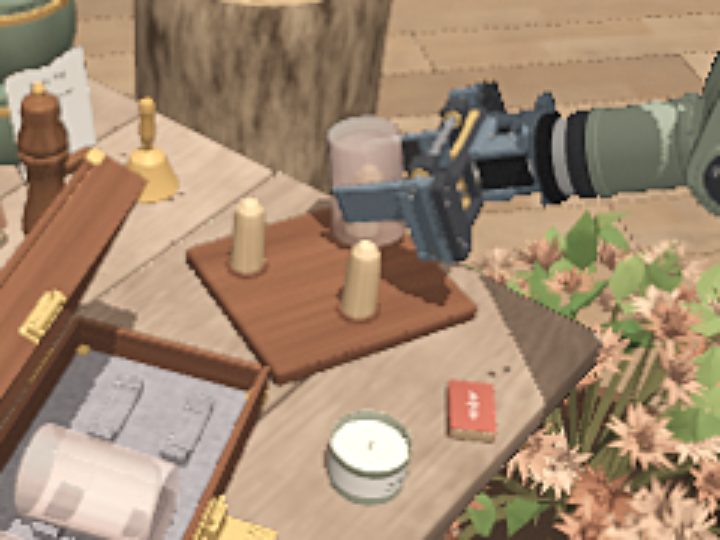

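The glass is over peg 1, so I'll lower the last few mm with a soft grip so the rim seats, then open.

{"name": "servo_tool", "arguments": {"plan": [[[0, 0, 0, 0, 0, 0, 0.4], [2, 0, 1, 0, 0, 0, 0.4], [4, 0, 2, 0, 0, 0, 0.4], [6, 0, 3, 0, 0, 0, 0.4], [7, 0, 3, 0, 0, 0, 0.4], [7, 0, 3, 0, 0, 0, 0.4], [7, 0, 3, 0, 0, 0, 0.9], [7, 0, 3, 0, 0, 0, 0.9], [7, 0, 3, 0, 0, 0, 0.9], [7, 0, 3, 0, 0, 0, 0.9], [7, 0, 3, 0, 0, 0, 0.9]]], "squeeze": 6}}

```text
time_s: 21.55
ee_pos: [575.5, -51.2, 62.8]
ee_rot: [-179.9, 64.9, -156.0]
force: [-0.3, -0.6, -0.6]
gripper_width: 81.9
```

Run:
```python
from path import *
s=angle('w11');T=toolT(s);print(s['qpos'].round(1),s['ee_pos'].round(1),s['ee_rot'].round(1),s['gripper_width'],s['force'])
f=grab_frame('scene');save('s12',f);cv2.imwrite('pics/s12z.png',cv2.cvtColor(cv2.resize(f['color'][120:300,220:460],None,fx=3,fy=3),cv2.COLOR_RGB2BGR))
```

```text
surf angle 23.1 z at x=0 rel grasp -34.3 x range [12.4 61.5] rms (6850, 3)
[-32.3  35.3 140.8 122.2  62.8  93.5] [575.5 -51.2  62.8] [-179.9   64.9 -156. ] 81.92694012587106 [-0.32370756 -0.56273047 -0.55713311]
```

View pics/s12z.png

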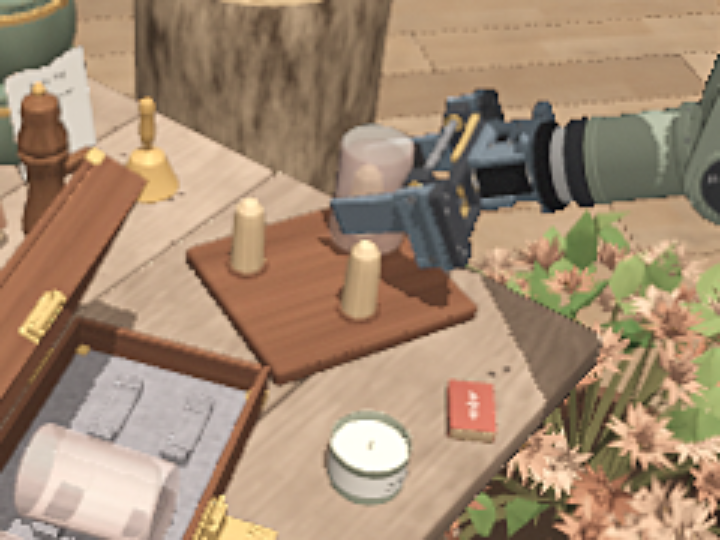

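View pics/w11.png

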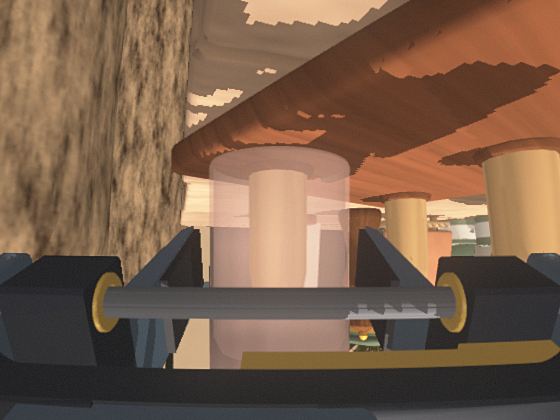

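Run:
```python
from path import *
s=state();T=toolT(s)
a=T[:3,3]-75*T[:3,2];q,o=track(s['qpos'],T[:3,3],T[:3,:3],a,T[:3,:3],3);print(o)
# then to pregrasp of glass 2 upper config t=45, via lifted point
b=a+[0,0,90];q2,o=track(q,a,T[:3,:3],b,T[:3,:3],3);print(o)
R2=under(24,50);q3,o=track(q,a,T[:3,:3],b,R2,3);print(o)
```

```text
[([-32, 35, 141, 122, 63, 94], np.float64(0.0)), ([-36, 34, 142, 119, 63, 94], np.float64(0.0)), ([-39, 32, 144, 115, 63, 95], np.float64(0.0)), ([-43, 30, 144, 111, 63, 96], np.float64(0.0))]
[([-43, 30, 144, 111, 63, 96], np.float64(0.0)), ([-43, 24, 143, 107, 60, 103], np.float64(0.0)), ([-43, 19, 141, 103, 59, 111], np.float64(0.0)), ([-43, 15, 139, 99, 57, 119], np.float64(0.0))]
[([-43, 30, 144, 111, 63, 96], np.float64(0.0)), ([-41, 20, 141, 104, 53, 111], np.float64(0.0)), ([-38, 13, 136, 93, 46, 129], np.float64(0.0)), ([-36, 7, 131, 80, 43, 147], np.float64(0.032))]
```

{"name": "servo_tool", "arguments": {"plan": [[[0, 0, -15, 0, 0, 0, 0.9], [0, 0, -35, 0, 0, 0, 0.9], [0, 0, -55, 0, 0, 0, 0.9], [0, 0, -75, 0, 0, 0, 0.9], [-10, 0, -80, 0, 0, 0, 0.9], [-40, 0, -95, 0, 0, 0, 0.9], [-82, 0, -113, 0, 0, 0, 0.9], [-82, 0, -113, 0, 0, 0, 0.9], [-82, 0, -113, 0, 0, 0, 0.9]]]}}

```text
time_s: 22.55
ee_pos: [513.7, -78.6, 186.5]
ee_rot: [-179.4, 64.9, -155.4]
force: [-0.3, 0.6, -0.2]
gripper_width: 82.3
```

Run:
```python
from path import *
s=state();T=toolT(s);print(s['qpos'].round(1),s['ee_pos'].round(1),s['ee_rot'].round(1),s['gripper_width'],s['force'])
f=grab_frame('scene');save('s13',f);cv2.imwrite('pics/s13z.png',cv2.cvtColor(cv2.resize(f['color'][120:300,220:460],None,fx=3,fy=3),cv2.COLOR_RGB2BGR))
f=grab_frame('top');P=cloud(f);print('stand',rect(P,12,26,(400,700),(-200,140)));print('pegs',rect(P,60,140,(450,650),(-250,110)))
# spin, then to pregrasp middle
q=s['qpos'].copy();q[5]-=180;x,M=fk2(q,p);print(q.round(0))
Rg=tilt(29,45);g=fromcase(-103,-.5,44);tp=gtcp(g,Rg,100)
_,o=track(q,x,M,tp,Rg,6);[print(v) for v in o]
for t in (40,43):
  Rg=tilt(29,t);print(t,[ (b,[u.round(0) for u in ik(gtcp(fromcase(-103,y,44),Rg,b),Rg)]) for y in (-.5,97) for b in (0,70,100)])
```

```text
[-42.7  14.4 139.2  99.3  57.3 118.6] [513.7 -78.6 186.5] [-179.4   64.9 -155.4] 82.30167079188091 [-0.34127156  0.58543381 -0.16780479]
stand [(np.int32(5822), array([538.8,  12.7]), array([200.4, 180.2]), 74.7, 17.3)]
pegs [(np.int32(142), array([594.4,  61. ]), array([25.6, 24.7]), 7.6, 84.3), (np.int32(1008), array([559.2, -55.4]), array([63.3, 64. ]), 41.7, 115.8), (np.int32(147), array([491. ,  27.5]), array([26.1, 25. ]), 23.3, 83.9)]
[-43.  14. 139.  99.  57. -61.]
([-43, 14, 139, 99, 57, -61], np.float64(0.0))
([-34, 11, 144, 106, 51, -63], np.float64(0.0))
([-22, 8, 148, 116, 45, -65], np.float64(0.0))
([-7, 7, 150, 131, 37, -69], np.float64(0.0))
([10, 6, 150, 152, 29, -76], np.float64(0.0))
([27, 8, 147, 177, 23, -89], np.float64(0.0))
([40, 10, 144, 203, 19, -104], np.float64(0.0))
40 [(0, [array([ 37.,  23., 136., 195.,  20., -98.])]), (70, [array([  38.,   13.,  138.,  209.,   12., -111.])]), (100, [array([  39.,    8.,  139.,  224.,    9., -126.])]), (0, [array([  52.,   24.,  133.,  225.,   20., -116.])]), (70, [array([  54.,   15.,  134.,  248.,   17., -137.])]), (100, [])]
43 [(0, [array([ 37.,  24., 138., 193.,  26., -96.])]), (70, [array([  39.,   14.,  141.,  201.,   19., -103.])]), (100, [array([  39.,    9.,  142.,  208.,   15., -110.])]), (0, [array([  52.,   25.,  135.,  219.,   25., -109.])]), (70, [array([  56.,   16.,  137.,  236.,   22., -123.])]), (100, [array([  57.,   12.,  137.,  246.,   21., -133.])])]
```

View pics/s13z.png

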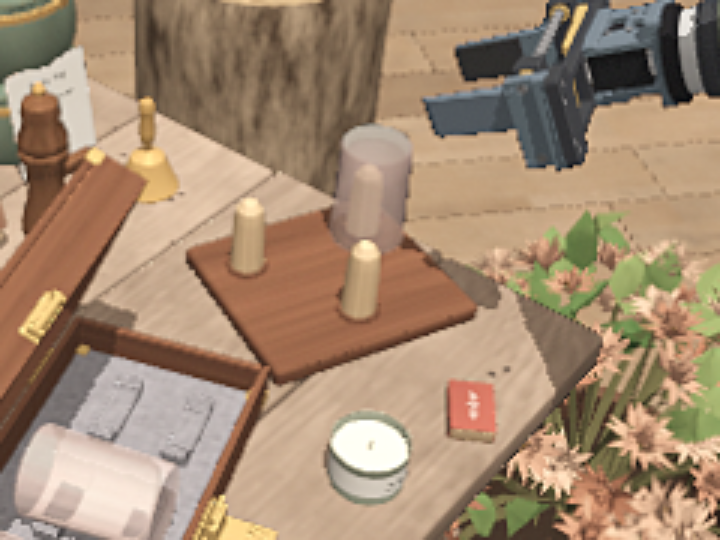

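{"name": "servo_tool", "arguments": {"plan": [[[0, 0, 0, 0, 0, -1.57, 0.87], [0, 0, 0, 0, 0, -1.57, 0.87], [0, 0, 0, 0, 0, -1.57, 0.87], [0, 0, 0, 0, 0, -1.57, 0.87], [0, 0, 0, 0, 0, -1.57, 0.87], [0, 0, 0, 0, 0, -1.57, 0.87], [0, 0, 0, 0, 0, -1.57, 0.87], [0, 0, 0, 0, 0, -1.57, 0.87], [0, 0, 0, 0, 0, -1.57, 0.87], [0, 0, 0, 0, 0, -1.57, 0.87], [0, 0, 0, 0, 0, -1.57, 0.87], [0, 0, 0, 0, 0, -1.57, 0.87]]]}}

```text
time_s: 23.85
ee_pos: [513.4, -78.3, 183.0]
ee_rot: [-115.2, 0.3, -66.1]
force: [0.1, 0.2, 0.8]
gripper_width: 79.3
```

Run:
```python
from path import *
s=state();T=toolT(s);print(s['qpos'].round(1),s['ee_pos'].round(1),s['ee_rot'].round(1),s['gripper_width'],s['force'])
for t,w in ((42,(-180,-.5,190)),(48,(-180,-40,190)),(50,(-170,-40,210))):
    Rg=tilt(29,t);tp=fromcase(*w);q,o=track(s['qpos'],T[:3,3],T[:3,:3],tp,Rg,8);print(t);[print(v) for v in o[::2]]
    go(tp,Rg)
    Rg=tilt(29,42);g=fromcase(-106,-.5,47);_,o=track(q,tp,Rg,gtcp(g,Rg,70),Rg,3);print(o[-1])
```

```text
[-42.7  14.8 139.3  99.3  57.3  28.7] [513.4 -78.3 183. ] [-115.2    0.3  -66.1] 79.33776227191679 [0.14041115 0.16217661 0.75349123]
42
([-43, 15, 139, 99, 57, 29], np.float64(0.0))
([-32, 8, 143, 99, 50, 14], np.float64(0.0))
([-14, 0, 144, 100, 37, 5], np.float64(0.0))
([13, -5, 141, 98, 15, 4], np.float64(0.0))
([40, -4, 135, -43, 11, 141], np.float64(0.0))
goal shift [-382.1  -18.4   27. ] rot [-0.26  -0.368 -1.604] rows>= 11.1
([36, 10, 133, -51, 3, 147], np.float64(4.083))
48
([-43, 15, 139, 99, 57, 29], np.float64(0.0))
([-33, 9, 143, 101, 52, 10], np.float64(0.0))
([-18, 2, 145, 106, 41, -4], np.float64(0.0))
([5, -4, 144, 116, 23, -20], np.float64(0.0))
([31, -4, 140, 206, 4, -114], np.float64(0.0))
goal shift [-342.7  -20.1   30. ] rot [-0.175 -0.288 -1.611] rows>= 11.0
([38, 13, 140, 204, 16, -106], np.float64(0.0))
50
([-43, 15, 139, 99, 57, 29], np.float64(0.0))
([-33, 8, 143, 102, 52, 11], np.float64(0.0))
([-17, 1, 145, 106, 41, -4], np.float64(0.0))
([6, -5, 143, 116, 22, -19], np.float64(0.0))
([31, -5, 139, 210, 4, -118], np.float64(0.0))
goal shift [-343.7  -42.4   30.5] rot [-0.147 -0.261 -1.612] rows>= 10.9
([38, 13, 140, 204, 16, -106], np.float64(0.0))
```

Run:
```python
from path import *
s=state();T=toolT(s)
for t,w in ((52,(-170,-40,150)),(55,(-165,-70,150)),(55,(-160,-50,170)),(58,(-150,-60,180))):
    Rg=tilt(29,t);tp=fromcase(*w);q,o=track(s['qpos'],T[:3,3],T[:3,:3],tp,Rg,8);print(t);print(max(v[1] for v in o));[print(v) for v in o[2::2]]
    go(tp,Rg)
    Rg1=tilt(29,42);g=fromcase(-106,-.5,47);_,o=track(q,tp,Rg,gtcp(g,Rg1,70),Rg1,4);print(o)
```

```text
52
0.0
([-33, 11, 145, 105, 53, 5], np.float64(0.0))
([-17, 7, 149, 117, 45, -18], np.float64(0.0))
([6, 4, 150, 140, 32, -46], np.float64(0.0))
([31, 4, 147, 185, 22, -93], np.float64(0.0))
goal shift [-343.4   11.8   56.1] rot [-0.118 -0.234 -1.613] rows>= 10.9
[([31, 4, 147, 185, 22, -93], np.float64(0.0)), ([34, 6, 145, 190, 21, -96], np.float64(0.0)), ([35, 8, 144, 194, 19, -99], np.float64(0.0)), ([37, 11, 142, 199, 18, -102], np.float64(0.0)), ([38, 13, 140, 204, 16, -106], np.float64(0.0))]
55
0.015
([-34, 12, 145, 106, 54, 4], np.float64(0.0))
([-20, 9, 149, 118, 48, -21], np.float64(0.0))
([0, 6, 150, 137, 38, -47], np.float64(0.015))
([24, 6, 149, 171, 29, -85], np.float64(0.0))
goal shift [-314.     8.5   63. ] rot [-0.076 -0.193 -1.614] rows>= 10.9
[([24, 6, 149, 171, 29, -85], np.float64(0.0)), ([28, 7, 147, 179, 26, -89], np.float64(0.0)), ([32, 9, 145, 186, 22, -94], np.float64(0.0)), ([36, 11, 143, 194, 19, -99], np.float64(0.0)), ([38, 13, 140, 204, 16, -106], np.float64(0.0))]
55
0.0
([-33, 11, 145, 106, 53, 5], np.float64(0.0))
([-17, 6, 148, 118, 46, -18], np.flo
[... 218 characters left out ...]
0)), ([32, 5, 145, 186, 22, -94], np.float64(0.0)), ([34, 8, 143, 192, 20, -98], np.float64(0.0)), ([37, 10, 142, 198, 18, -102], np.float64(0.0)), ([38, 13, 140, 204, 16, -106], np.float64(0.0))]
58
0.0
([-33, 11, 145, 108, 54, 4], np.float64(0.0))
([-17, 7, 148, 120, 47, -20], np.float64(0.0))
([3, 4, 149, 142, 37, -48], np.float64(0.0))
([26, 3, 147, 175, 28, -87], np.float64(0.0))
goal shift [-325.4  -24.6   62.9] rot [-0.034 -0.153 -1.614] rows>= 10.8
[([26, 3, 147, 175, 28, -87], np.float64(0.0)), ([30, 5, 145, 182, 25, -91], np.float64(0.0)), ([33, 8, 144, 189, 22, -96], np.float64(0.0)), ([36, 10, 142, 196, 19, -100], np.float64(0.0)), ([38, 13, 140, 204, 16, -106], np.float64(0.0))]
```

{"name": "servo_tool", "arguments": {"plan": [[[-28, -1, -5, -0.006, -0.016, -0.135, 0.87], [-56, -2, 0, -0.013, -0.032, -0.27, 0.87], [-84, -3, 8, -0.019, -0.048, -0.4, 0.87], [-112, -4, 15, -0.025, -0.064, -0.54, 0.87], [-140, -5, 20, -0.032, -0.08, -0.67, 0.87], [-168, -6, 26, -0.038, -0.097, -0.81, 0.87], [-196, -7, 32, -0.045, -0.113, -0.945, 0.87], [-224, -8, 38, -0.05, -0.13, -1.08, 0.87], [-252, -9, 43, -0.057, -0.145, -1.215, 0.87], [-280, -9, 48, -0.063, -0.16, -1.35, 0.87], [-308, -10, 53, -0.07, -0.177, -1.48, 0.87], [-334, -11, 57, -0.076, -0.193, -1.614, 0.87], [-334, -11, 57, -0.076, -0.193, -1.614, 0.87], [-334, -11, 57, -0.076, -0.193, -1.614, 0.87], [-334, -11, 57, -0.076, -0.193, -1.614, 0.87]]]}}

```text
time_s: 25.35
ee_pos: [429.2, 249.5, 169.7]
ee_rot: [179.7, -55.0, 29.2]
force: [-0.2, -0.9, 0.7]
gripper_width: 79.1
```

Run:
```python
from path import *
s=state();T=toolT(s);print(s['qpos'].round(1),s['ee_pos'].round(1),s['ee_rot'].round(1),s['gripper_width'],s['force'])
Rg1=tilt(29,42);g=fromcase(-106,-.5,47);go(gtcp(g,Rg1,70),Rg1)
```

```text
[ 28.8   2.5 146.1 180.   23.6 -90.2] [429.2 249.5 169.7] [179.7 -55.   29.2] 79.05873486843929 [-0.18926016 -0.9245684   0.69317898]
goal shift [-57.6 -50.5  65.4] rot [ 0.002 -0.226  0.002] rows>= 2.0
```

{"name": "servo_tool", "arguments": {"plan": [[[-12, -11, 0, 0, -0.05, 0, 0.87], [-25, -25, 10, 0, -0.1, 0, 0.87], [-38, -40, 30, 0, -0.15, 0, 0.87], [-50, -50, 48, 0, -0.2, 0, 0.87], [-58, -50.5, 65, 0.002, -0.226, 0.002, 0.87], [-58, -50.5, 65, 0.002, -0.226, 0.002, 0.87], [-58, -50.5, 65, 0.002, -0.226, 0.002, 0.87]]]}}

```text
time_s: 26.05
ee_pos: [423.1, 301.7, 85.2]
ee_rot: [179.9, -42.1, 28.9]
force: [-0.7, 0.5, 0.3]
gripper_width: 79.1
```

Run:
```python
from path import *
s=state();T=toolT(s);print(s['qpos'].round(1),s['ee_pos'].round(1),s['ee_rot'].round(1),s['gripper_width'],s['force'])
Rg1=tilt(29,42);g=fromcase(-106,-.5,47);go(gtcp(g,Rg1,0),Rg1)
f=grab_frame('wrist');save('w14',f)
```

```text
[  38.4   12.8  140.3  204.    16.  -106.1] [423.1 301.7  85.2] [179.9 -42.1  28.9] 79.1374588356354 [-0.6663424   0.46165564  0.2561798 ]
goal shift [ 0.1 -1.8 70.6] rot [ 0.003 -0.001 -0.001] rows>= 1.4
```

View pics/w14.png

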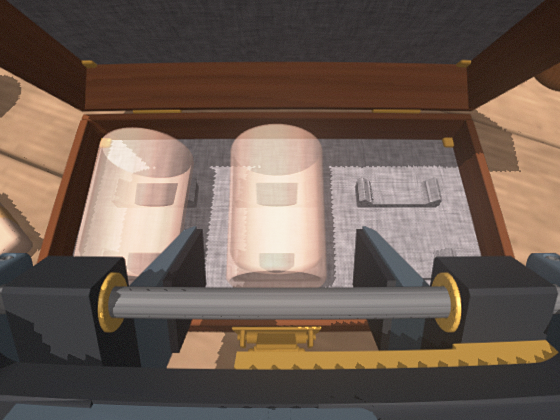

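{"name": "servo_tool", "arguments": {"plan": [[[0, -1.8, 15, 0, 0, 0, 0.87], [0, -1.8, 32, 0, 0, 0, 0.87], [0, -1.8, 47, 0, 0, 0, 0.87], [0, -1.8, 60, 0, 0, 0, 0.87], [0, -1.8, 68, 0, 0, 0, 0.87], [0, -1.8, 70.5, 0, 0, 0, 0.87], [0, -1.8, 70.5, 0, 0, 0, 0.87], [0, -1.8, 70.5, 0, 0, 0, 0.4], [0, -1.8, 70.5, 0, 0, 0, 0.4], [0, -1.8, 70.5, 0, 0, 0, 0.4], [0, -1.8, 70.5, 0, 0, 0, 0.4], [0, -1.8, 70.5, 0, 0, 0, 0.4], [0, -1.8, 70.5, 0, 0, 0, 0.4], [0, -1.8, 70.5, 0, 0, 0, 0.4]]], "squeeze": 50}}

```text
time_s: 27.5
ee_pos: [463.9, 326.6, 34.4]
ee_rot: [179.9, -42.2, 28.9]
force: [1.6, -6.0, 2.0]
gripper_width: 67.3
```

Run:
```python
from path import *
s=angle('w15');T=toolT(s);print(s['qpos'].round(1),s['ee_pos'].round(1),s['ee_rot'].round(1),s['gripper_width'],s['force'])
print('grasp pt case',tocase((T[:3,3]-19*T[:3,2])[None]))
f=grab_frame('scene');save('s15',f);cv2.imwrite('pics/s15z.png',cv2.cvtColor(cv2.resize(f['color'][180:380,150:390],None,fx=3,fy=3),cv2.COLOR_RGB2BGR))
```

```text
surf angle 40.7 z at x=0 rel grasp -33.3 x range [ 9.2 60.5] rms (6560, 3)
[ 37.4  23.  137.9 194.7  23.5 -97.2] [463.9 326.6  34.4] [179.9 -42.2  28.9] 67.34606439502105 [ 1.55787563 -5.96788011  2.00169205]
grasp pt case [[-1.05656032e+02 -4.93423608e-02  4.84812278e+01]]
```

View pics/s15z.png

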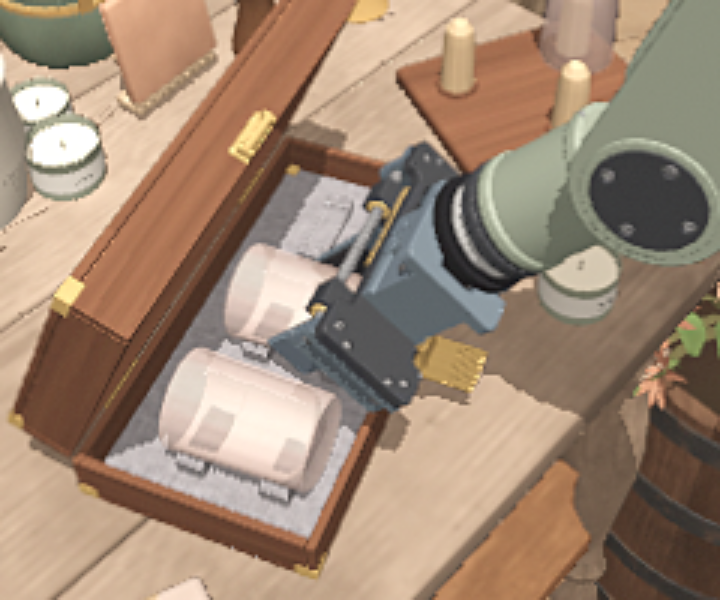

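{"name": "servo_tool", "arguments": {"plan": [[[0, 0, 0, 0, 0, 0, 0.4], [1, 0, -2, 0, 0, 0, 0.4], [3, 0, -6, 0, 0, 0, 0.4], [4, 0, -12, 0, 0, 0, 0.4], [5, 0, -20, 0, 0, 0, 0.4], [5, 0, -30, 0, 0, 0, 0.4], [5, 0, -40, 0, 0, 0, 0.4], [5, 0, -40, 0, 0, 0, 0.4]]], "squeeze": 50}}

```text
time_s: 28.4
ee_pos: [442.5, 316.1, 67.9]
ee_rot: [179.9, -42.2, 29.1]
force: [-0.3, 0.5, -2.3]
gripper_width: 67.5
```

Run:
```python
from path import *
s=angle('w16');T=toolT(s);print(s['qpos'].round(1),s['ee_pos'].round(1),s['ee_rot'].round(1),s['gripper_width'],s['force'])
```

```text
surf angle 40.7 z at x=0 rel grasp -33.2 x range [ 9.1 60.5] rms (6555, 3)
[  38.1   16.8  138.8  199.8   18.5 -102.1] [442.5 316.1  67.9] [179.9 -42.2  29.1] 67.54878015091542 [-0.29965307  0.5435635  -2.28434501]
```

Run:
```python
from path import *
s=state();T=toolT(s)
ct=(3.8,0,-8.8)
a=T[:3,3]-65*T[:3,2];q,o=track(s['qpos'],T[:3,3],T[:3,:3],a,T[:3,:3],3);print(o[-1],a)
q[5]+=180;M=T[:3,:3]@np.diag([-1,-1,1.])
for az in (-14,-8,-4):
  R1=under(az,48);tp=ctcp((594.7,60.2,150),R1,ct)
  qq,o=track(q,a,M,tp,R1,6);print(az);[print(v) for v in o]
  qq,o=track(qq,tp,R1,tp-[0,0,80],R1,3);[print('  ',v) for v in o]
```

```text
([40, 7, 140, 219, 11, -121], np.float64(0.0)) [404.68049482 295.19336174 115.66769192]
-14
([40, 7, 140, 219, 11, 59], np.float64(0.0))
([35, 7, 139, 227, 13, 54], np.float64(0.0))
([31, 8, 138, 233, 15, 49], np.float64(0.0))
([27, 9, 137, 239, 16, 46], np.float64(0.0))
([23, 10, 134, 244, 18, 42], np.float64(0.0))
([20, 12, 131, 250, 20, 39], np.float64(0.0))
([16, 14, 128, 257, 23, 36], np.float64(0.0))
   ([16, 14, 128, 257, 23, 36], np.float64(0.0))
   ([16, 17, 130, 246, 24, 47], np.float64(0.0))
   ([16, 20, 131, 237, 27, 57], np.float64(0.0))
   ([16, 23, 133, 230, 29, 66], np.float64(0.0))
-8
([40, 7, 140, 219, 11, 59], np.float64(0.0))
([34, 7, 140, 222, 12, 57], np.float64(0.0))
([29, 7, 139, 224, 13, 55], np.float64(0.0))
([25, 8, 137, 227, 14, 53], np.float64(0.0))
([20, 10, 135, 231, 15, 51], np.float64(0.0))
([16, 11, 132, 236, 16, 47], np.float64(0.0))
([13, 13, 129, 242, 17, 43], np.float64(0.0))
   ([13, 13, 129, 242, 17, 43], np.float64(0.0))
   ([13, 16, 131, 230, 20, 56], np.float64(0.0))
   ([13, 19, 133, 221, 24, 65], np.float64(0.0))
   ([13, 23, 134, 215, 28, 73], np.float64(0.0))
-4
([40, 7, 140, 219, 11, 59], np.float64(0.0))
([34, 7, 140, 218, 12, 60], np.float64(0.0))
([28, 7, 139, 217, 12, 60], np.float64(0.0))
([23, 8, 137, 218, 13, 60], np.float64(0.0))
([18, 9, 135, 220, 13, 59], np.float64(0.0))
([14, 11, 133, 223, 14, 56], np.float64(0.0))
([10, 13, 130, 228, 14, 52], np.float64(0.0))
   ([10, 13, 130, 228, 14, 52], np.float64(0.0))
   ([10, 16, 132, 217, 18, 64], np.float64(0.0))
   ([10, 19, 133, 209, 22, 72], np.float64(0.0))
   ([10, 23, 135, 204, 27, 78], np.float64(0.0))
```

{"name": "servo_tool", "arguments": {"plan": [[[0, 0, -15, 0, 0, 0, 0.4], [0, 0, -35, 0, 0, 0, 0.4], [0, 0, -55, 0, 0, 0, 0.4], [0, 0, -65, 0, 0, 0.1, 0.4], [0, 0, -65, 0, 0, 0.25, 0.4], [0, 0, -65, 0, 0, 0.4, 0.4], [0, 0, -65, 0, 0, 0.54, 0.4], [0, 0, -65, 0, 0, 0.68, 0.4], [0, 0, -65, 0, 0, 0.82, 0.4], [0, 0, -65, 0, 0, 0.96, 0.4], [0, 0, -65, 0, 0, 1.1, 0.4], [0, 0, -65, 0, 0, 1.24, 0.4], [0, 0, -65, 0, 0, 1.38, 0.4], [0, 0, -65, 0, 0, 1.5, 0.4], [0, 0, -65, 0, 0, 1.57, 0.4], [0, 0, -65, 0, 0, 1.57, 0.4]]]}}

```text
time_s: 30.05
ee_pos: [405.1, 295.3, 114.7]
ee_rot: [-137.9, -0.1, -61.0]
force: [-0.7, 0.1, -1.5]
gripper_width: 66.9
```

{"name": "servo_tool", "arguments": {"plan": [[[0, 0, 0, 0, 0, 0.12, 0.4], [0, 0, 0, 0, 0, 0.25, 0.4], [0, 0, 0, 0, 0, 0.4, 0.4], [0, 0, 0, 0, 0, 0.54, 0.4], [0, 0, 0, 0, 0, 0.68, 0.4], [0, 0, 0, 0, 0, 0.82, 0.4], [0, 0, 0, 0, 0, 0.96, 0.4], [0, 0, 0, 0, 0, 1.1, 0.4], [0, 0, 0, 0, 0, 1.24, 0.4], [0, 0, 0, 0, 0, 1.38, 0.4], [0, 0, 0, 0, 0, 1.5, 0.4], [0, 0, 0, 0, 0, 1.57, 0.4], [0, 0, 0, 0, 0, 1.57, 0.4]]]}}

```text
time_s: 31.35
ee_pos: [405.1, 295.3, 114.7]
ee_rot: [-179.7, 42.1, -150.7]
force: [-0.7, -0.3, -2.1]
gripper_width: 67.3
```

Run:
```python
from path import *
s=angle('w17');T=toolT(s);print(s['qpos'].round(1),s['ee_pos'].round(1),s['ee_rot'].round(1),s['gripper_width'],s['force'])
f=grab_frame('top');P=cloud(f);print('stand',rect(P,12,26,(400,700),(-200,140)));print('pegs',rect(P,60,140,(450,650),(-250,110)))
ct=(3.8,0,-8.8);print('c',T[:3,3]+T[:3,:3]@ct)
R1=under(-9,48);tp=ctcp((594.7,60.2,152),R1,ct);go(tp,R1);q,o=track(s['qpos'],T[:3,3],T[:3,:3],tp,R1,4);print(o)
```

```text
surf angle 40.7 z at x=0 rel grasp -34.3 x range [10.2 61. ] rms (6520, 3)
[ 39.5   7.2 140.  219.4  11.3  58.8] [405.1 295.3 114.7] [-179.7   42.1 -150.7] 67.26631371972803 [-0.72400793 -0.27910578 -2.09131832]
stand [(np.int32(5810), array([539. ,  12.6]), array([200.6, 180.3]), 74.5, 17.3)]
pegs [(np.int32(141), array([594.5,  61.3]), array([26. , 23.9]), 11.5, 84.5), (np.int32(1002), array([557.9, -55.6]), array([63. , 64.1]), 89.3, 115.8), (np.int32(145), array([490.9,  27.9]), array([26.4, 24.5]), 22.0, 83.9)]
c [397.45932767 291.04513373 118.68678537]
goal shift [ -65.2 -303.4   14.7] rot [ 0.469 -0.097  0.473] rows>= 6.2
[([40, 7, 140, 219, 11, 59], np.float64(0.0)), ([32, 7, 139, 224, 13, 55], np.float64(0.0)), ([25, 8, 137, 230, 14, 51], np.float64(0.0)), ([19, 10, 134, 237, 16, 46], np.float64(0.0)), ([14, 13, 129, 246, 18, 41], np.float64(0.0))]
```

{"name": "servo_tool", "arguments": {"plan": [[[-12, -5, -13, 0, 0, 0, 0.4], [-25, -20, -22, 0.03, 0, 0.03, 0.4], [-33, -50, -22, 0.08, -0.015, 0.08, 0.4], [-38, -85, -18, 0.13, -0.03, 0.13, 0.4], [-43, -120, -13, 0.19, -0.04, 0.19, 0.4], [-48, -155, -8, 0.24, -0.05, 0.24, 0.4], [-52, -190, -3, 0.3, -0.06, 0.3, 0.4], [-56, -225, 3, 0.35, -0.07, 0.35, 0.4], [-60, -258, 8, 0.4, -0.08, 0.4, 0.4], [-63, -285, 12, 0.44, -0.09, 0.445, 0.4], [-65, -303, 14.7, 0.469, -0.097, 0.473, 0.4], [-65, -303, 14.7, 0.469, -0.097, 0.473, 0.4], [-65, -303, 14.7, 0.469, -0.097, 0.473, 0.4], [-65, -303, 14.7, 0.469, -0.097, 0.473, 0.4]]]}}

```text
time_s: 32.85
ee_pos: [602.1, 59.4, 148.2]
ee_rot: [179.9, 47.9, 171.0]
force: [0.2, 0.3, -2.5]
gripper_width: 66.9
```

Run:
```python
from path import *
s=angle('w18');T=toolT(s);print(s['qpos'].round(1),s['ee_pos'].round(1),s['ee_rot'].round(1),s['gripper_width'],s['force'])
ct=(3.8,0,-8.8);print('c',T[:3,3]+T[:3,:3]@ct,'mouth',T[:3,:3]@[np.cos(np.radians(42.1)),0,np.sin(np.radians(42.1))])
R1=under(-9,48)
for z in (152,74): go(ctcp((594.7,60.2,z),R1,ct),R1)
f=grab_frame('scene');save('s18',f);cv2.imwrite('pics/s18z.png',cv2.cvtColor(cv2.resize(f['color'][120:300,220:460],None,fx=3,fy=3),cv2.COLOR_RGB2BGR))
```

```text
surf angle 40.7 z at x=0 rel grasp -34.4 x range [10.3 60.9] rms (6519, 3)
[ 13.6  12.9 129.1 246.   18.2  40.8] [602.1  59.4 148.2] [179.9  47.9 171. ] 66.86752370014342 [ 0.23154857  0.29311174 -2.46608369]
c [593.17768706  60.77879296 151.24679146] mouth [ 4.50608391e-04  6.67829895e-04 -9.99999675e-01]
goal shift [-1.5 -0.4  0.7] rot [ 0.001 -0.001 -0.001] rows>= 0.0
goal shift [56.4 -0.4 53. ] rot [ 0.001 -0.001 -0.001] rows>= 1.5
```

View pics/s18z.png

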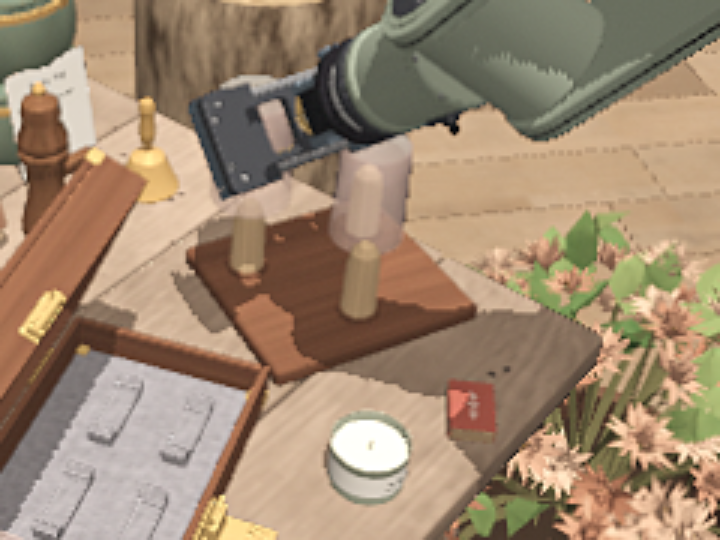

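View pics/w18.png

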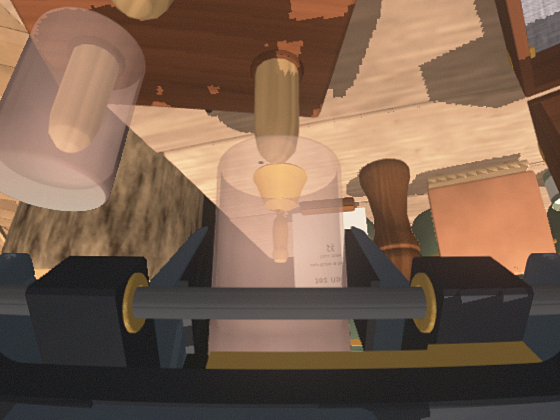

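Glass 2 is upright over peg 0, with the peg at (277,150) in the wrist view under the mouth and the neighbouring glass clear. I lower it.

{"name": "servo_tool", "arguments": {"plan": [[[10, 0, 10, 0, 0, 0, 0.4], [20, 0, 20, 0, 0, 0, 0.4], [30, 0, 29, 0, 0, 0, 0.4], [38, 0, 36, 0, 0, 0, 0.4], [46, 0, 43, 0, 0, 0, 0.4], [52, 0, 49, 0, 0, 0, 0.4], [56, 0, 53, 0, 0, 0, 0.4], [56, 0, 53, 0, 0, 0, 0.4]]]}}

```text
time_s: 33.75
ee_pos: [604.3, 58.9, 70.6]
ee_rot: [180.0, 47.9, 170.9]
force: [-0.4, 0.2, -2.0]
gripper_width: 67.2
```

Run:
```python
from path import *
s=angle('w19');T=toolT(s);print(s['ee_pos'].round(1),s['ee_rot'].round(1),s['gripper_width'],s['force'])
print('c',T[:3,3]+T[:3,:3]@(3.8,0,-8.8))
f=grab_frame('scene');save('s19',f);cv2.imwrite('pics/s19z.png',cv2.cvtColor(cv2.resize(f['color'][120:300,220:460],None,fx=3,fy=3),cv2.COLOR_RGB2BGR))
```

```text
surf angle 40.7 z at x=0 rel grasp -34.4 x range [10.3 61. ] rms (6506, 3)
[604.3  58.9  70.6] [180.   47.9 170.9] 67.246677813864 [-0.38108147  0.17042266 -2.04044396]
c [595.37398035  60.28466436  73.66117138]
```

View pics/s19z.png

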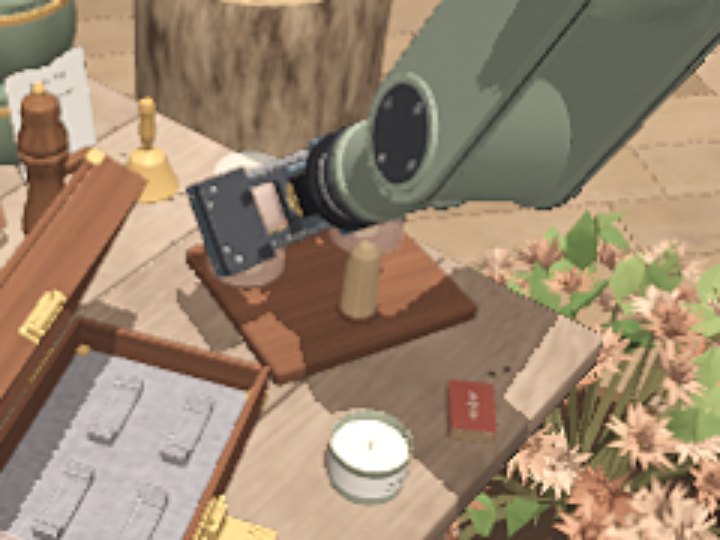

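{"name": "servo_tool", "arguments": {"plan": [[[0, 0, 0, 0, 0, 0, 0.4], [1.5, 0, 1.3, 0, 0, 0, 0.4], [3, 0, 2.7, 0, 0, 0, 0.4], [4.4, 0, 4, 0, 0, 0, 0.4], [4.4, 0, 4, 0, 0, 0, 0.4], [4.4, 0, 4, 0, 0, 0, 0.4]]], "squeeze": 10}}

```text
time_s: 34.45
ee_pos: [605.8, 58.4, 66.7]
ee_rot: [179.9, 48.2, 170.8]
force: [-2.3, -0.3, 5.0]
gripper_width: 68.2
```

{"name": "servo_tool", "arguments": {"plan": [[[0, 0, 0, 0, 0, 0, 0.88], [0, 0, 0, 0, 0, 0, 0.88], [0, 0, 0, 0, 0, 0, 0.88], [0, 0, 0, 0, 0, 0, 0.88], [0, 0, 0, 0, 0, 0, 0.88]]]}}

```text
time_s: 34.95
ee_pos: [604.8, 58.5, 65.2]
ee_rot: [179.9, 48.0, 170.9]
force: [0.1, 0.4, -0.4]
gripper_width: 80.1
```

Run:
```python
from path import *
s=angle('w20');T=toolT(s);print(s['qpos'].round(1),s['ee_pos'].round(1),s['ee_rot'].round(1),s['gripper_width'],s['force'])
a=T[:3,3]-85*T[:3,2];q,o=track(s['qpos'],T[:3,3],T[:3,:3],a,T[:3,:3],3);print(o)
```

```text
surf angle 40.2 z at x=0 rel grasp -32.9 x range [ 9.8 60.8] rms (6461, 3)
[ 13.5  23.2 134.  217.3  28.   71.6] [604.8  58.5  65.2] [179.9  48.  170.9] 80.08714878707538 [ 0.08283367  0.41167222 -0.43115749]
[([13, 23, 134, 217, 28, 72], np.float64(0.0)), ([15, 20, 135, 222, 27, 68], np.float64(0.0)), ([16, 16, 136, 228, 25, 62], np.float64(0.0)), ([18, 12, 137, 236, 24, 56], np.float64(0.0))]
```

View pics/w20.png

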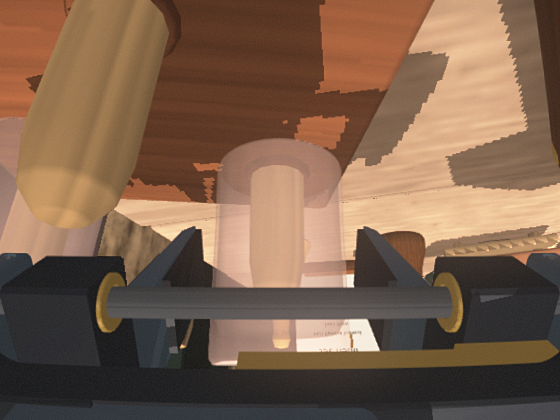

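{"name": "servo_tool", "arguments": {"plan": [[[0, 0, -15, 0, 0, 0, 0.88], [0, 0, -35, 0, 0, 0, 0.88], [0, 0, -60, 0, 0, 0, 0.88], [0, 0, -85, 0, 0, 0, 0.88], [-10, 0, -110, 0, 0, 0, 0.88], [-20, 0, -120, 0, 0, 0, 0.88], [-20, 0, -120, 0, 0, 0, 0.88], [-20, 0, -120, 0, 0, 0, 0.88]]]}}

```text
time_s: 35.8
ee_pos: [530.0, 70.4, 160.5]
ee_rot: [179.9, 48.0, 170.8]
force: [0.3, 0.2, -0.5]
gripper_width: 80.6
```

Run:
```python
from path import *
s=state();T=toolT(s);print(s['qpos'].round(1),s['ee_pos'].round(1),s['ee_rot'].round(1),s['gripper_width'],s['force'])
f=grab_frame('scene');save('s21',f);cv2.imwrite('pics/s21z.png',cv2.cvtColor(cv2.resize(f['color'][120:300,220:460],None,fx=3,fy=3),cv2.COLOR_RGB2BGR))
f=grab_frame('top');P=cloud(f);print('stand',rect(P,12,26,(400,700),(-200,140)));print('pegs',rect(P,60,140,(450,650),(-250,110)))
q=s['qpos'].copy();q[5]-=180;x,M=fk2(q,p)
for t in (42,45):
  Rg=tilt(29,t);g=fromcase(-106,97.2,47);tp=gtcp(g,Rg,70)
  for w in ((-165,20,150),):
    R1=tilt(29,50);wp=fromcase(*w)
    qq,o=track(q,x,M,wp,R1,6);print(t);[print(v) for v in o]
    qq,o=track(qq,wp,R1,tp,Rg,4);[print('  ',v) for v in o]
```

```text
[ 18.9   6.4 135.4 253.7  21.3  37.1] [530.   70.4 160.5] [179.9  48.  170.8] 80.55585651044994 [ 0.2888147   0.19900543 -0.50608737]
stand [(np.int32(3173), array([551.1,   9.4]), array([200. , 154.7]), 74.7, 17.3), (np.int32(271), array([468.5,  56.3]), array([101.4,  16.6]), 80.9, 17.0)]
pegs [(np.int32(934), array([595.2,  61.6]), array([64. , 64.1]), 1.4, 116.1), (np.int32(1008), array([558.8, -55.3]), array([64.2, 62.7]), 35.2, 115.8), (np.int32(109), array([492.6,  30.9]), array([23.3, 18.8]), 1.8, 84.8)]
42
([19, 6, 135, 254, 21, -143], np.float64(0.0))
([23, 5, 138, 247, 21, -138], np.float64(0.0))
([27, 4, 140, 241, 20, -133], np.float64(0.0))
([32, 4, 141, 235, 20, -128], np.float64(0.0))
([37, 3, 142, 230, 20, -124], np.float64(0.0))
([41, 4, 143, 224, 20, -120], np.float64(0.0))
([45, 4, 143, 218, 20, -116], np.float64(0.0))
   ([45, 4, 143, 218, 20, -116], np.float64(0.0))
   ([48, 7, 142, 225, 21, -119], np.float64(0.0))
   ([51, 10, 140, 230, 21, -123], np.float64(0.0))
   ([53, 12, 138, 235, 20, -126], np.float64(0.0))
   ([55, 15, 136, 241, 20, -129], np.float64(0.0))
45
([19, 6, 135, 254, 21, -143], np.float64(0.0))
([23, 5, 138, 247, 21, -138], np.float64(0.0))
([27, 4, 140, 241, 20, -133], np.float64(0.0))
([32, 4, 141, 235, 20, -128], np.float64(0.0))
([37, 3, 142, 230, 20, -124], np.float64(0.0))
([41, 4, 143, 224, 20, -120], np.float64(0.0))
([45, 4, 143, 218, 20, -116], np.float64(0.0))
   ([45, 4, 143, 218, 20, -116], np.float64(0.0))
   ([49, 7, 142, 222, 22, -117], np.float64(0.0))
   ([52, 10, 141, 226, 23, -117], np.float64(0.0))
   ([54, 13, 140, 228, 24, -118], np.float64(0.0))
   ([57, 16, 139, 231, 25, -118], np.float64(0.0))
```

View pics/s21z.png

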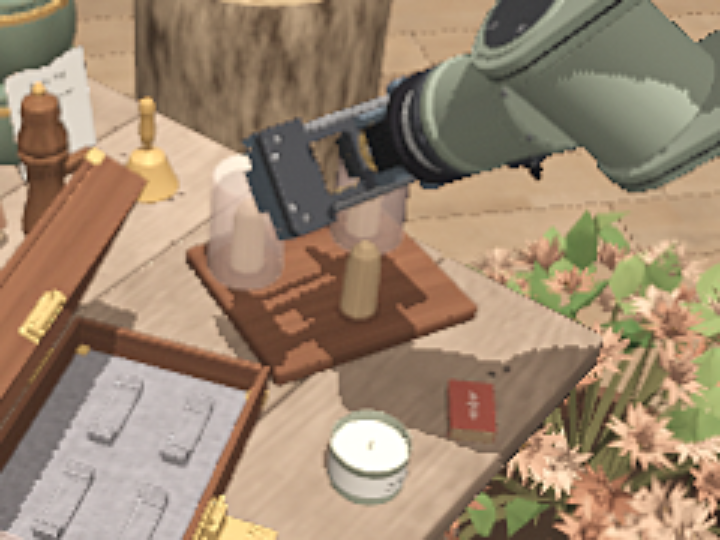

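{"name": "servo_tool", "arguments": {"plan": [[[0, 0, -10, 0, 0, -1.57, 0.87], [0, 0, -20, 0, 0, -1.57, 0.87], [0, 0, -20, 0, 0, -1.57, 0.87], [0, 0, -20, 0, 0, -1.57, 0.87], [0, 0, -20, 0, 0, -1.57, 0.87], [0, 0, -20, 0, 0, -1.57, 0.87], [0, 0, -20, 0, 0, -1.57, 0.87], [0, 0, -20, 0, 0, -1.57, 0.87], [0, 0, -20, 0, 0, -1.57, 0.87], [0, 0, -20, 0, 0, -1.57, 0.87], [0, 0, -20, 0, 0, -1.57, 0.87], [0, 0, -20, 0, 0, -1.57, 0.87]]]}}

```text
time_s: 37.1
ee_pos: [515.6, 70.5, 168.0]
ee_rot: [-131.8, 0.2, -99.0]
force: [0.3, 0.7, 0.9]
gripper_width: 79.2
```

Run:
```python
from path import *
s=state();T=toolT(s);print(s['qpos'].round(1),s['ee_pos'].round(1),s['ee_rot'].round(1),s['gripper_width'],s['force'])
R1=tilt(29,50);wp=fromcase(-165,20,150)
go(wp,R1);qq,o=track(s['qpos'],T[:3,3],T[:3,:3],wp,R1,6);[print(v) for v in o]
```

```text
[ 19.8   4.3 136.3 256.9  21.5 -55.8] [515.6  70.5 168. ] [-131.8    0.2  -99. ] 79.19371804270345 [0.27075668 0.7077916  0.86626247]
goal shift [-216.2  120.8 -106.9] rot [ 0.441 -0.391 -1.968] rows>= 13.7
([20, 4, 136, 257, 22, -56], np.float64(0.0))
([26, 5, 141, 241, 26, -54], np.float64(0.0))
([31, 5, 144, 230, 30, -59], np.float64(0.0))
([35, 5, 146, 223, 32, -68], np.float64(0.0))
([39, 5, 147, 218, 31, -80], np.float64(0.0))
([42, 5, 146, 216, 27, -96], np.float64(0.0))
([45, 4, 143, 218, 20, -116], np.float64(0.0))
```

{"name": "servo_tool", "arguments": {"plan": [[[-16, 9, -8, 0.032, -0.028, -0.14, 0.87], [-31, 17, -15, 0.063, -0.056, -0.28, 0.87], [-46, 26, -23, 0.094, -0.084, -0.42, 0.87], [-62, 34, -30, 0.126, -0.112, -0.56, 0.87], [-77, 43, -38, 0.158, -0.14, -0.7, 0.87], [-93, 52, -46, 0.19, -0.168, -0.84, 0.87], [-108, 60, -53, 0.22, -0.195, -0.98, 0.87], [-124, 69, -61, 0.252, -0.224, -1.125, 0.87], [-139, 78, -69, 0.284, -0.25, -1.265, 0.87], [-154, 86, -76, 0.315, -0.28, -1.4, 0.87], [-170, 95, -84, 0.346, -0.307, -1.545, 0.87], [-185, 103, -92, 0.378, -0.335, -1.69, 0.87], [-201, 112, -99, 0.41, -0.363, -1.83, 0.87], [-216, 121, -107, 0.441, -0.391, -1.968, 0.87], [-216, 121, -107, 0.441, -0.391, -1.968, 0.87], [-216, 121, -107, 0.441, -0.391, -1.968, 0.87]]]}}

```text
time_s: 38.7
ee_pos: [391.0, 308.9, 150.8]
ee_rot: [-179.8, -50.1, 28.7]
force: [0.4, -0.4, -0.2]
gripper_width: 79.2
```

Run:
```python
from path import *
s=state();T=toolT(s);print(s['qpos'].round(1),s['ee_pos'].round(1),s['ee_rot'].round(1),s['gripper_width'],s['force'])
Rg=tilt(29,44);tp=gtcp(fromcase(-106,97.2,46),Rg,70);go(tp,Rg)
qq,o=track(s['qpos'],T[:3,3],T[:3,:3],tp,Rg,3);[print(v) for v in o]
```

```text
[  45.4    4.2  143.1  218.4   20.4 -115.7] [391.  308.9 150.8] [-179.8  -50.1   28.7] 79.16370963584119 [ 0.40063513 -0.38308444 -0.21891884]
goal shift [-37.3 -77.3  61.8] rot [ 0.    -0.107 -0.003] rows>= 2.1
([45, 4, 143, 218, 20, -116], np.float64(0.0))
([50, 8, 142, 224, 22, -118], np.float64(0.0))
([53, 12, 140, 229, 23, -119], np.float64(0.0))
([56, 16, 138, 233, 23, -121], np.float64(0.0))
```

{"name": "servo_tool", "arguments": {"plan": [[[-8, -20, 0, 0, -0.03, 0, 0.87], [-16, -40, 8, 0, -0.06, 0, 0.87], [-24, -60, 25, 0, -0.08, 0, 0.87], [-31, -75, 45, 0, -0.1, -0.003, 0.87], [-37, -77, 62, 0, -0.107, -0.003, 0.87], [-37, -77, 62, 0, -0.107, -0.003, 0.87], [-37, -77, 62, 0, -0.107, -0.003, 0.87]]]}}

```text
time_s: 39.4
ee_pos: [374.6, 386.9, 82.4]
ee_rot: [179.8, -43.9, 29.2]
force: [0.4, -1.2, -0.2]
gripper_width: 79.7
```

Run:
```python
from path import *
s=state();T=toolT(s);print(s['qpos'].round(1),s['ee_pos'].round(1),s['ee_rot'].round(1),s['gripper_width'],s['force'])
Rg=tilt(29,44);go(gtcp(fromcase(-106,97.2,46),Rg,0),Rg)
f=grab_frame('wrist');save('w22',f)
```

```text
[  56.1   15.9  138.   233.4   23.4 -120.8] [374.6 386.9  82.4] [179.8 -43.9  29.2] 79.74897487039829 [ 0.39749441 -1.21264321 -0.20183041]
goal shift [ 0.5 -1.3 70. ] rot [0.002 0.001 0.002] rows>= 1.4
```

View pics/w22.png

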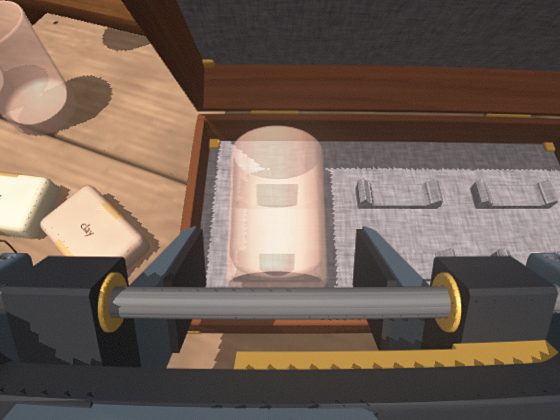

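{"name": "servo_tool", "arguments": {"plan": [[[0, -1.3, 15, 0, 0, 0, 0.87], [0, -1.3, 32, 0, 0, 0, 0.87], [0, -1.3, 47, 0, 0, 0, 0.87], [0, -1.3, 60, 0, 0, 0, 0.87], [0, -1.3, 68, 0, 0, 0, 0.87], [0, -1.3, 70, 0, 0, 0, 0.87], [0, -1.3, 70, 0, 0, 0, 0.87], [0, -1.3, 70, 0, 0, 0, 0.4], [0, -1.3, 70, 0, 0, 0, 0.4], [0, -1.3, 70, 0, 0, 0, 0.4], [0, -1.3, 70, 0, 0, 0, 0.4], [0, -1.3, 70, 0, 0, 0, 0.4], [0, -1.3, 70, 0, 0, 0, 0.4], [0, -1.3, 70, 0, 0, 0, 0.4]]], "squeeze": 50}}

```text
time_s: 40.85
ee_pos: [416.6, 412.3, 33.3]
ee_rot: [179.8, -44.1, 29.2]
force: [-1.3, -6.5, 5.4]
gripper_width: 67.5
```

Run:
```python
from path import *
s=angle('w23');T=toolT(s);print(s['qpos'].round(1),s['ee_pos'].round(1),s['ee_rot'].round(1),s['gripper_width'],s['force'])
print('grasp pt case',tocase((T[:3,3]-19*T[:3,2])[None]))
```

```text
surf angle 42.6 z at x=0 rel grasp -36.3 x range [10. 60.] rms (6545, 3)
[  52.9   25.2  135.4  218.1   27.3 -107.4] [416.6 412.3  33.3] [179.8 -44.1  29.2] 67.53028021915456 [-1.25856574 -6.45155027  5.43336539]
grasp pt case [[-105.90913919   97.77934054   46.9654116 ]]
```

{"name": "servo_tool", "arguments": {"plan": [[[0, 0, 0, 0, 0, 0, 0.4], [1, 0, -2, 0, 0, 0, 0.4], [3, 0, -6, 0, 0, 0, 0.4], [4, 0, -12, 0, 0, 0, 0.4], [5, 0, -20, 0, 0, 0, 0.4], [5, 0, -30, 0, 0, 0, 0.4], [5, 0, -40, 0, 0, 0, 0.4], [5, 0, -40, 0, 0, 0, 0.4]]], "squeeze": 50}}

```text
time_s: 41.7
ee_pos: [394.6, 401.2, 66.1]
ee_rot: [179.9, -44.1, 29.2]
force: [-0.6, -0.0, -1.9]
gripper_width: 67.1
```

Run:
```python
from path import *
s=angle('w24');T=toolT(s);print(s['qpos'].round(1),s['ee_pos'].round(1),s['ee_rot'].round(1),s['gripper_width'],s['force'])
f=grab_frame('top');P=cloud(f);print('stand',rect(P,12,26,(400,700),(-200,140)));print('pegs',rect(P,60,140,(450,650),(-250,110)));save('t24',f)
ct=(3.8,0,-8.8)
a=T[:3,3]-60*T[:3,2];q,o=track(s['qpos'],T[:3,3],T[:3,:3],a,T[:3,:3],3);print(o[-1],a)
q[5]+=180;M=T[:3,:3]@np.diag([-1,-1,1.])
for az in (-10,3,15,25):
  R1=under(az,46);tp=ctcp((491,27,152),R1,ct)
  qq,o=track(q,a,M,tp,R1,6);print(az);[print(v) for v in o]
  qq,o=track(qq,tp,R1,tp-[0,0,80],R1,3);[print('  ',v) for v in o]
```

```text
surf angle 38.2 z at x=0 rel grasp -33.1 x range [ 9.3 61.3] rms (6705, 3)
[  54.6   19.5  136.4  226.9   24.2 -115.5] [394.6 401.2  66.1] [179.9 -44.1  29.2] 67.11336355993782 [-0.60880606 -0.00745674 -1.8829103 ]
stand [(np.int32(5023), array([538.9,  12.7]), array([200.5, 179.9]), 74.5, 17.2)]
pegs [(np.int32(929), array([595.3,  62.1]), array([63.6, 64.1]), 89.8, 116.0), (np.int32(1010), array([558. , -55.3]), array([62.6, 64.3]), 88.1, 115.8), (np.int32(147), array([490.7,  28.2]), array([26.6, 24.2]), 19.8, 84.3)]
([58, 11, 138, 245, 22, -132], np.float64(0.0)) [358.17367227 380.91211187 109.18729165]
-10
([58, 11, 138, 245, 22, 48], np.float64(0.0))
([52, 9, 140, 247, 22, 47], np.float64(0.0))
([45, 7, 142, 247, 22, 46], np.float64(0.0))
([38, 5, 142, 247, 21, 45], np.float64(0.0))
([29, 4, 142, 247, 20, 44], np.float64(0.0))
([20, 3, 141, 246, 18, 42], np.float64(0.0))
([12, 4, 139, 246, 17, 40], np.float64(0.0))
   ([12, 4, 139, 246, 17, 40], np.float64(0.0))
   ([12, 8, 142, 231, 20, 57], np.float64(0.0))
   ([12, 12, 144, 220, 25, 69], np.float64(0.0))
   ([12, 17, 146, 21
[... 884 characters left out ...]
42], np.float64(0.0))
   ([-10, 8, 142, 125, 21, 125], np.float64(0.0))
   ([-10, 12, 144, 136, 26, 113], np.float64(0.0))
   ([-10, 17, 146, 145, 31, 104], np.float64(0.0))
25
([58, 11, 138, 245, 22, 48], np.float64(0.0))
([48, 8, 141, 229, 18, 56], np.float64(0.0))
([36, 5, 143, 203, 14, 73], np.float64(0.0))
([22, 3, 144, 162, 13, 103], np.float64(0.0))
([7, 3, 143, 125, 17, 130], np.float64(0.0))
([-6, 4, 141, 104, 23, 142], np.float64(0.0))
([-17, 6, 137, 92, 29, 147], np.float64(0.001))
   ([-17, 6, 137, 92, 29, 147], np.float64(0.001))
   ([-17, 9, 140, 102, 29, 135], np.float64(0.0))
   ([-17, 13, 142, 112, 31, 123], np.float64(0.0))
   ([-17, 18, 144, 121, 34, 113], np.float64(0.0))
```

{"name": "servo_tool", "arguments": {"plan": [[[0, 0, -15, 0, 0, 0, 0.4], [0, 0, -35, 0, 0, 0, 0.4], [0, 0, -52, 0, 0, 0, 0.4], [0, 0, -60, 0, 0, 0.1, 0.4], [0, 0, -60, 0, 0, 0.25, 0.4], [0, 0, -60, 0, 0, 0.4, 0.4], [0, 0, -60, 0, 0, 0.54, 0.4], [0, 0, -60, 0, 0, 0.68, 0.4], [0, 0, -60, 0, 0, 0.82, 0.4], [0, 0, -60, 0, 0, 0.96, 0.4], [0, 0, -60, 0, 0, 1.1, 0.4], [0, 0, -60, 0, 0, 1.24, 0.4], [0, 0, -60, 0, 0, 1.38, 0.4], [0, 0, -60, 0, 0, 1.5, 0.4], [0, 0, -60, 0, 0, 1.57, 0.4], [0, 0, -60, 0, 0, 1.57, 0.4]]]}}

```text
time_s: 43.4
ee_pos: [358.7, 380.7, 107.6]
ee_rot: [-136.0, -0.2, -60.8]
force: [0.3, -0.7, -1.2]
gripper_width: 67.4
```

{"name": "servo_tool", "arguments": {"plan": [[[0, 0, 0, 0, 0, 0.12, 0.4], [0, 0, 0, 0, 0, 0.25, 0.4], [0, 0, 0, 0, 0, 0.4, 0.4], [0, 0, 0, 0, 0, 0.54, 0.4], [0, 0, 0, 0, 0, 0.68, 0.4], [0, 0, 0, 0, 0, 0.82, 0.4], [0, 0, 0, 0, 0, 0.96, 0.4], [0, 0, 0, 0, 0, 1.1, 0.4], [0, 0, 0, 0, 0, 1.24, 0.4], [0, 0, 0, 0, 0, 1.38, 0.4], [0, 0, 0, 0, 0, 1.5, 0.4], [0, 0, 0, 0, 0, 1.57, 0.4], [0, 0, 0, 0, 0, 1.57, 0.4]]]}}

```text
time_s: 44.7
ee_pos: [358.8, 380.8, 107.8]
ee_rot: [-179.6, 44.0, -150.5]
force: [-0.6, 0.7, -1.6]
gripper_width: 67.2
```

Run:
```python
from path import *
s=angle('w25');T=toolT(s);print(s['qpos'].round(1),s['ee_pos'].round(1),s['ee_rot'].round(1),s['gripper_width'],s['force'])
f=grab_frame('top');P=cloud(f);print('stand',rect(P,12,26,(400,700),(-200,140)));print('pegs',rect(P,60,140,(450,650),(-250,110)));save('t25',f)
ct=(3.8,0,-8.8)
R1=under(-10,50);tp=ctcp((491,26.8,154),R1,ct);go(tp,R1);q,o=track(s['qpos'],T[:3,3],T[:3,:3],tp,R1,5);[print(v) for v in o]
q,o=track(q,tp,R1,tp-[0,0,82],R1,3);[print('  ',v) for v in o]
```

```text
surf angle 38.2 z at x=0 rel grasp -34.0 x range [10.4 61.4] rms (6608, 3)
[ 57.8  11.4 137.8 245.3  21.7  47.5] [358.8 380.8 107.8] [-179.6   44.  -150.5] 67.23621772956619 [-0.55411981  0.74014895 -1.56238916]
stand [(np.int32(5018), array([538.9,  12.8]), array([200.2, 180. ]), 74.5, 17.2)]
pegs [(np.int32(926), array([595.3,  62.1]), array([63.3, 63.9]), 88.6, 116.0), (np.int32(1009), array([559.1, -55.4]), array([62.9, 63.7]), 42.3, 115.8), (np.int32(147), array([490.8,  27.9]), array([26.7, 24.6]), 18.8, 83.7)]
goal shift [   7.9 -379.5  -65.1] rot [ 0.498 -0.099  0.472] rows>= 7.7
([58, 11, 138, 245, 22, 48], np.float64(0.0))
([51, 9, 141, 245, 24, 49], np.float64(0.0))
([43, 6, 143, 243, 24, 50], np.float64(0.0))
([34, 5, 144, 240, 24, 52], np.float64(0.0))
([23, 4, 144, 236, 23, 54], np.float64(0.0))
([13, 5, 142, 232, 23, 56], np.float64(0.0))
   ([13, 5, 142, 232, 23, 56], np.float64(0.0))
   ([13, 9, 145, 221, 27, 68], np.float64(0.0))
   ([13, 14, 147, 214, 33, 76], np.float64(0.0))
   ([13, 19, 149, 208, 39, 83], np.float64(0.0))
```

{"name": "servo_tool", "arguments": {"plan": [[[-10, 0, -11, 0, 0, 0, 0.4], [-21, -10, -24, 0.01, 0, 0.01, 0.4], [-20, -35, -28, 0.04, -0.005, 0.04, 0.4], [-18, -70, -32, 0.08, -0.015, 0.075, 0.4], [-16, -110, -36, 0.13, -0.024, 0.12, 0.4], [-14, -150, -40, 0.18, -0.034, 0.17, 0.4], [-10, -190, -44, 0.24, -0.046, 0.225, 0.4], [-6, -230, -48, 0.29, -0.057, 0.275, 0.4], [-2, -270, -53, 0.35, -0.068, 0.33, 0.4], [2, -305, -57, 0.4, -0.078, 0.375, 0.4], [5, -340, -61, 0.445, -0.088, 0.42, 0.4], [7, -365, -64, 0.48, -0.095, 0.455, 0.4], [8, -379, -65, 0.498, -0.099, 0.472, 0.4], [8, -379, -65, 0.498, -0.099, 0.472, 0.4], [8, -379, -65, 0.498, -0.099, 0.472, 0.4], [8, -379, -65, 0.498, -0.099, 0.472, 0.4]]]}}

```text
time_s: 46.4
ee_pos: [498.8, 26.0, 150.4]
ee_rot: [179.8, 49.9, 169.9]
force: [0.0, -0.4, -1.3]
gripper_width: 67.4
```

Run:
```python
from path import *
s=angle('w26');T=toolT(s);print(s['qpos'].round(1),s['ee_pos'].round(1),s['ee_rot'].round(1),s['gripper_width'],s['force'])
ct=(3.8,0,-8.8);print('c',T[:3,3]+T[:3,:3]@ct,'mouth',T[:3,:3]@[np.cos(np.radians(39.6)),0,np.sin(np.radians(39.6))])
f=grab_frame('top');P=cloud(f);print('glasses',rect(P,95,140,(450,650),(-250,110)))
for az,t in ((-10,50),(-10,49),(-6,49)):
  R1=under(az,t);tp=ctcp((491,26.8,74),R1,ct);go(tp,R1);q,o=track(s['qpos'],T[:3,3],T[:3,:3],tp-[0,0,8],R1,3);print(o[-1])
f=grab_frame('scene');save('s26',f);cv2.imwrite('pics/s26z.png',cv2.cvtColor(cv2.resize(f['color'][120:300,220:460],None,fx=3,fy=3),cv2.COLOR_RGB2BGR))
```

```text
surf angle 38.2 z at x=0 rel grasp -34.2 x range [10.6 61.3] rms (6599, 3)
[ 13.4   4.8 142.2 231.7  22.7  56.2] [498.8  26.  150.4] [179.8  49.9 169.9] 67.35337914598966 [ 0.02241768 -0.42746776 -1.29435943]
c [489.77893591  27.57376029 153.17632368] mouth [-0.00785311  0.00329807 -0.99996373]
glasses [(np.int32(840), array([595.7,  61.8]), array([62.6, 63.1]), 88.6, 116.2), (np.int32(869), array([558.3, -55.9]), array([63.6, 61.8]), 17.1, 116.1)]
goal shift [59.9 -0.8 52. ] rot [ 0.001 -0.001 -0.002] rows>= 1.6
([13, 21, 149, 207, 41, 84], np.float64(0.0))
goal shift [60.  -0.8 52.1] rot [ 0.001  0.016 -0.002] rows>= 1.6
([13, 20, 149, 208, 39, 83], np.float64(0.0))
goal shift [60.  -0.2 52. ] rot [-0.052  0.017 -0.047] rows>= 1.6
([9, 20, 149, 199, 39, 85], np.float64(0.0))
```

View pics/s26z.png

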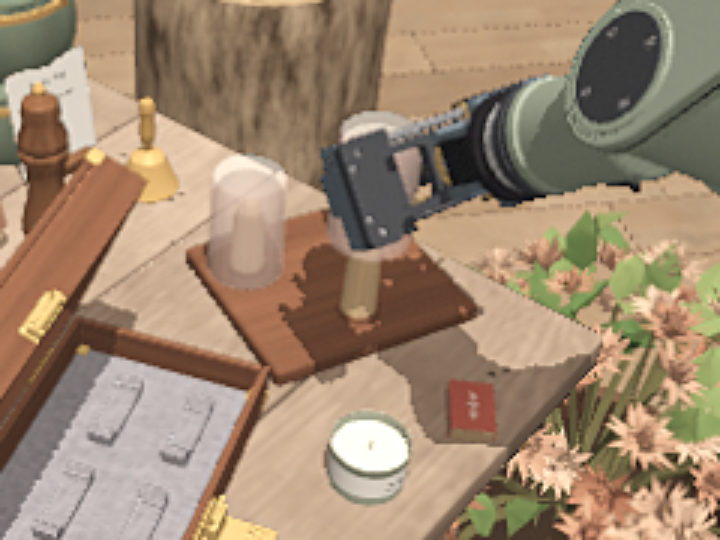

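View pics/w26.png

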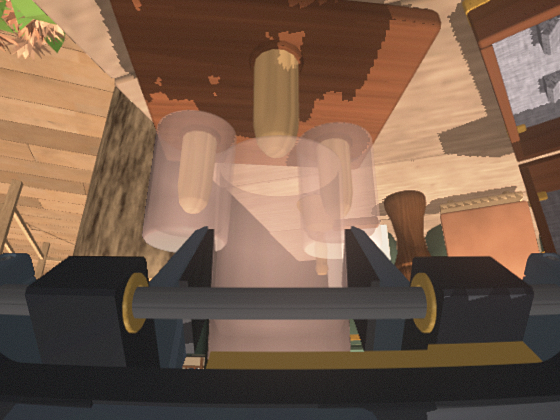

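{"name": "servo_tool", "arguments": {"plan": [[[11, 0, 9, 0, 0.003, 0, 0.4], [22, 0, 19, 0, 0.006, 0, 0.4], [32, 0, 28, 0, 0.009, 0, 0.4], [42, 0, 36, 0, 0.012, 0, 0.4], [50, -0.5, 43, 0, 0.016, 0, 0.4], [56, -0.8, 48, 0, 0.016, 0, 0.4], [60, -0.8, 52, 0, 0.016, 0, 0.4], [60, -0.8, 52, 0, 0.016, 0, 0.4]]]}}

```text
time_s: 47.35
ee_pos: [500.1, 24.9, 70.4]
ee_rot: [179.9, 49.0, 169.9]
force: [0.5, 0.0, -2.0]
gripper_width: 67.2
```

Run:
```python
from path import *
s=angle('w27');T=toolT(s);print(s['qpos'].round(1),s['ee_pos'].round(1),s['ee_rot'].round(1),s['gripper_width'],s['force'])
print('c',T[:3,3]+T[:3,:3]@(3.8,0,-8.8))
```

```text
surf angle 38.2 z at x=0 rel grasp -34.2 x range [10.5 61.3] rms (6585, 3)
[ 12.8  18.3 148.1 209.2  36.7  81.4] [500.1  24.9  70.4] [179.9  49.  169.9] 67.2246028436122 [ 0.46282856  0.04041484 -2.03504128]
c [491.14351997  26.46832155  73.34462919]
```

{"name": "servo_tool", "arguments": {"plan": [[[0, 0, 0, 0, 0, 0, 0.4], [1.5, 0, 1.3, 0, 0, 0, 0.4], [3, 0, 2.7, 0, 0, 0, 0.4], [4.6, 0, 4, 0, 0, 0, 0.4], [4.6, 0, 4, 0, 0, 0, 0.4], [4.6, 0, 4, 0, 0, 0, 0.4]]], "squeeze": 10}}

```text
time_s: 48.0
ee_pos: [500.6, 24.6, 65.5]
ee_rot: [179.8, 49.1, 169.8]
force: [-1.2, 0.7, 1.9]
gripper_width: 68.0
```

{"name": "servo_tool", "arguments": {"plan": [[[0, 0, 0, 0, 0, 0, 0.88], [0, 0, 0, 0, 0, 0, 0.88], [0, 0, 0, 0, 0, 0, 0.88], [0, 0, 0, 0, 0, 0, 0.88], [0, 0, 0, 0, 0, 0, 0.88], [0, 0, -12, 0, 0, 0, 0.88], [0, 0, -30, 0, 0, 0, 0.88], [0, 0, -55, 0, 0, 0, 0.88], [0, 0, -80, 0, 0, 0, 0.88], [-10, 0, -105, 0, 0, 0, 0.88], [-25, 0, -120, 0, 0, 0, 0.88], [-25, 0, -120, 0, 0, 0, 0.88], [-25, 0, -120, 0, 0, 0, 0.88]]]}}

```text
time_s: 49.3
ee_pos: [427.3, 37.4, 163.1]
ee_rot: [179.7, 49.1, 169.7]
force: [-0.0, -0.4, -0.8]
gripper_width: 80.2
```

Run:
```python
from path import *
s=state();T=toolT(s);print(s['qpos'].round(1),s['ee_pos'].round(1),s['ee_rot'].round(1),s['gripper_width'],s['force'])
f=grab_frame('scene');save('s28',f)
f=grab_frame('top');P=cloud(f);print('stand',rect(P,12,26,(400,700),(-200,140)));print('glasses',rect(P,95,140,(450,650),(-250,110)))
C=tocase(P)
for x in range(-90,60,10):
    m=(abs(C[...,0]-x)<5)&(abs(C[...,1])<140)&(C[...,2]>100);q=C[m][:,2];print(x,len(q),np.percentile(q,[5,50,95]).round() if len(q) else '',end=' | ')
# height map around behind the case, case coords
print()
for x in range(-20,200,20):
    print(x,[ (lambda q:int(np.percentile(q,95)) if len(q) else None)(C[(abs(C[...,0]-x)<10)&(abs(C[...,1]-y)<15)][:,2]) for y in range(-150,160,30)])
```

```text
[ 21.2  -3.5 146.5 252.5  24.2  40.9] [427.3  37.4 163.1] [179.7  49.1 169.7] 80.17002142435592 [-0.04402712 -0.40275515 -0.77306697]
stand [(np.int32(4184), array([538.8,  12.7]), array([200.4, 180.2]), 74.7, 17.2)]
glasses [(np.int32(840), array([595.6,  61.7]), array([62.4, 63.3]), 88.1, 116.2), (np.int32(870), array([558.2, -56.3]), array([63.2, 62.5]), 1.9, 116.1), (np.int32(863), array([490.2,  27.1]), array([61.4, 64.5]), 1.3, 116.2)]
-90 0  | -80 0  | -70 350 [193. 195. 206.] | -60 910 [195. 198. 201.] | -50 931 [199. 202. 205.] | -40 933 [203. 206. 209.] | -30 926 [207. 210. 213.] | -20 496 [189. 200. 209.] | -10 454 [167. 177. 187.] | 0 422 [144. 155. 165.] | 10 380 [122. 132. 142.] | 20 331 [101. 111. 120.] | 30 1 [100. 100. 100.] | 40 0  | 50 0  | 
-20 [212, 212, 212, 212, 212, 213, 212, 212, 212, 212, 212]
0 [173, 175, 174, 174, 174, 174, 173, 174, 174, 174, 173]
20 [130, 129, 129, 130, 129, 129, 129, 129, 130, 130, 129]
40 [83, 86, 85, 85, 85, 86, 83, 85, 85, 85, 86]
60 [1, 2, 1, 1, 1, 1, 1, 1, 2, 1, 2]
80 [2, 2, 2, 2, 2, 2, 2, 1, 2, 2, 2]
100 [2, 2, 2, 1, 1, 1, 2, 1, 2, 1, 60]
120 [2, 2, 1, 1, 2, 2, 1, 1, 2, 1, 70]
140 [1, 33, 37, 34, 2, 2, 1, 2, 0, 1, 70]
160 [1, 37, 35, 39, 2, 1, 1, 2, 1, 2, 1]
180 [1, 41, 35, 130, 131, 131, 2, 2, 1, 2, 2]
```

View pics/s28.png

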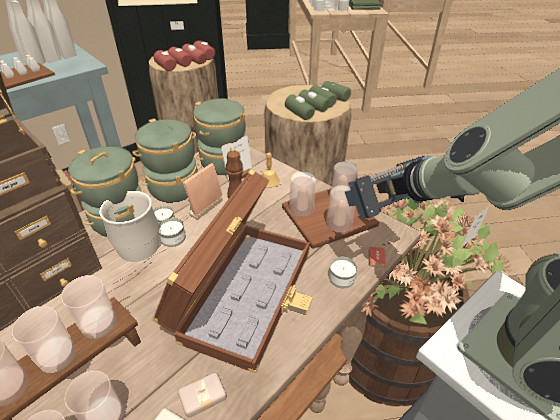

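{"name": "servo_tool", "arguments": {"plan": [[[-5, 0, -5, 0, 0, -1.57, 0.0], [-5, 0, -10, 0, 0, -1.57, 0.0], [-5, 0, -10, 0, 0, -1.57, 0.0], [-5, 0, -10, 0, 0, -1.57, 0.0], [-5, 0, -10, 0, 0, -1.57, 0.0], [-5, 0, -10, 0, 0, -1.57, 0.0], [-5, 0, -10, 0, 0, -1.57, 0.0], [-5, 0, -10, 0, 0, -1.57, 0.0], [-5, 0, -10, 0, 0, -1.57, 0.0], [-5, 0, -10, 0, 0, -1.57, 0.0], [-5, 0, -10, 0, 0, -1.57, 0.0], [-5, 0, -10, 0, 0, -1.57, 0.0]]]}}

```text
time_s: 50.6
ee_pos: [423.4, 36.6, 169.0]
ee_rot: [-131.0, 0.1, -100.1]
force: [-0.6, 0.2, 0.1]
gripper_width: 0.3
```

Run:
```python
from path import *
s=state();T=toolT(s);print(s['qpos'].round(1),s['ee_pos'].round(1),s['ee_rot'].round(1),s['gripper_width'],s['force'])
for w,az,t in (((-160,-50,170),29,55),((-165,-120,170),20,52),((-150,-80,190),25,55)):
    R1=tilt(az,t);wp=fromcase(*w);go(wp,R1);qq,o=track(s['qpos'],T[:3,3],T[:3,:3],wp,R1,6);[print(v) for v in o]
    R2=down(29);q2,o=track(qq,wp,R1,np.array([430,250,310.]),R2,16);[print('   ',v) for v in o]
```

```text
[ 21.4  -4.9 146.1 256.9  23.8 -53.8] [423.4  36.6 169. ] [-1.310e+02  1.000e-01 -1.001e+02] 0.3469260260800343 [-0.56668072  0.15864956  0.11275459]
goal shift [-211.6   20.3  -24.1] rot [ 0.529 -0.363 -1.947] rows>= 13.7
([21, -5, 146, 257, 24, -54], np.float64(0.0))
([28, -2, 149, 241, 30, -51], np.float64(0.0))
([31, -1, 150, 233, 31, -61], np.float64(0.221))
([32, 0, 150, 223, 30, -70], np.float64(0.551))
([31, 1, 150, 208, 29, -76], np.float64(0.396))
([29, 3, 150, 192, 30, -81], np.float64(0.005))
([29, 3, 146, 180, 24, -90], np.float64(0.0))
    ([29, 3, 146, 180, 24, -90], np.float64(0.0))
    ([29, 0, 142, 179, 14, -90], np.float64(0.0))
    ([29, -2, 139, 178, 5, -89], np.float64(0.0))
    ([29, -3, 135, 2, 4, 88], np.float64(0.0))
    ([29, -4, 131, 1, 11, 89], np.float64(0.0))
    ([29, -4, 128, 0, 19, 90], np.float64(0.0))
    ([29, -4, 124, 0, 25, 90], np.float64(0.0))
    ([29, -3, 120, 0, 32, 90], np.float64(0.0))
    ([29, -3, 117, 0, 38, 90], np.float64(0.0))
    ([29, -2, 113, 0, 44, 90], np.float64(0.0))
    ([29, -1, 110, 0, 50, 90], np.float64(0.0))
    ([29, 1
[... 2182 characters left out ...]
  ([28, -4, 136, 238, 3, -147], np.float64(4.158))
    ([28, -4, 136, 238, 3, -147], np.float64(9.129))
    ([28, -4, 136, 238, 3, -147], np.float64(16.04))
    ([29, -4, 136, 238, 3, -147], np.float64(24.889))
    ([29, -5, 136, 238, 3, -147], np.float64(35.677))
    ([29, -5, 136, 238, 3, -147], np.float64(48.402))
    ([29, -5, 136, 238, 3, -147], np.float64(63.065))
    ([29, -5, 136, 238, 3, -147], np.float64(79.664))
    ([30, -6, 136, 238, 3, -147], np.float64(98.198))
    ([30, -6, 136, 238, 3, -147], np.float64(118.666))
    ([30, -6, 136, 238, 3, -147], np.float64(141.066))
    ([30, -6, 136, 238, 3, -147], np.float64(165.398))
    ([31, -6, 136, 238, 3, -147], np.float64(191.659))
```

Run:
```python
from path import *
s=state();T=toolT(s)
for w,az,t in (((-150,-110,180),30,53),((-150,-120,180),35,53)):
    R1=tilt(az,t);wp=fromcase(*w);go(wp,R1);qq,o=track(s['qpos'],T[:3,3],T[:3,:3],wp,R1,6);[print(v) for v in o]
    x2=np.array([430,200,310.]);R2=down(az);q2,o=track(qq,wp,R1,x2,R2,16);[print('   ',v) for v in o]
```

```text
goal shift [-171.3  -17.2    3.7] rot [ 0.507 -0.397 -1.966] rows>= 13.8
([21, -5, 146, 257, 24, -54], np.float64(0.0))
([24, -3, 149, 237, 27, -51], np.float64(0.0))
([24, -2, 150, 221, 28, -55], np.float64(0.059))
([21, -1, 150, 202, 27, -58], np.float64(0.122))
([17, 1, 150, 181, 29, -60], np.float64(0.0))
([14, 1, 147, 161, 25, -63], np.float64(0.0))
([14, 2, 142, 139, 20, -60], np.float64(0.0))
    ([14, 2, 142, 139, 20, -60], np.float64(0.0))
    ([14, -1, 139, 119, 14, -40], np.float64(0.0))
    ([15, -2, 135, 83, 11, -3], np.float64(0.0))
    ([16, -3, 132, 47, 13, 33], np.float64(0.0))
    ([17, -4, 129, 28, 18, 53], np.float64(0.0))
    ([18, -4, 126, 18, 24, 63], np.float64(0.0))
    ([18, -4, 122, 13, 30, 69], np.float64(0.0))
    ([19, -4, 119, 9, 35, 73], np.float64(0.0))
    ([20, -3, 116, 7, 41, 76], np.float64(0.0))
    ([20, -2, 113, 5, 47, 77], np.float64(0.0))
    ([21, -1, 110, 4, 52, 79], np.float64(0.0))
    ([21, 0, 107, 3, 57, 80], np.float64(0.0))
    ([22, 1, 104, 2, 63, 81], np.float64(0.0))
    ([22, 2, 101, 1, 68, 82], np.float64(0.0))
    ([23, 3, 98, 1
[... 636 characters left out ...]
, 80, 19, -8], np.float64(0.0))
    ([11, -2, 131, 58, 19, 15], np.float64(0.0))
    ([12, -3, 128, 41, 23, 33], np.float64(0.0))
    ([13, -3, 125, 29, 27, 46], np.float64(0.0))
    ([15, -3, 122, 21, 32, 54], np.float64(0.0))
    ([16, -3, 119, 16, 37, 60], np.float64(0.0))
    ([17, -3, 116, 12, 42, 65], np.float64(0.0))
    ([18, -2, 113, 9, 48, 68], np.float64(0.0))
    ([19, -1, 109, 7, 53, 71], np.float64(0.0))
    ([20, 0, 106, 5, 58, 73], np.float64(0.0))
    ([21, 1, 103, 4, 63, 74], np.float64(0.0))
    ([21, 2, 100, 3, 68, 76], np.float64(0.0))
    ([22, 3, 97, 2, 73, 77], np.float64(0.0))
    ([23, 5, 95, 1, 77, 78], np.float64(0.0))
    ([24, 6, 92, 0, 82, 79], np.float64(0.0))
```

{"name": "servo_tool", "arguments": {"plan": [[[-12, -1, 0, 0.036, -0.028, -0.14, 0], [-24, -2, 0, 0.072, -0.056, -0.28, 0], [-36, -4, 1, 0.109, -0.085, -0.42, 0], [-49, -5, 1, 0.145, -0.113, -0.56, 0], [-61, -6, 1, 0.181, -0.142, -0.7, 0], [-73, -7, 2, 0.217, -0.17, -0.84, 0], [-85, -8, 2, 0.253, -0.198, -0.98, 0], [-98, -10, 2, 0.29, -0.227, -1.123, 0], [-110, -11, 2, 0.326, -0.255, -1.264, 0], [-122, -12, 3, 0.362, -0.284, -1.404, 0], [-134, -13, 3, 0.398, -0.312, -1.545, 0], [-147, -15, 3, 0.435, -0.34, -1.685, 0], [-159, -16, 3, 0.471, -0.369, -1.826, 0], [-171, -17, 4, 0.507, -0.397, -1.966, 0], [-171, -17, 4, 0.507, -0.397, -1.966, 0], [-171, -17, 4, 0.507, -0.397, -1.966, 0], [-171, -17, 4, 0.507, -0.397, -1.966, 0]]]}}

```text
time_s: 52.3
ee_pos: [466.5, 202.4, 180.3]
ee_rot: [-179.8, -53.1, 29.7]
force: [-0.0, -0.3, 0.6]
gripper_width: 0.1
```

Run:
```python
from path import *
s=state();T=toolT(s);print(s['qpos'].round(1),s['ee_pos'].round(1),s['ee_rot'].round(1),s['gripper_width'],s['force'])
x2=np.array([430,200,310.]);R2=down(30);go(x2,R2)
q2,o=track(s['qpos'],T[:3,3],T[:3,:3],x2,R2,8);[print('   ',v) for v in o]
```

```text
[ 13.6   1.5 141.9 138.8  20.1 -60.4] [466.5 202.4 180.3] [-179.8  -53.1   29.7] 0.12986902658919663 [-0.0040014  -0.31215486  0.59412094]
goal shift [  83.9  -16.4 -104.1] rot [-0.001 -0.926 -0.003] rows>= 6.2
    ([14, 1, 142, 139, 20, -60], np.float64(0.0))
    ([15, -2, 135, 83, 11, -3], np.float64(0.0))
    ([17, -4, 129, 28, 18, 53], np.float64(0.0))
    ([18, -4, 122, 13, 30, 69], np.float64(0.0))
    ([20, -3, 116, 7, 41, 76], np.float64(0.0))
    ([21, -1, 110, 4, 52, 79], np.float64(0.0))
    ([22, 1, 104, 2, 63, 81], np.float64(0.0))
    ([23, 3, 98, 1, 72, 83], np.float64(0.0))
    ([24, 6, 92, 0, 82, 84], np.float64(0.0))
```

{"name": "servo_tool", "arguments": {"plan": [[[5, -1, -7, 0, -0.06, 0, 0], [10, -2, -13, 0, -0.12, 0, 0], [16, -3, -20, 0, -0.17, 0, 0], [21, -4, -26, 0, -0.23, 0, 0], [26, -5, -33, 0, -0.29, 0, 0], [31, -6, -39, 0, -0.35, 0, 0], [42, -8, -52, 0, -0.46, 0, 0], [53, -10, -65, 0, -0.58, 0, 0], [63, -12, -78, 0, -0.7, 0, 0], [74, -14, -91, 0, -0.82, 0, 0], [84, -16, -104, 0, -0.926, -0.003, 0], [84, -16, -104, 0, -0.926, -0.003, 0], [84, -16, -104, 0, -0.926, -0.003, 0], [84, -16, -104, 0, -0.926, -0.003, 0]]]}}

```text
time_s: 53.7
ee_pos: [431.8, 202.3, 309.7]
ee_rot: [-180.0, 0.1, 30.2]
force: [0.1, 0.1, -0.9]
gripper_width: 0.3
```

Run:
```python
from path import *
s=state();T=toolT(s);print(s['qpos'].round(1),s['ee_pos'].round(1),s['ee_rot'].round(1),s['gripper_width'],s['force'])
R2=down(29);go(fromcase(20,0,290),R2);go(fromcase(20,0,190),R2)
f=grab_frame('top');P=cloud(f);print('glasses',rect(P,95,140,(450,650),(-250,110)))
for w in ((20,0,290),(20,0,190),(-152,0,86)): print([v.round(0) for v in ik(fromcase(*w),R2)])
```

```text
[23.7  6.6 91.4  0.  82.1 83.5] [431.8 202.3 309.7] [-1.80e+02  1.00e-01  3.02e+01] 0.2624938455512469 [ 0.09246132  0.12644152 -0.89642185]
goal shift [203.2 -88.9  19.4] rot [-0.     0.002  0.022] rows>= 4.5
goal shift [203.3 -88.9 119.4] rot [-0.     0.002  0.022] rows>= 5.0
glasses [(np.int32(845), array([595.6,  61.6]), array([62.8, 63.2]), 89.9, 116.2), (np.int32(866), array([558.3, -56.4]), array([63.2, 62.4]), 0.4, 116.1), (np.int32(863), array([490.2,  27.2]), array([61.5, 64.1]), 1.4, 116.3)]
[array([33., 27., 66.,  0., 87., 94.])]
[array([33., 29., 77.,  0., 75., 94.])]
[array([ 35.,  19., 109.,  -0.,  52.,  96.])]
```

{"name": "servo_tool", "arguments": {"plan": [[[40, -20, 0, 0, 0, 0.01, 0], [80, -36, 0, 0, 0, 0.022, 0], [120, -55, 0, 0, 0, 0.022, 0], [160, -72, 5, 0, 0, 0.022, 0], [195, -89, 15, 0, 0, 0.022, 0], [205, -89, 20, 0, 0, 0.022, 0], [205, -89, 50, 0, 0, 0.022, 0], [205, -89, 90, 0, 0, 0.022, 0], [205, -89, 115, 0, 0, 0.022, 0], [205, -89, 115, 0, 0, 0.022, 0], [205, -89, 115, 0, 0, 0.022, 0]]]}}

```text
time_s: 54.85
ee_pos: [563.3, 379.2, 197.4]
ee_rot: [179.9, -0.2, 28.9]
force: [-0.3, 1.0, 0.5]
gripper_width: 0.5
```

Run:
```python
from path import *
s=state();T=toolT(s);print(s['ee_pos'].round(1),s['ee_rot'].round(1),s['force'],tocase(T[:3,3][None]))
tc=tocase(T[:3,3][None])[0]
f=grab_frame('scene');save('s30',f)
c=lambda th,r:(-r*np.cos(th)+47.5*np.sin(th)+16,38.5+r*np.sin(th)+47.5*np.cos(th))
for th in (1.15,1.05,.95,.85,.75,.65,.55,.45,.35,.25,.15,.08,0.04,0):
    r=155+ (13*(1-th/1.15))
    x,z=c(th,r);print(th,'shift x',round(x-tc[0],0),'z',round(tc[2]-z,0))
```

```text
[563.3 379.2 197.4] [179.9  -0.2  28.9] [-0.34423083  0.95752173  0.53303734] [[ 19.56093693  -2.28688431 197.37996466]]
1.15 shift x -24.0 z -2.0
1.05 shift x -40.0 z -0.0
0.95 shift x -56.0 z 3.0
0.85 shift x -72.0 z 9.0
0.75 shift x -88.0 z 15.0
0.65 shift x -103.0 z 24.0
0.55 shift x -117.0 z 34.0
0.45 shift x -130.0 z 45.0
0.35 shift x -141.0 z 58.0
0.25 shift x -152.0 z 72.0
0.15 shift x -161.0 z 87.0
0.08 shift x -166.0 z 98.0
0.04 shift x -169.0 z 105.0
0 shift x -172.0 z 111.0
```

View pics/s30.png

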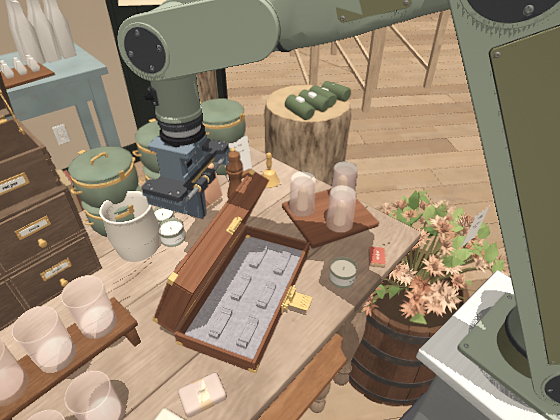

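{"name": "servo_tool", "arguments": {"plan": [[[-12, 0, 0, 0, 0, 0, 0], [-24, 0, 0, 0, 0, 0, 0], [-32, 0, 0, 0, 0, 0, 0], [-40, 0, 0, 0, 0, 0, 0], [-48, 0, 2, 0, 0, 0, 0], [-56, 0, 3, 0, 0, 0, 0], [-64, 0, 6, 0, 0, 0, 0], [-72, 0, 9, 0, 0, 0, 0], [-80, 0, 12, 0, 0, 0, 0], [-88, 0, 15, 0, 0, 0, 0], [-96, 0, 19, 0, 0, 0, 0], [-103, 0, 24, 0, 0, 0, 0], [-110, 0, 29, 0, 0, 0, 0], [-117, 0, 34, 0, 0, 0, 0], [-117, 0, 34, 0, 0, 0, 0]]]}}

```text
time_s: 56.4
ee_pos: [460.0, 322.8, 161.3]
ee_rot: [179.9, 0.0, 28.9]
force: [-0.3, 0.4, 0.8]
gripper_width: 0.4
```

Run:
```python
from path import *
s=state();T=toolT(s);print(s['ee_pos'].round(1),s['ee_rot'].round(1),s['force'],tocase(T[:3,3][None]))
f=grab_frame('scene');save('s31',f)
```

```text
[460.  322.8 161.3] [179.9   0.   28.9] [-0.25890226  0.35971163  0.75755431] [[-98.19104051  -1.5330675  161.30726359]]
```

View pics/s31.png

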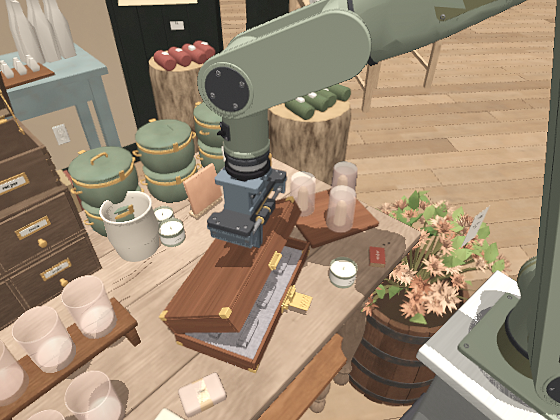

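{"name": "servo_tool", "arguments": {"plan": [[[-6, 0, 4, 0, 0, 0, 0], [-12, 0, 9, 0, 0, 0, 0], [-18, 0, 15, 0, 0, 0, 0], [-23, 0, 22, 0, 0, 0, 0], [-29, 0, 29, 0, 0, 0, 0], [-34, 0, 36, 0, 0, 0, 0], [-39, 0, 44, 0, 0, 0, 0], [-43, 0, 51, 0, 0, 0, 0], [-46, 0, 57, 0, 0, 0, 0], [-48, 0, 62, 0, 0, 0, 0], [-50, 0, 66, 0, 0, 0, 0], [-52, 0, 69, 0, 0, 0, 0], [-53, 0, 71, 0, 0, 0, 0], [-53, 0, 71, 0, 0, 0, 0]]]}}

```text
time_s: 57.85
ee_pos: [416.4, 298.7, 91.7]
ee_rot: [179.9, -0.3, 28.9]
force: [1.5, 0.8, 4.0]
gripper_width: 0.7
```

Run:
```python
from path import *
s=state();T=toolT(s);print(s['ee_pos'].round(1),s['ee_rot'].round(1),s['force'],tocase(T[:3,3][None]))
f=grab_frame('scene');save('s32',f);cv2.imwrite('pics/s32z.png',cv2.cvtColor(cv2.resize(f['color'][180:380,150:390],None,fx=3,fy=3),cv2.COLOR_RGB2BGR))
```

```text
[416.4 298.7  91.7] [179.9  -0.3  28.9] [1.45893731 0.75460408 3.97598339] [[-147.98510343   -1.45606674   91.68636932]]
```

View pics/s32z.png

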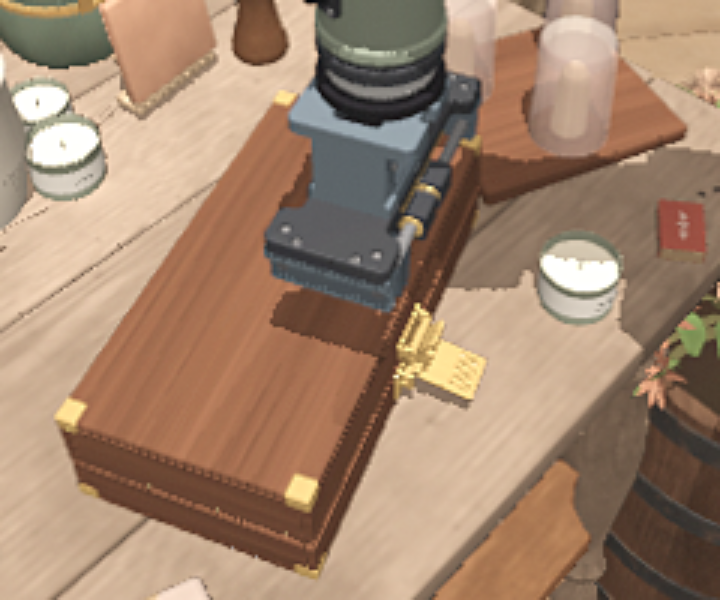

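The lid is nearly down, with about 4 N reaction at the claw. I press straight down to snap it.

{"name": "servo_tool", "arguments": {"plan": [[[-2, 0, 2, 0, 0, 0, 0], [-3, 0, 4, 0, 0, 0, 0], [-3, 0, 6, 0, 0, 0, 0], [-3, 0, 7, 0, 0, 0, 0], [-3, 0, 8, 0, 0, 0, 0], [-3, 0, 8, 0, 0, 0, 0]]]}}

```text
time_s: 58.5
ee_pos: [411.2, 295.8, 83.9]
ee_rot: [179.9, 0.0, 28.9]
force: [-3.9, -2.5, 15.9]
gripper_width: 0.3
```

Run:
```python
from path import *
s=state();T=toolT(s);print(s['ee_pos'].round(1),s['force'],tocase(T[:3,3][None]))
```

```text
[411.2 295.8  83.9] [-3.88075537 -2.45189709 15.91815859] [[-153.94980468   -1.49651173   83.93374958]]
```

{"name": "servo_tool", "arguments": {"plan": [[[0, 0, 1, 0, 0, 0, 0], [0, 0, 1, 0, 0, 0, 0], [0, 0, -5, 0, 0, 0, 0], [0, 0, -15, 0, 0, 0, 0], [0, 0, -40, 0, 0, 0, 0], [20, 0, -80, 0, 0, 0, 0], [20, 0, -125, 0, 0, 0, 0], [20, 0, -170, 0, 0, 0, 0], [20, 0, -190, 0, 0, 0, 0], [20, 0, -190, 0, 0, 0, 0]]]}}

```text
time_s: 59.5
ee_pos: [430.4, 306.8, 276.1]
ee_rot: [179.9, -0.4, 28.9]
force: [-0.3, 0.1, 0.0]
gripper_width: 0.1
```

Run:
```python
from path import *
s=state();print(s['ee_pos'].round(1),s['force'])
f=grab_frame('scene');save('s33',f)
```

```text
[430.4 306.8 276.1] [-0.33823186  0.10506304  0.00595504]
```

View pics/s33.png

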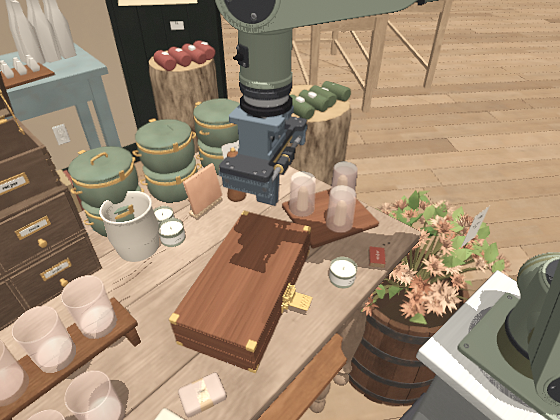

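{"name": "servo_tool", "arguments": {"plan": [[[-40, 0, -10, 0, 0, 0, 0], [-80, 0, -20, 0, 0, 0, 0], [-120, 0, -30, 0, 0, 0, 0], [-140, 0, -40, 0, 0, 0, 0], [-140, 0, -40, 0, 0, 0, 0], [-140, 0, -40, 0, 0, 0, 0]]]}}

```text
time_s: 60.15
ee_pos: [306.6, 238.3, 311.3]
ee_rot: [179.9, -0.0, 28.9]
force: [0.7, 0.5, -0.8]
gripper_width: 0.4
```

Run:
```python
from path import *
f=grab_frame('top');P=cloud(f);C=tocase(P);save('t34',f)
for x in (-160,-120,-80,-40,-10):
    m=(abs(C[...,0]-x)<6)&(abs(C[...,1])<120);print(x,np.nanmedian(C[m][:,2]).round(1),end=' ')
m=(C[...,0]>-240)&(C[...,0]<-190)&(abs(C[...,1])<16)&(C[...,2]>15);print('\nplate',np.percentile(C[m],[5,50,95],axis=0).round(1).tolist())
print('stand',rect(P,12,26,(400,700),(-200,140)));print('glasses',rect(P,95,140,(450,650),(-250,110)))
print('others');[print(r) for r in rect(P,8,200,(300,420),(-20,200))]
f0=cv2.imread('pics/top0.png');
```

```text
-160 86.2 -120 86.0 -80 85.8 -40 85.7 -10 85.4 
plate [[-239.7, -13.8, 31.4], [-237.3, -1.3, 492.8], [-197.6, 13.5, 561.6]]
stand [(np.int32(4176), array([538.9,  12.8]), array([200.1, 180.1]), 74.6, 17.2)]
glasses [(np.int32(847), array([595.6,  61.6]), array([63.1, 62.9]), 0.7, 116.2), (np.int32(869), array([558.3, -56.3]), array([63.4, 62.2]), 1.1, 116.1), (np.int32(862), array([490.1,  27.4]), array([61.4, 64.9]), 1.4, 116.2)]
others
(np.int32(645), array([369.6, 143.1]), array([58.5, 58. ]), 0.6, 31.3)
(np.int32(421), array([356.9,  34.8]), array([36.8, 54.6]), 42.4, 13.2)
```

View pics/t34.png

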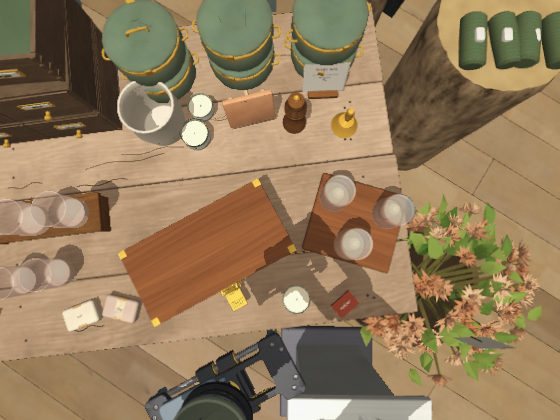

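Run:
```python
from path import *
f=grab_frame('top');P=cloud(f);C=tocase(P)
for x in range(-222,-172,6):
    m=(abs(C[...,0]-x)<3)&(abs(C[...,1])<14)&(C[...,2]<100);print(x,np.median(C[m][:,2]).round(1),end=' ')
print(job_done())
```

```text
-222 31.6 -216 33.1 -210 33.1 -204 32.6 -198 32.3 -192 32.1 -186 48.8 -180 55.7 -174 44.2 the job is handed in; nothing more can be done
None
```

I opened the case with its latch, stood all three glasses mouth-down on the three pegs, shut the lid again and handed the job in at about 60 s. The hand-in reports no verdict, so what follows is from my own last camera checks.

**Glasses:** All three feet are level at about 116 mm, against 118 mm expected. They sit roughly 1.5 mm (peg 0), 5 mm (peg 1) and 1 mm (peg 2) from their peg axes. The stand had not moved.

**Lid and latch:** The lid is shut and level, with its top at about 86 mm and a slope of about 0.005 rad. It stayed shut after I pressed it with 16 N and let go. The latch plate is back at its rest height of about 33 mm.

**Other goods:** The tin and matchbox measure the same as at the start. The mill and bell look unmoved in the pictures. The arm is clear of everything.

**What went off plan:**
- **First glass:** It slipped about 28° in the 20 N grip. I re-tilted the tool, placed it on peg 1 and let it seat upright.
- **Third glass:** It slipped about 4° even at 50 N, and I corrected for that when placing it.
- **First grasp pose:** The first tilted approach ran into a wrist singularity, so I used the flipped wrist branch for the grasps and placings.

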